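Load the probe carrier and hang it over the drip tray

ROBOT

A 6-joint arm with a two-finger parallel gripper is mounted at the origin on the work surface. World frame = base frame: x ahead of the robot, y to its left, z up, the work surface at z = 0. Lengths are in m, angles in rad, forces in N, time in s.
With the tool pointing down it reaches from about 0.25 to 0.725 m from the base axis. Payload 4 kg.
Tool frame: the origin (TCP) lies at the very end of the fingers, on their centre line; the grasp point (between the pads) lies 19 mm behind it; x points along the fingers, z is the direction in which the jaws open and shut, and the axes are right-handed (so a half turn about x gives the same grasp; the last joint's range is limited). The gripper opens to 85 mm and grips with 20 to 120 N. Pads are 22 mm wide; open, the fingers measure 114 mm over their backs; the gripper's body (76 mm by 85 mm) begins 54 mm behind the grasp point. The pads swing forward as they close: fully open they stand 13 mm farther back than shut.
Start: joints at [-1.315, 0.241, 0.005, 1.335, 0, 1.571], TCP at [0.127, -0.484, 0.231] pointing down, gripper open.
Joint ranges: [-2.72, 2.72], [-1.05, 1.87], [-1.09, 1.28], [-1.99, 2.15], [-1.42, 1.44], [-3.14, 3.14]. Speed limits (rad/s): [2.79, 2.79, 3.14, 3.14, 3.14, 3.14].

INTERFACE

Orientations are given as a unit quaternion [x, y, z, w].
In Python, from workcell import bot gives the robot as it stands.
- The arm moves only by the tool step_arm, never from a script. Its argument "series" is a list of rows, each an object of numbers: "x", "y", "z": the shift along the world's x, y, z in cm; "twist": the turn about the world's z in degrees; "jaw": the finger opening in cm, from 0 to 8.54. In form: [{"x": .., "y": .., "z": .., "twist": .., "jaw": ..}, ...]. A call has 1 to 10 rows; each row is the pose to reach, as a shift and turn from the pose measured when the call began; what a row does not reach only later rows make up. A row lasts 1/12 s, in which the tool goes at most 41.7 mm and 7.16 degrees, less where a joint would pass 70% of its speed; a pose out of reach is approached as far as the arm can. A call with a gripper value outside its range is refused whole. The fingers move at their own pace and stop on an object; the grip force is fixed at half the most. Time passes only in rows, so rows that repeat a pose let the fingers close. It gives the time, the measured TCP pose, the force and the opening at its end, in the units of the state.
- bot.get_obs(): the state, without advancing time (a new reading comes with each control period).
- bot.camera(name): name is "side" or "top"; returns (picture, depth): 384x512x3 uint8, red, green, blue; 384x512 float32, m along the optical axis (not along the pixel's ray), 0 where there is no reading.
- bot.camera_info(name): a dict with "camera_matrix" (3x3 intrinsics, pixels), "D" ([k1, k2, p1, p2, k3] as OpenCV has them; the pictures are not rectified), "R" (3x3) and "t" (3): a world point X has camera coordinates R X + t. Camera axes: x right, y down, z forward; pixel columns grow to the right and rows downward; lengths in m; the calibration is good to about 2 mm. A picture is of the moment at which its call begins. camera_info takes no time and is no camera call.
- bot.job_done(): hands the job in, once; it reports no verdict.
The state is a dict: "clock": time; "joint_pos": joint angles; "joint_vel": joint speeds; "tau": joint torques, N m; "eef_pos": TCP position; "tool_rot": TCP orientation; "ft_force": force on the tool from outside, world axes, zero at the start; "ft_torque": the same for the moment, N m; "grip_width": finger opening in m.
Only numpy, scipy, OpenCV 4.12 (cv2) and the standard library are available. Lean on these libraries where they do the work, as an engineer would, in place of code of your own. Each camera call takes 0.05 s, during which the arm holds its last target.

TASK

Pull every probe straight up out of its light stand without tipping the stand, and seat it fully in any free hole of the carrier while that still hangs on its first hook stand. When all the probes are in, lift the carrier by its bar and carry it level, without setting it down on the bench, to the other hook stand, and leave it hanging there over the drip tray with all probes in it. Leave the empty stands standing upright and the bottle, beaker and spanner where they are.

Things in the scene. Friction and masses are not known exactly. Their poses are not given: they have to be found in the camera images.
- carrier: Steel probe carrier, 0.5 kg, loose on its hooks. Origin: middle of its lifting bar, 24 mm wide (x; pinch it across this), 106 mm long (y), 10 mm thick. Legs 6 mm thick at y = +-50 mm go down to a level plate 130 (x) x 240 (y) x 6 mm, its top 62 mm below the origin. The window between bar, legs and plate (57 mm high, 94 mm wide) is open along x: the hook prongs pass through it. z up
- load_stand_cradle (a point): Where the bar's middle belongs when hung (same axes) on the first hook stand, the one without a tray, where the carrier starts: 210 mm above the bench. Fixed. To unhook, lift the bar 20 to 40 mm, then draw it out along this point's -x by 110 mm or more; to hook, the reverse
- load_stand: The first hook stand; origin on the bench below its cradle. Post 30 mm square, 225 mm high, at x = 80 to 110 mm. From it two prongs, 10 mm wide, 10 mm thick, at y = +-26 mm, tops 205 mm high, reach to x = -26 mm. Lips 14 mm high on each prong, at its tip (x = -26 to -18 mm) and at x = 18 to 26 mm, leave a 36 mm long cradle for the 24 mm bar
- drain_stand_cradle (a point): The same point of the second hook stand, which is fixed, empty at the start and just like the first, but with a shallow steel drip tray (130 x 250 mm, 18 mm high) on the bench below its hook
- hole0 (a point): hole 0 of the carrier: centre of its mouth, on the plate's top; 19 mm across, through the plate. The four holes lie at x = -35 or +35 mm, y = -92 or +92 mm of the carrier; any hole takes any probe
- hole1 (a point): hole 1 of the carrier: centre of its mouth, on the plate's top; 19 mm across, through the plate. The four holes lie at x = -35 or +35 mm, y = -92 or +92 mm of the carrier; any hole takes any probe
- hole2 (a point): hole 2 of the carrier: centre of its mouth, on the plate's top; 19 mm across, through the plate. The four holes lie at x = -35 or +35 mm, y = -92 or +92 mm of the carrier; any hole takes any probe
- hole3 (a point): hole 3 of the carrier: centre of its mouth, on the plate's top; 19 mm across, through the plate. The four holes lie at x = -35 or +35 mm, y = -92 or +92 mm of the carrier; any hole takes any probe
- probe0_mid (a point): probe 0 (may be absent), 50 g, z up along its axis. The point is at mid-length, on the underside of its collar. Below it a round 12 mm steel shaft, 70 mm long, with a tapered tip; above it a collar 32 mm across and 6 mm thick, then a round 24 mm head (metal, grey cap) up to 70 mm above the point. Seated, the collar rests on the top face. Grip it by the head about 45 mm above the point
- probe1_mid (a point): probe 1 (may be absent), 50 g, z up along its axis. The point is at mid-length, on the underside of its collar. Below it a round 12 mm steel shaft, 70 mm long, with a tapered tip; above it a collar 32 mm across and 6 mm thick, then a round 24 mm head (metal, grey cap) up to 70 mm above the point. Seated, the collar rests on the top face. Grip it by the head about 45 mm above the point
- probe2_mid (a point): probe 2 (may be absent), 50 g, z up along its axis. The point is at mid-length, on the underside of its collar. Below it a round 12 mm steel shaft, 70 mm long, with a tapered tip; above it a collar 32 mm across and 6 mm thick, then a round 24 mm head (metal, grey cap) up to 70 mm above the point. Seated, the collar rests on the top face. Grip it by the head about 45 mm above the point
- probe3_mid (a point): probe 3 (may be absent), 50 g, z up along its axis. The point is at mid-length, on the underside of its collar. Below it a round 12 mm steel shaft, 70 mm long, with a tapered tip; above it a collar 32 mm across and 6 mm thick, then a round 24 mm head (metal, grey cap) up to 70 mm above the point. Seated, the collar rests on the top face. Grip it by the head about 45 mm above the point
- stand0_mouth (a point): light loose plastic stand 0 (60 g; a base 80 mm square and 6 mm thick with a 34 mm square column): centre of the mouth of its socket, on the column's top, 80 mm above the bench. The socket is 15.4 mm square and 74 mm deep, a close fit for the shaft; it tips easily if the probe is pulled askew. Stands may be empty
- stand1_mouth (a point): light loose plastic stand 1 (60 g; a base 80 mm square and 6 mm thick with a 34 mm square column): centre of the mouth of its socket, on the column's top, 80 mm above the bench. The socket is 15.4 mm square and 74 mm deep, a close fit for the shaft; it tips easily if the probe is pulled askew. Stands may be empty
- stand2_mouth (a point): light loose plastic stand 2 (60 g; a base 80 mm square and 6 mm thick with a 34 mm square column): centre of the mouth of its socket, on the column's top, 80 mm above the bench. The socket is 15.4 mm square and 74 mm deep, a close fit for the shaft; it tips easily if the probe is pulled askew. Stands may be empty
- stand3_mouth (a point): light loose plastic stand 3 (60 g; a base 80 mm square and 6 mm thick with a 34 mm square column): centre of the mouth of its socket, on the column's top, 80 mm above the bench. The socket is 15.4 mm square and 74 mm deep, a close fit for the shaft; it tips easily if the probe is pulled askew. Stands may be empty
- reagent_bottle_c (a point): bystander: a capped bottle 52 mm across, 130 mm high; point at half height
- beaker_c (a point): bystander: a glass beaker 76 mm across, 90 mm high; point at half height
- spanner_c (a point): bystander: a steel spanner 160 mm long lying on the bench; point at its middle
Mind the look-alikes: they are no part of the job. What is shaped like the part that bears stand3_mouth but turquoise is not meant. What is shaped like the part that bears probe3_mid but yellow is not meant.

How it is judged:
By the outcome, as a careful person would: the job done as asked, in the order asked, and still so for the second after the job is handed in, with the robot touching nothing.
Of probe0, probe1, probe2, probe3 only 3 to 4 are there at a start; the rules pass over those that are not, and their reading is None.
At some moment in a run one of stand0, stand1, stand2, stand3 may be knocked a few centimetres aside while the robot is not near it.
It also fails if it takes over 210 s, if anything falls off the work surface, if the arm or the gripper's body presses on something with over 40 N, if the wrist force passes 120 N, or if a joint passes its speed limit or range.

## Working session

There is one attempt and no reset: what is moved stays moved. The work goes in short steps, Python scripts to look and compute and a tool call to move; the robot and the scene stay as the last step left them, time stands still between calls to the robot, and variables do not carry over. Pictures are saved under pics/ and viewed, and the job is handed in when it is done.

Besides the shell and the picture viewer there is one more tool, called after "Request:" in YAML: its name, and indented under it one key for each argument. step_arm: Moves the arm, as the interface text tells. Its arguments: {"type":"object","properties":{"series":{"type":"array","items":{"type":"object","properties":{"x":{"type":"number"},"y":{"type":"number"},"z":{"type":"number"},"twist":{"type":"number"},"jaw":{"type":"number"}}}}},"required":["series"]}

```bash
mkdir -p pics; ls; python3 - <<'E'
from workcell import bot
import cv2,numpy as np
o=bot.get_obs()
print({k:np.round(v,3) for k,v in o.items()})
for n in("side","top"):
    p,d=bot.camera(n); cv2.imwrite(f"pics/{n}0.png",cv2.cvtColor(p,cv2.COLOR_RGB2BGR)); np.savez(f"{n}0.npz",p=p,d=d)
    i=bot.camera_info(n); print(n,{k:np.round(v,3).tolist() for k,v in i.items()}, d.min(),d.max())
    print("campos",-np.array(i["R"]).T@np.array(i["t"]))
E
```

```text
pics
{'clock': np.float64(0.0), 'joint_pos': array([-1.315,  0.241,  0.004,  1.335, -0.   ,  1.571]), 'joint_vel': array([-0.001,  0.001,  0.001, -0.001, -0.   , -0.002]), 'tau': array([ 1.0000e-03, -3.7232e+01,  2.5241e+01,  1.7000e-02,  0.0000e+00,
        0.0000e+00]), 'eef_pos': array([ 0.126, -0.483,  0.23 ]), 'tool_rot': array([ 0.433,  0.56 , -0.432,  0.559]), 'ft_force': array([-0.508, -0.101, -0.514]), 'ft_torque': array([ 0.004, -0.005, -0.014]), 'grip_width': np.float64(0.085)}
side {'camera_matrix': [[369.569, 0.0, 259.753], [0.0, 369.569, 187.17], [0.0, 0.0, 1.0]], 'D': [-0.066, 0.0, 0.0, 0.0, 0.0], 'R': [[0.825, -0.565, 0.009], [-0.272, -0.411, -0.87], [0.495, 0.716, -0.492]], 't': [-0.439, 0.256, 1.061]} 0.0 2.7644098
campos [-0.0941678  -0.9025102   0.74894078]
top {'camera_matrix': [[464.716, 0.0, 257.245], [0.0, 464.716, 190.472], [0.0, 0.0, 1.0]], 'D': [0.025, 0.0, 0.0, 0.0, 0.0], 'R': [[-0.018, -1.0, 0.015], [-0.991, 0.016, -0.134], [0.134, -0.017, -0.991]], 't': [-0.023, 0.518, 1.374]} 0.0 2.3385675
campos [ 0.32871438 -0.00719182  1.43121996]
```

View pics/side0.png

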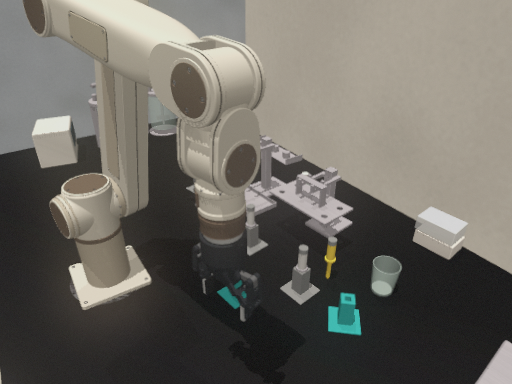

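View pics/top0.png

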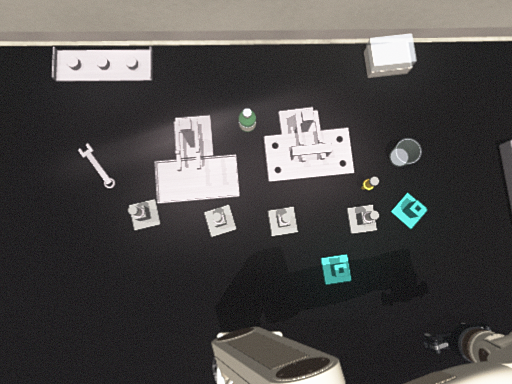

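The top view shows four grey stands at about (143,213), (219,220), (283,220) and (362,218). The turquoise look-alikes are at (336,268) and (408,210), and a yellow probe is at (370,183). The carrier hangs at (308,153). The tray and the empty hook stand are at (197,175). Next I'll look at enlarged crops.

```bash
python3 - <<'E'
import cv2
p=cv2.imread("pics/top0.png")
cv2.imwrite("pics/c1.png",cv2.resize(p[95:245,120:320],None,fx=4,fy=4,interpolation=cv2.INTER_CUBIC))
cv2.imwrite("pics/c2.png",cv2.resize(p[95:245,250:450],None,fx=4,fy=4,interpolation=cv2.INTER_CUBIC))
p=cv2.imread("pics/side0.png")
cv2.imwrite("pics/c3.png",cv2.resize(p[120:320,180:400],None,fx=3,fy=3,interpolation=cv2.INTER_CUBIC))
E
```

```text
(no output)
```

View pics/c1.png

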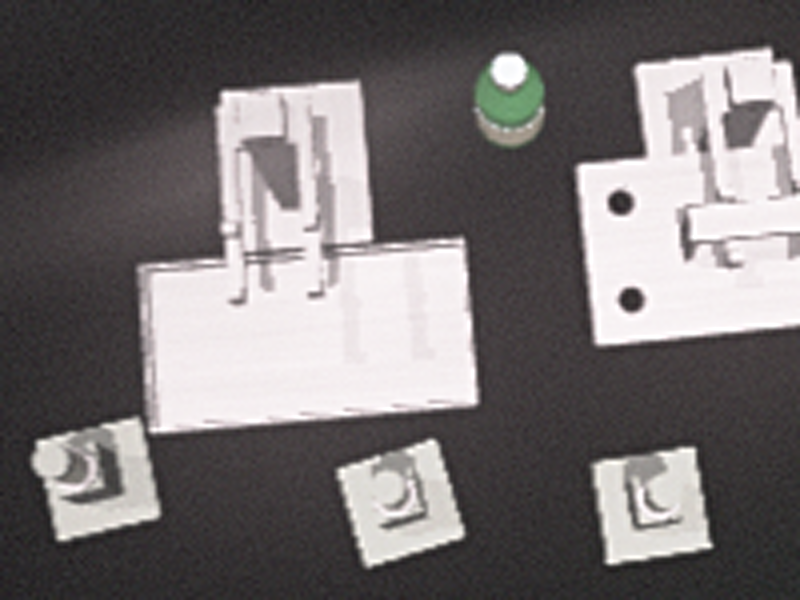

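View pics/c2.png

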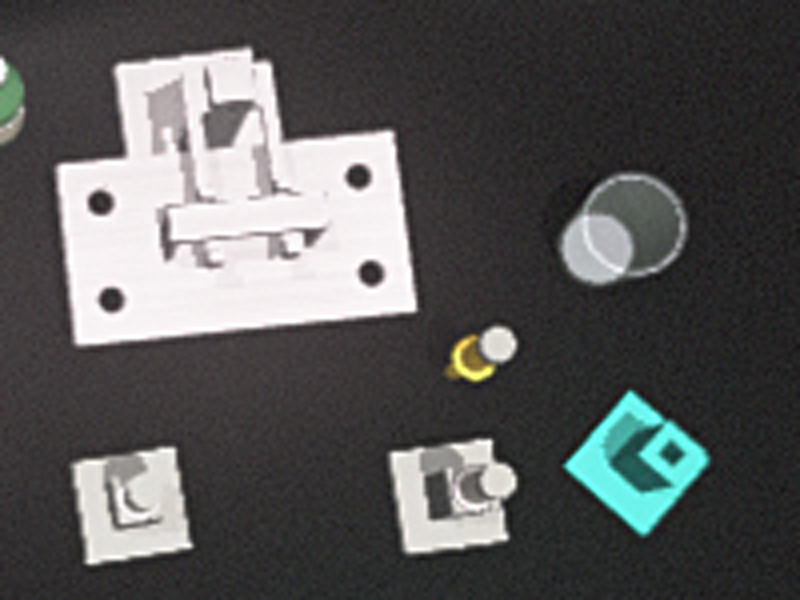

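View pics/c3.png

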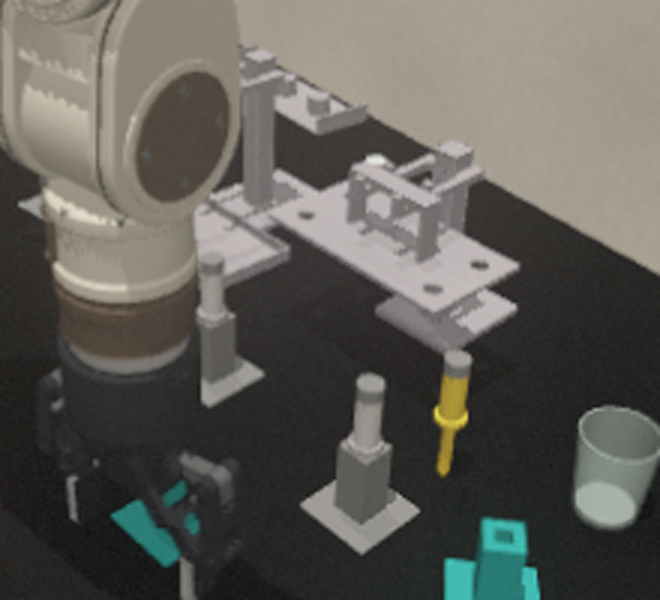

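```bash
cat > h.py <<'E'
import numpy as np,cv2
from workcell import bot
def cam(n):
    i=bot.camera_info(n); return [np.array(i[k],float) for k in("camera_matrix","D","R","t")]
def proj(n,X):
    K,D,R,t=cam(n); return cv2.projectPoints(np.atleast_2d(np.array(X,float)),cv2.Rodrigues(R)[0],t,K,D)[0][:,0]
def onplane(n,uv,z):
    K,D,R,t=cam(n); q=cv2.undistortPoints(np.array(uv,float).reshape(-1,1,2),K,D)[:,0]
    d=np.c_[q,np.ones(len(q))]@R; c=-R.T@t; return c+d*((z-c[2])/d[:,2:])
def cloud(n,d):
    K,D,R,t=cam(n); h,w=d.shape; v,u=np.mgrid[:h,:w]
    q=cv2.undistortPoints(np.c_[u.ravel(),v.ravel()].astype(float).reshape(-1,1,2),K,D)[:,0]
    P=(np.c_[q,np.ones(len(q))]*d.reshape(-1,1)-t)@R
    P[d.ravel()==0]=np.nan; return P.reshape(h,w,3)
def snap(n,name=None):
    p,d=bot.camera(n)
    if name: cv2.imwrite(f"pics/{name}.png",p[...,::-1])
    return p,d
def crop(p,name,u0,u1,v0,v1,f=4):
    cv2.imwrite(f"pics/{name}.png",cv2.resize(p[v0:v1,u0:u1,::-1],None,fx=f,fy=f,interpolation=cv2.INTER_CUBIC))
E
python3 - <<'E'
from h import *
z=np.load("top0.npz"); P=cloud("top",z["d"]); p=z["p"]
# heights map of stuff
Z=P[...,2]
print("bench",np.nanmedian(Z[230:250,160:200]))
for nm,(u,v) in dict(a=(143,213),b=(219,220),c=(283,220),d=(362,218),y=(370,183)).items():
    s=np.s_[v-18:v+18,u-18:u+18]; q=P[s].reshape(-1,3)
    for lo,hi in((.135,.17),(.07,.1),(.0025,.012)):
        m=(q[:,2]>lo)&(q[:,2]<hi)
        if m.sum()>5: 
            r=cv2.minAreaRect(q[m,:2].astype(np.float32)); print(nm,lo,m.sum(),np.round(np.median(q[m],0),4),np.round(q[m].min(0)*.5+q[m].max(0)*.5,4),np.round(r[0],4),np.round(r[1],4),round(r[2],1))
E
```

```text
bench 0.00039268084458898904
a 0.135 83 [0.4533 0.3129 0.1498] [0.4534 0.3138 0.1472] [0.4533 0.3137] [0.0266 0.0224] 87.8
a 0.07 83 [0.447  0.3039 0.0836] [0.4532 0.3106 0.0847] [0.4529 0.3131] [0.0329 0.0343] 13.3
a 0.0025 532 [0.453  0.3034 0.006 ] [0.4595 0.3204 0.0072] [0.4596 0.3205] [0.1093 0.1079] 89.2
b 0.135 66 [0.4301 0.0826 0.1509] [0.4303 0.0824 0.1479] [0.4302 0.0824] [0.0221 0.0224] 88.6
b 0.07 72 [0.4234 0.0757 0.0813] [0.431  0.0831 0.0858] [0.4307 0.0834] [0.0338 0.0338] 17.1
b 0.0025 609 [0.4315 0.0779 0.0059] [0.4342 0.0878 0.0072] [0.4342 0.088 ] [0.1075 0.1077] 89.1
c 0.135 64 [ 0.4267 -0.1079  0.1509] [ 0.426 -0.108  0.148] [ 0.426  -0.1084] [0.0214 0.0234] 43.7
c 0.07 68 [ 0.4174 -0.0997  0.0834] [ 0.4263 -0.1075  0.0851] [ 0.4258 -0.1079] [0.0333 0.0332] 6.8
c 0.0025 586 [ 0.425  -0.1045  0.0058] [ 0.4307 -0.109   0.0072] [ 0.4309 -0.1087] [0.1084 0.108 ] 88.9
d 0.135 76 [ 0.4284 -0.3498  0.1506] [ 0.4284 -0.3511  0.1475] [ 0.4283 -0.3512] [0.0227 0.0263] 0.8
d 0.07 82 [ 0.424  -0.3417  0.0817] [ 0.4285 -0.3518  0.0844] [ 0.4289 -0.3516] [0.0335 0.0344] 6.8
d 0.0025 573 [ 0.4284 -0.341   0.0057] [ 0.4329 -0.3527  0.0072] [ 0.4331 -0.3527] [0.1089 0.1108] 87.7
y 0.135 75 [ 0.5282 -0.3567  0.1413] [ 0.5417 -0.3335  0.1456] [ 0.5422 -0.3313] [0.0881 0.0226] 60.0
y 0.07 47 [ 0.5221 -0.3506  0.0785] [ 0.5262 -0.3571  0.0849] [ 0.5237 -0.3554] [0.0304 0.0209] 27.1
y 0.0025 325 [ 0.5468 -0.3802  0.0041] [ 0.5416 -0.3822  0.0066] [ 0.5414 -0.3823] [0.1123 0.1109] 89.0
```

```bash
python3 - <<'E'
from h import *
z=np.load("top0.npz"); P=cloud("top",z["d"]); p=z["p"]; g=cv2.cvtColor(p,cv2.COLOR_RGB2GRAY)
H=[]
for u,v in((275,146),(278,170),(340,139),(343,163)):
    s=g[v-7:v+8,u-7:u+8].astype(float); w=np.clip(150-s,0,None); vv,uu=np.mgrid[v-7:v+8,u-7:u+8]
    c=(uu*w).sum()/w.sum(),(vv*w).sum()/w.sum(); H.append(onplane("top",c,.148)[0]); 
H=np.array(H); print("holes",H.round(4).tolist(), "mean",H.mean(0).round(4))
L=np.array([[-0.035+.07,.092],[-.035,.092],[.035,-.092],[-.035,-.092]])
from scipy.spatial.transform import Rotation as Ro
a=H[:,:2]-H[:,:2].mean(0); th=np.arctan2((L[:,0]*a[:,1]-L[:,1]*a[:,0]).sum(),(L*a).sum()); print("yaw deg",np.degrees(th))
R=np.array([[np.cos(th),-np.sin(th)],[np.sin(th),np.cos(th)]]); print("resid",((a-(L@R.T))*1000).round(1).tolist())
def reg(nm,s,lo,hi):
    q=P[s].reshape(-1,3); m=(q[:,2]>lo)&(q[:,2]<hi); q=q[m]; r=cv2.minAreaRect(q[:,:2].astype(np.float32))
    print(nm,len(q),np.median(q,0).round(4),np.round(r[0],4),np.round(r[1],4),round(r[2],1))
    b=cv2.boxPoints(r)
reg("bar",np.s_[140:165,280:345],.212,.219)
reg("bar2",np.s_[140:165,280:345],.2105,.222)
reg("plate",np.s_[120:190,255:360],.143,.153)
reg("post1",np.s_[100:150,275:330],.2215,.229)
reg("post2",np.s_[110:150,170:215],.2215,.229)
reg("lips2",np.s_[130:180,170:215],.213,.2205)
reg("prongs2",np.s_[130:180,170:215],.202,.208)
reg("tray",np.s_[145:210,150:245],.014,.022)
reg("base2",np.s_[105:150,165:215],.003,.013)
reg("base1",np.s_[100:130,270:325],.003,.013)
reg("bottle",np.s_[100:135,235:262],.12,.14)
E
```

```text
holes [[0.6305, -0.0811, 0.148], [0.5609, -0.0872, 0.148], [0.6469, -0.2645, 0.148], [0.577, -0.2706, 0.148]] mean [ 0.6038 -0.1759  0.148 ]
yaw deg 5.056058749764054
resid [[-0.0, -0.0], [0.0, 0.1], [0.1, -0.0], [-0.1, -0.0]]
bar 320 [ 0.6032 -0.1749  0.2158] [ 0.6011 -0.1764] [0.0524 0.1048] 4.9
bar2 396 [ 0.6031 -0.1768  0.2159] [ 0.6011 -0.1766] [0.0532 0.1048] 5.8
plate 2932 [ 0.5939 -0.1737  0.1487] [ 0.6106 -0.1761] [0.1449 0.2403] 5.0
post1 111 [ 0.6938 -0.1656  0.2251] [ 0.6654 -0.1693] [0.0899 0.0563] 4.5
post2 111 [0.6731 0.1605 0.2255] [0.6747 0.1601] [0.0307 0.0287] 3.1
lips2 37 [0.5971 0.1668 0.2178] [0.6075 0.1556] [0.1066 0.0613] 4.0
prongs2 204 [0.6209 0.1768 0.2053] [0.6098 0.1565] [0.1109 0.0618] 4.0
tray 320 [0.6167 0.1648 0.0173] [0.5816 0.1544] [0.1731 0.2499] 4.2
base2 580 [0.7248 0.1442 0.0083] [0.7263 0.1776] [0.1556 0.1446] 89.3
base1 394 [ 0.7659 -0.1441  0.0069] [ 0.762  -0.1631] [0.1725 0.0976] 89.0
bottle 57 [ 0.7321 -0.0045  0.1309] [ 0.7325 -0.0044] [0.023  0.0218] 20.2
```

```bash
cat >> h.py <<'E'
from scipy.spatial.transform import Rotation as Ro
def st():
    o=bot.get_obs(); R=Ro.from_quat(o["tool_rot"]).as_matrix()
    az=(np.degrees(np.arctan2(R[1,2],R[0,2])))
    print("t",round(float(o["clock"]),2),"tcp",np.round(o["eef_pos"],4),"tilt",np.round(R[:,0],3),"jaw az",round(az,2),"f",np.round(o["ft_force"],1),"w",round(float(o["grip_width"]),4),"j",np.round(o["joint_pos"],2))
    return o,az
E
python3 - <<'E'
from h import *
st()
E
```

```text
t 0.1 tcp [ 0.1264 -0.4832  0.2305] tilt [-0.     0.002 -1.   ] jaw az -75.34 f [ 0.2 -0.1  0.5] w 0.0854 j [-1.31  0.24  0.    1.34 -0.    1.57]
```

Candidates for the probes are the grey-capped heads at (133,211), (217,217), (289,219) and (372,215), all standing in grey stands. I'm excluding the yellow probe at (374,181) and the turquoise stands at (336,268) and (408,210). The crops above confirm four grey-capped metal probes in grey stands. I'll start with the one at (372,215).

Request:
step_arm:
  series:
    - {"x":3,"y":1.3,"z":0.5,"twist":7,"jaw":6}
    - {"x":6,"y":2.6,"z":1,"twist":14,"jaw":6}
    - {"x":9,"y":4,"z":1.5,"twist":21,"jaw":6}
    - {"x":12,"y":5.3,"z":2,"twist":28,"jaw":6}
    - {"x":15,"y":6.6,"z":2,"twist":35,"jaw":6}
    - {"x":18,"y":7.9,"z":2,"twist":42,"jaw":6}
    - {"x":21,"y":9.2,"z":2,"twist":49,"jaw":6}
    - {"x":24,"y":10.5,"z":2,"twist":56,"jaw":6}
    - {"x":27,"y":11.8,"z":2,"twist":63,"jaw":6}
    - {"x":30.2,"y":13.2,"z":2,"twist":70,"jaw":6}

```text
clock: 0.93
eef_pos: [0.4293, -0.3502, 0.25]
tool_rot: [0.031, 0.707, -0.031, 0.705]
ft_force: [0.3, -0.7, -0.6]
grip_width: 0.0603
```

```bash
python3 - <<'E'
from h import *
st()
E
```

```text
t 0.93 tcp [ 0.4293 -0.3502  0.25  ] tilt [-0.003  0.001 -1.   ] jaw az -5.01 f [ 0.3 -0.7 -0.6] w 0.0603 j [-0.68  0.34  0.2   1.42 -0.    0.97]
```

Request:
step_arm:
  series:
    - {"x":-0.1,"y":-0.1,"z":-1,"twist":5,"jaw":6}
    - {"x":-0.1,"y":-0.1,"z":-3,"twist":10,"jaw":6}
    - {"x":-0.1,"y":-0.1,"z":-6,"twist":10,"jaw":6}
    - {"x":-0.1,"y":-0.1,"z":-9,"twist":10,"jaw":6}
    - {"x":-0.1,"y":-0.1,"z":-12,"twist":10,"jaw":6}
    - {"x":-0.1,"y":-0.1,"z":-14,"twist":10,"jaw":6}
    - {"x":-0.1,"y":-0.1,"z":-14.4,"twist":10,"jaw":6}
    - {"x":-0.1,"y":-0.1,"z":-14.4,"twist":10,"jaw":6}

```text
clock: 1.6
eef_pos: [0.427, -0.3501, 0.1041]
tool_rot: [-0.03, 0.709, 0.032, 0.704]
ft_force: [0.2, -1.1, 0.3]
grip_width: 0.0604
```

```bash
python3 - <<'E'
from h import *
st()
p,d=snap("side","s1"); crop(p,"s1c",200,380,180,330,4)
E
```

```text
t 1.6 tcp [ 0.427  -0.3501  0.1041] tilt [-0.007  0.003 -1.   ] jaw az 4.99 f [ 0.2 -1.1  0.3] w 0.0604 j [-0.69  0.43 -0.06  1.08 -0.    0.8 ]
```

View pics/s1c.png

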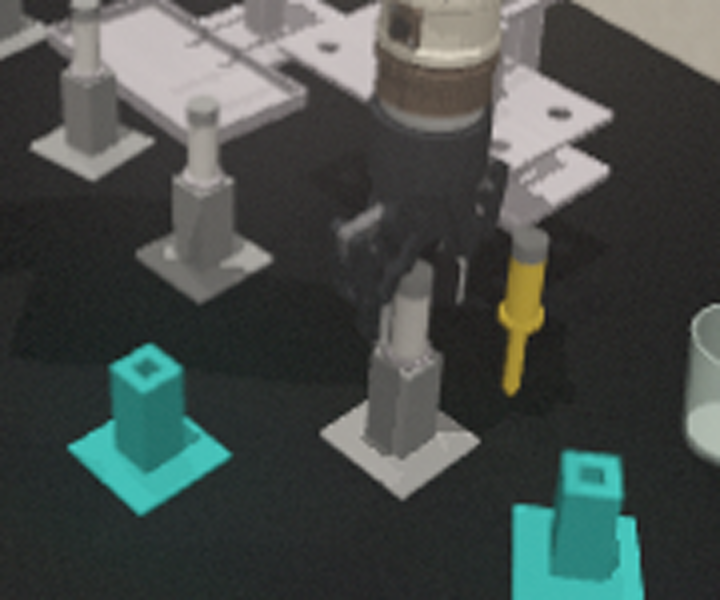

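Request:
step_arm:
  series:
    - {"x":0.1,"y":-0.1,"z":0.2,"jaw":6}
    - {"x":0.1,"y":-0.1,"z":0.2,"jaw":6}

```text
$.series[0]: bad value
```

```bash
python3 - <<'E'
from h import *
st()
E
```

```text
t 1.65 tcp [ 0.4281 -0.3511  0.1059] tilt [-0.004  0.001 -1.   ] jaw az 4.99 f [-0.4  0.2  0.4] w 0.0606 j [-0.69  0.43 -0.06  1.08 -0.    0.8 ]
```

The arm has settled on the target, so I'm closing the fingers (every row needs all the keys).

Request:
step_arm:
  series:
    - {"x":0,"y":0,"z":0,"twist":0,"jaw":4}
    - {"x":0,"y":0,"z":0,"twist":0,"jaw":3.2}
    - {"x":0,"y":0,"z":0,"twist":0,"jaw":2.6}
    - {"x":0,"y":0,"z":0,"twist":0,"jaw":2}
    - {"x":0,"y":0,"z":0,"twist":0,"jaw":1.5}
    - {"x":0,"y":0,"z":0,"twist":0,"jaw":1.5}
    - {"x":0,"y":0,"z":0,"twist":0,"jaw":1.5}

```text
clock: 2.23
eef_pos: [0.4284, -0.3516, 0.107]
tool_rot: [-0.031, 0.707, 0.031, 0.705]
ft_force: [-0.9, 0.2, 6.0]
grip_width: 0.0222
```

```bash
python3 - <<'E'
from h import *
st()
p,d=snap("side"); crop(p,"s2c",200,380,180,330,4)
E
```

```text
t 2.23 tcp [ 0.4284 -0.3516  0.107 ] tilt [-0.003 -0.001 -1.   ] jaw az 4.98 f [-0.9  0.2  6. ] w 0.0222 j [-0.69  0.43 -0.06  1.08 -0.    0.8 ]
```

View pics/s2c.png

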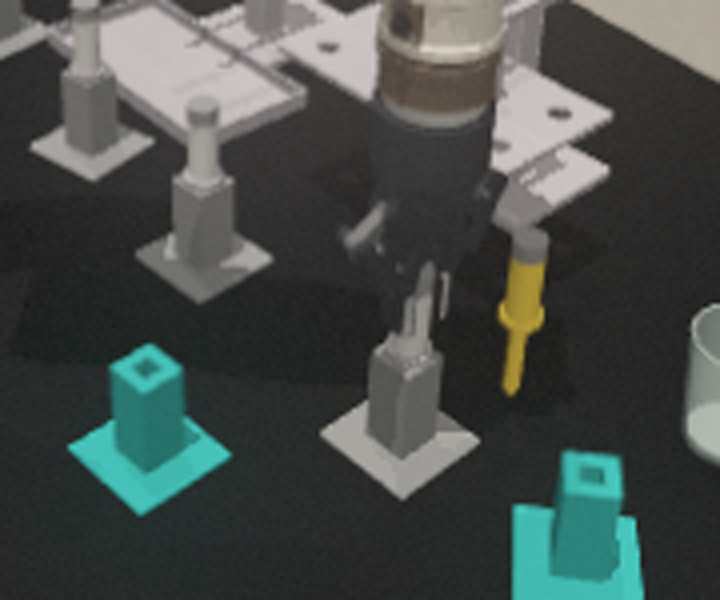

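Request:
step_arm:
  series:
    - {"x":0,"y":0,"z":0.3,"twist":0,"jaw":1.5}
    - {"x":0,"y":0,"z":0.8,"twist":0,"jaw":1.5}
    - {"x":0,"y":0,"z":1.4,"twist":0,"jaw":1.5}
    - {"x":0,"y":0,"z":2,"twist":0,"jaw":1.5}
    - {"x":0,"y":0,"z":2.6,"twist":0,"jaw":1.5}
    - {"x":0,"y":0,"z":3.2,"twist":0,"jaw":1.5}

```text
clock: 2.78
eef_pos: [0.4286, -0.3516, 0.1397]
tool_rot: [-0.031, 0.707, 0.031, 0.706]
ft_force: [0.1, 0.8, -0.5]
grip_width: 0.0228
```

```bash
python3 - <<'E'
from h import *
st()
p,d=snap("side"); crop(p,"s3c",200,380,180,330,4)
E
```

```text
t 2.78 tcp [ 0.4286 -0.3516  0.1397] tilt [-0.002 -0.001 -1.   ] jaw az 4.98 f [ 0.1  0.8 -0.5] w 0.0228 j [-0.69  0.4  -0.01  1.16 -0.    0.8 ]
```

View pics/s3c.png

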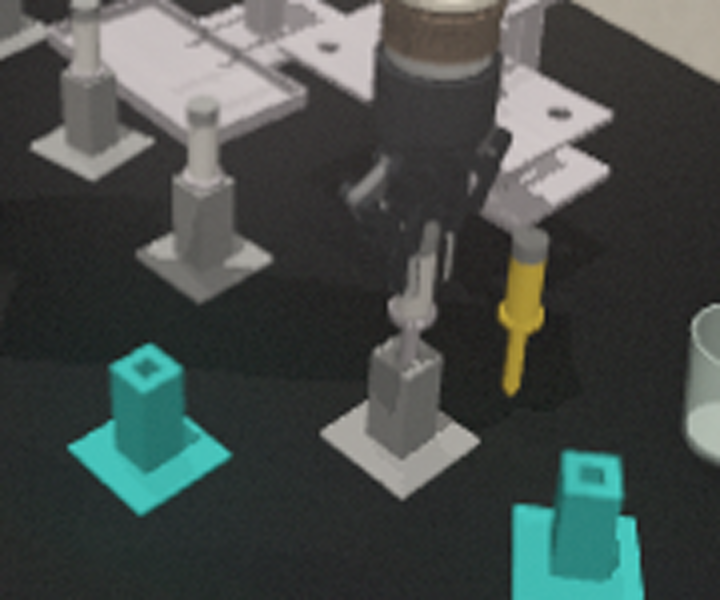

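The probe is coming out straight and the stand has not moved. I'm continuing the lift until the tip is clear.

Request:
step_arm:
  series:
    - {"x":0,"y":0,"z":0.8,"twist":0,"jaw":1.5}
    - {"x":0,"y":0,"z":1.8,"twist":0,"jaw":1.5}
    - {"x":0,"y":0,"z":2.8,"twist":0,"jaw":1.5}
    - {"x":0,"y":0,"z":3.8,"twist":0,"jaw":1.5}
    - {"x":0,"y":0,"z":4.8,"twist":0,"jaw":1.5}
    - {"x":0,"y":0,"z":6.5,"twist":0,"jaw":1.5}
    - {"x":0,"y":0,"z":8.5,"twist":0,"jaw":1.5}
    - {"x":0,"y":0,"z":10.5,"twist":0,"jaw":1.5}
    - {"x":0,"y":0,"z":12.5,"twist":0,"jaw":1.5}
    - {"x":0,"y":0,"z":14.5,"twist":0,"jaw":1.5}

```text
clock: 3.67
eef_pos: [0.429, -0.352, 0.2879]
tool_rot: [-0.032, 0.707, 0.03, 0.706]
ft_force: [-0.4, -1.0, -0.8]
grip_width: 0.0226
```

```bash
python3 - <<'E'
from h import *
st()
p,d=snap("side"); crop(p,"s4c",200,420,130,330,3)
p,d=snap("top","t4")
E
```

```text
t 3.67 tcp [ 0.429  -0.352   0.2879] tilt [-0.    -0.002 -1.   ] jaw az 4.98 f [-0.4 -1.  -0.8] w 0.0226 j [-0.69  0.34  0.28  1.51 -0.    0.8 ]
```

View pics/s4c.png

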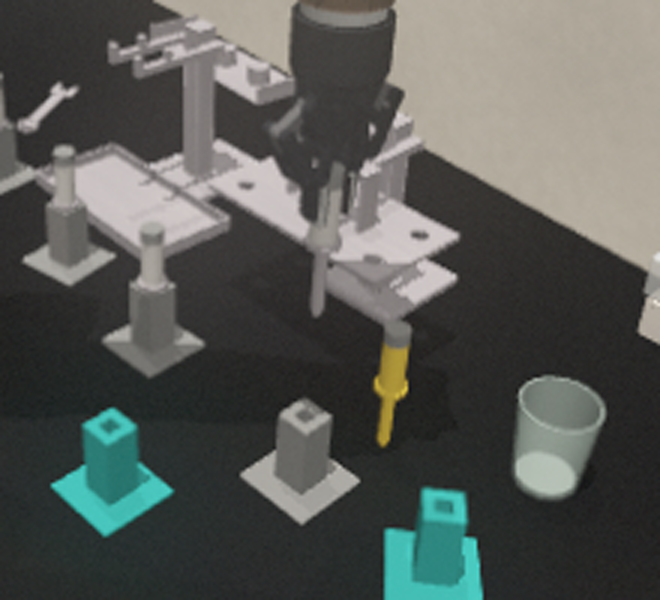

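View pics/t4.png

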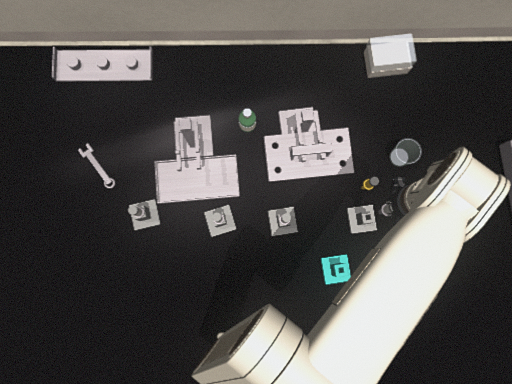

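```bash
python3 - <<'E'
from h import *
c=np.array([.429,-.352,.261])
uv=proj("side",[c,c-[0,0,.07],c+[0,0,.006]]); print(uv, (uv-[200,130])*3)
E
```

```text
[[307.81445539 210.42013355]
 [305.75302616 233.75417284]
 [307.99745619 208.33385253]] [[323.44336618 241.26040066]
 [317.25907847 311.26251853]
 [323.99236857 235.00155758]]
```

The tip is at crop pixel (317,312), exactly where the projection puts it, so the probe hangs vertical and centred. Next I'm moving it over the far right hole.

Request:
step_arm:
  series:
    - {"x":1.2,"y":0.5,"z":0,"twist":0,"jaw":1.5}
    - {"x":3.6,"y":1.4,"z":0,"twist":0,"jaw":1.5}
    - {"x":6,"y":2.4,"z":0,"twist":0,"jaw":1.5}
    - {"x":8.5,"y":3.4,"z":0,"twist":0,"jaw":1.5}
    - {"x":11,"y":4.4,"z":0,"twist":0,"jaw":1.5}
    - {"x":13.5,"y":5.4,"z":0,"twist":0,"jaw":1.5}
    - {"x":16,"y":6.4,"z":0,"twist":0,"jaw":1.5}
    - {"x":18.5,"y":7.4,"z":0,"twist":0,"jaw":1.5}
    - {"x":20.8,"y":8.3,"z":0,"twist":0,"jaw":1.5}
    - {"x":21.8,"y":8.75,"z":0,"twist":0,"jaw":1.5}

```text
clock: 4.6
eef_pos: [0.6508, -0.2637, 0.2887]
tool_rot: [-0.034, 0.705, 0.03, 0.708]
ft_force: [-0.7, -0.4, -0.8]
grip_width: 0.0229
```

```bash
python3 - <<'E'
from h import *
o,_=st()
p,d=snap("side"); crop(p,"s5c",250,400,120,260,4)
c=o["eef_pos"]-[0,0,.027]
uv=proj("side",[c,c-[0,0,.07],[.6469,-.2645,.148]]); print((uv-[250,120])*4)
E
```

```text
t 4.6 tcp [ 0.6508 -0.2637  0.2887] tilt [ 0.004 -0.006 -1.   ] jaw az 5.12 f [-0.7 -0.4 -0.8] w 0.0229 j [-0.38  0.69  0.86  1.73 -0.    1.1 ]
[[383.70332791 212.23021777]
 [372.1932538  295.52787391]
 [362.33190384 346.88014869]]
```

View pics/s5c.png

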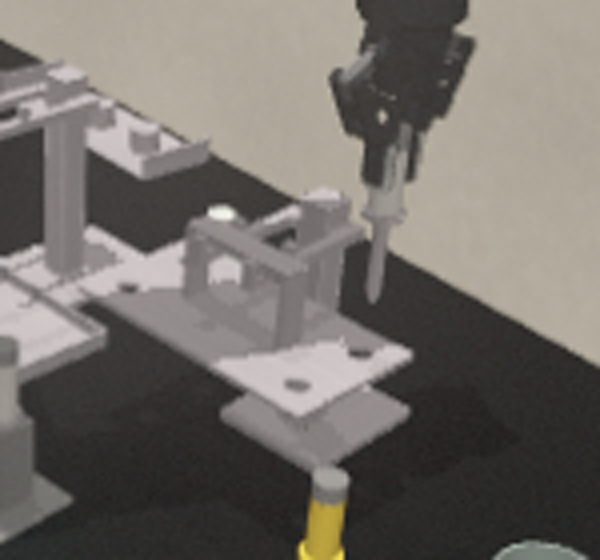

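Request:
step_arm:
  series:
    - {"x":-0.4,"y":-0.1,"z":-0.5,"twist":0,"jaw":1.5}
    - {"x":-0.4,"y":-0.1,"z":-1.5,"twist":0,"jaw":1.5}
    - {"x":-0.4,"y":-0.1,"z":-2.5,"twist":0,"jaw":1.5}
    - {"x":-0.4,"y":-0.1,"z":-3.2,"twist":0,"jaw":1.5}
    - {"x":-0.4,"y":-0.1,"z":-3.2,"twist":0,"jaw":1.5}
    - {"x":-0.4,"y":-0.1,"z":-3.2,"twist":0,"jaw":1.5}

```text
clock: 5.15
eef_pos: [0.6468, -0.2641, 0.2555]
tool_rot: [-0.034, 0.706, 0.03, 0.707]
ft_force: [1.1, -0.1, -0.2]
grip_width: 0.0227
```

```bash
python3 - <<'E'
from h import *
o,_=st()
p,d=snap("side"); crop(p,"s6c",300,380,160,220,8)
c=o["eef_pos"]-[0,0,.027]
uv=proj("side",[c,c-[0,0,.07],[.6469,-.2645,.148]]); print((uv-[300,160])*8)
E
```

```text
t 5.15 tcp [ 0.6468 -0.2641  0.2555] tilt [ 0.003 -0.005 -1.   ] jaw az 5.17 f [ 1.1 -0.1 -0.2] w 0.0227 j [-0.39  0.67  0.74  1.63 -0.    1.09]
[[349.45943889 187.99739662]
 [327.13935094 349.95000676]
 [324.66380768 373.76029738]]
```

View pics/s6c.png

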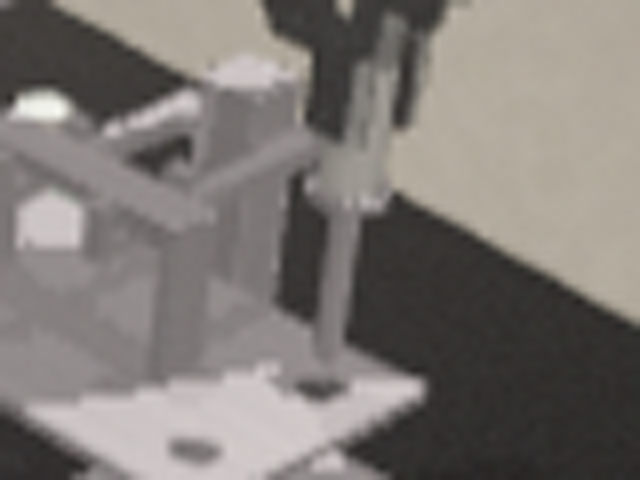

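Request:
step_arm:
  series:
    - {"x":0,"y":0,"z":-0.5,"twist":0,"jaw":1.5}
    - {"x":0,"y":0,"z":-1,"twist":0,"jaw":1.5}
    - {"x":0,"y":0,"z":-1.5,"twist":0,"jaw":1.5}
    - {"x":0,"y":0,"z":-2,"twist":0,"jaw":1.5}
    - {"x":0,"y":0,"z":-2.5,"twist":0,"jaw":1.5}

```text
clock: 5.62
eef_pos: [0.6471, -0.2642, 0.2306]
tool_rot: [-0.034, 0.705, 0.03, 0.708]
ft_force: [-0.2, -0.8, 0.1]
grip_width: 0.0228
```

```bash
python3 - <<'E'
from h import *
o,_=st()
p,d=snap("side"); crop(p,"s7c",300,380,160,220,8)
E
```

```text
t 5.62 tcp [ 0.6471 -0.2642  0.2306] tilt [ 0.004 -0.005 -1.   ] jaw az 5.17 f [-0.2 -0.8  0.1] w 0.0228 j [-0.39  0.67  0.67  1.56 -0.    1.09]
```

View pics/s7c.png

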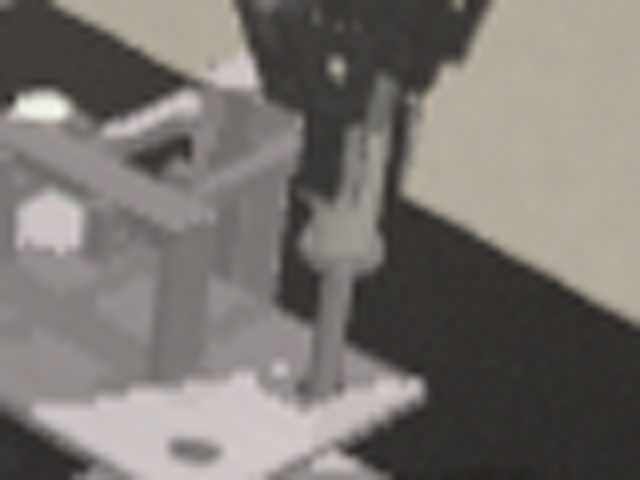

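The tip is in the hole with no contact force, a little right of centre. I'll shift it about 1 mm and lower it.

Request:
step_arm:
  series:
    - {"x":-0.05,"y":0.05,"z":-0.3,"twist":0,"jaw":1.5}
    - {"x":-0.1,"y":0.05,"z":-1.2,"twist":0,"jaw":1.5}
    - {"x":-0.1,"y":0.05,"z":-2.2,"twist":0,"jaw":1.5}
    - {"x":-0.1,"y":0.05,"z":-3.2,"twist":0,"jaw":1.5}
    - {"x":-0.1,"y":0.05,"z":-4.2,"twist":0,"jaw":1.5}
    - {"x":-0.1,"y":0.05,"z":-4.9,"twist":0,"jaw":1.5}
    - {"x":-0.1,"y":0.05,"z":-5.3,"twist":0,"jaw":1.5}
    - {"x":-0.1,"y":0.05,"z":-5.3,"twist":0,"jaw":1.5}

```text
clock: 6.33
eef_pos: [0.6451, -0.2632, 0.175]
tool_rot: [-0.033, 0.706, 0.031, 0.706]
ft_force: [-0.6, 0.5, -1.1]
grip_width: 0.0228
```

```bash
python3 - <<'E'
from h import *
o,_=st()
p,d=snap("side"); crop(p,"s8c",300,380,160,220,8)
E
```

```text
t 6.33 tcp [ 0.6451 -0.2632  0.175 ] tilt [-0.    -0.003 -1.   ] jaw az 5.17 f [-0.6  0.5 -1.1] w 0.0228 j [-0.39  0.67  0.53  1.43 -0.    1.09]
```

View pics/s8c.png

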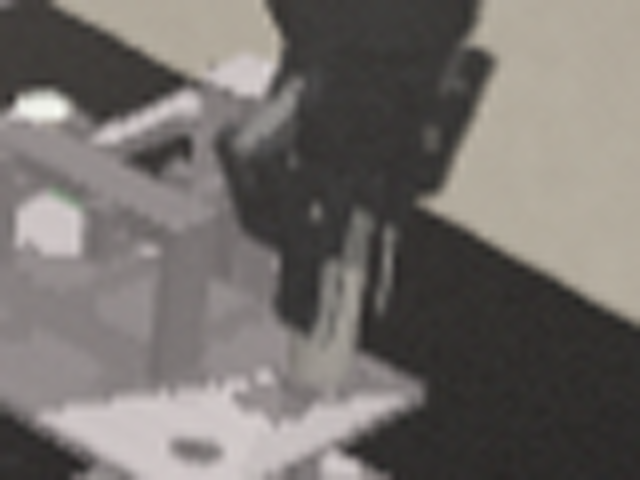

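Request:
step_arm:
  series:
    - {"x":0,"y":0,"z":0,"twist":0,"jaw":2.6}
    - {"x":0,"y":0,"z":0,"twist":0,"jaw":3}
    - {"x":0,"y":0,"z":0,"twist":0,"jaw":3.5}
    - {"x":0,"y":0,"z":0,"twist":0,"jaw":4.2}
    - {"x":0,"y":0,"z":0,"twist":0,"jaw":4.5}
    - {"x":0,"y":0,"z":1,"twist":0,"jaw":4.5}
    - {"x":0,"y":0,"z":3,"twist":0,"jaw":4.5}
    - {"x":0,"y":0,"z":5.5,"twist":0,"jaw":4.5}
    - {"x":0,"y":0,"z":8,"twist":0,"jaw":4.5}

```text
clock: 7.13
eef_pos: [0.6452, -0.2633, 0.2571]
tool_rot: [-0.033, 0.706, 0.031, 0.706]
ft_force: [0.7, -0.9, -0.3]
grip_width: 0.0453
```

```bash
python3 - <<'E'
from h import *
o,_=st()
p,d=snap("side"); crop(p,"s9c",260,380,140,230,6)
E
```

```text
t 7.13 tcp [ 0.6452 -0.2633  0.2571] tilt [ 0.    -0.004 -1.   ] jaw az 5.17 f [ 0.7 -0.9 -0.3] w 0.0453 j [-0.39  0.67  0.74  1.64 -0.    1.09]
```

View pics/s9c.png

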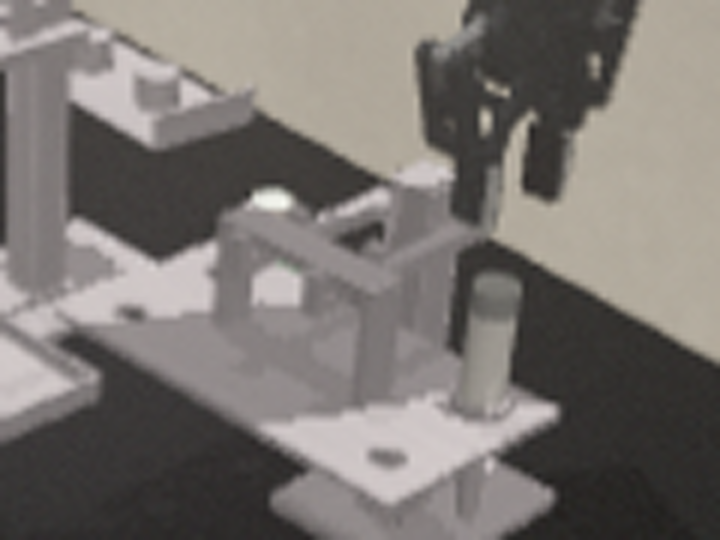

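The probe is seated and the carrier is undisturbed. I'll re-measure the stands from above before the next grasp.

```bash
cat >> h.py <<'E'
GUESS=dict(a=(143,213),b=(219,220),c=(283,220),d=(362,218))
def heads(d):
    """probe heads: clusters of points at head-top height 0.146-0.156 or, in carrier, 0.214-0.222"""
    P=cloud("top",d); Z=P[...,2]; out=[]
    for lo,hi in((.146,.156),(.2135,.2225)):
        m=((Z>lo)&(Z<hi)).astype(np.uint8); n,l,s,_=cv2.connectedComponentsWithStats(m)
        for i in range(1,n):
            if 30<s[i,4]<140:
                q=P[l==i]; r=cv2.minAreaRect(q[:,:2].astype(np.float32)); w,h=r[1]
                if .017<min(w,h) and max(w,h)<.03 and q[:,0].min()>.2: out.append((np.round(r[0],4).tolist(),round(float(np.median(q[:,2])),4)))
    return out
E
python3 - <<'E'
from h import *
p,d=snap("top","t10"); 
for x in heads(d): print(x)
E
```

```text
([0.4533, 0.3144], 0.1505)
([0.43, 0.0825], 0.1508)
([0.4269, -0.1079], 0.151)
```

View pics/t10.png

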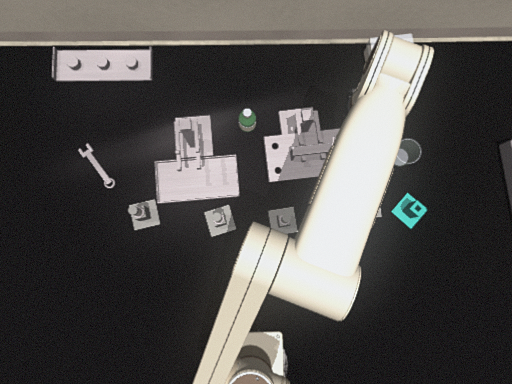

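Request:
step_arm:
  series:
    - {"x":-1.2,"y":0.8,"z":0.5,"twist":0,"jaw":4.5}
    - {"x":-3.5,"y":2.4,"z":0.5,"twist":0,"jaw":4.5}
    - {"x":-6,"y":4.2,"z":0.5,"twist":0,"jaw":4.5}
    - {"x":-9,"y":6.4,"z":0.5,"twist":0,"jaw":5}
    - {"x":-12,"y":8.5,"z":0,"twist":0,"jaw":6}
    - {"x":-15,"y":10.6,"z":0,"twist":0,"jaw":6}
    - {"x":-18,"y":12.7,"z":0,"twist":0,"jaw":6}
    - {"x":-20.5,"y":14.5,"z":-0.5,"twist":0,"jaw":6}
    - {"x":-21.9,"y":15.5,"z":-1,"twist":0,"jaw":6}
    - {"x":-21.9,"y":15.5,"z":-3,"twist":0,"jaw":6}

```text
clock: 8.07
eef_pos: [0.4273, -0.1079, 0.2359]
tool_rot: [-0.036, 0.701, 0.029, 0.712]
ft_force: [0.4, 1.1, 0.6]
grip_width: 0.0596
```

```bash
python3 - <<'E'
from h import *
o,_=st()
p,d=snap("side"); crop(p,"s11c",200,380,150,300,4)
E
```

```text
t 8.07 tcp [ 0.4273 -0.1079  0.2359] tilt [ 0.016 -0.009 -1.   ] jaw az 5.26 f [0.4 1.1 0.6] w 0.0596 j [-0.24  0.11 -0.15  1.3  -0.    1.23]
```

View pics/s11c.png

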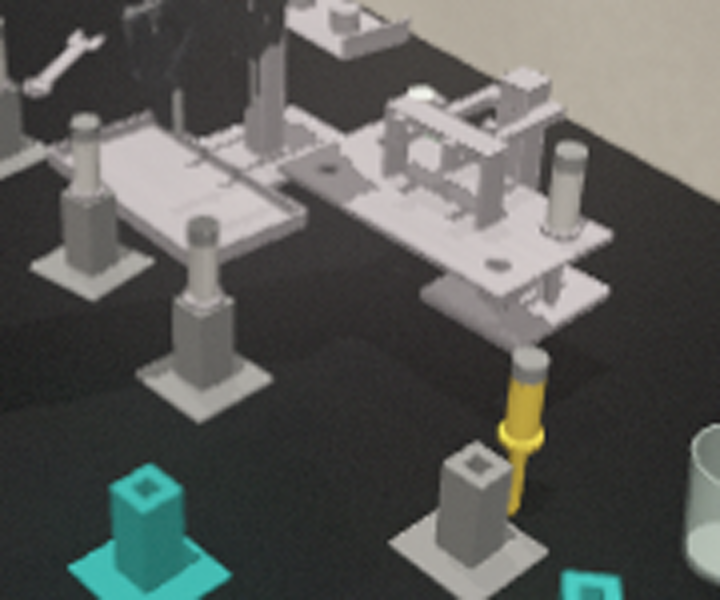

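The empty right-hand stand now sits at px (319,280), moved from (301,285). That is the knock the task warned about, and the stand is still upright. The next probe is where it was, so I'm going down on it.

Request:
step_arm:
  series:
    - {"x":-0.1,"y":0,"z":-2,"twist":0,"jaw":6}
    - {"x":-0.1,"y":0,"z":-4.5,"twist":0,"jaw":6}
    - {"x":-0.1,"y":0,"z":-7,"twist":0,"jaw":6}
    - {"x":-0.1,"y":0,"z":-9.5,"twist":0,"jaw":6}
    - {"x":-0.1,"y":0,"z":-11.5,"twist":0,"jaw":6}
    - {"x":-0.1,"y":0,"z":-12.5,"twist":0,"jaw":6}
    - {"x":-0.1,"y":0,"z":-12.9,"twist":0,"jaw":6}
    - {"x":-0.1,"y":0,"z":-12.9,"twist":0,"jaw":6}
    - {"x":-0.1,"y":0,"z":-12.9,"twist":0,"jaw":6}

```text
clock: 8.87
eef_pos: [0.4257, -0.1083, 0.1023]
tool_rot: [-0.035, 0.703, 0.029, 0.71]
ft_force: [0.0, 0.9, 0.1]
grip_width: 0.0597
```

```bash
python3 - <<'E'
from h import *
o,_=st()
p,d=snap("side"); crop(p,"s12c",200,320,160,260,6)
E
```

```text
t 8.87 tcp [ 0.4257 -0.1083  0.1023] tilt [ 0.01  -0.008 -1.   ] jaw az 5.24 f [0.  0.9 0.1] w 0.0597 j [-0.25  0.22 -0.38  0.96 -0.01  1.23]
```

View pics/s12c.png

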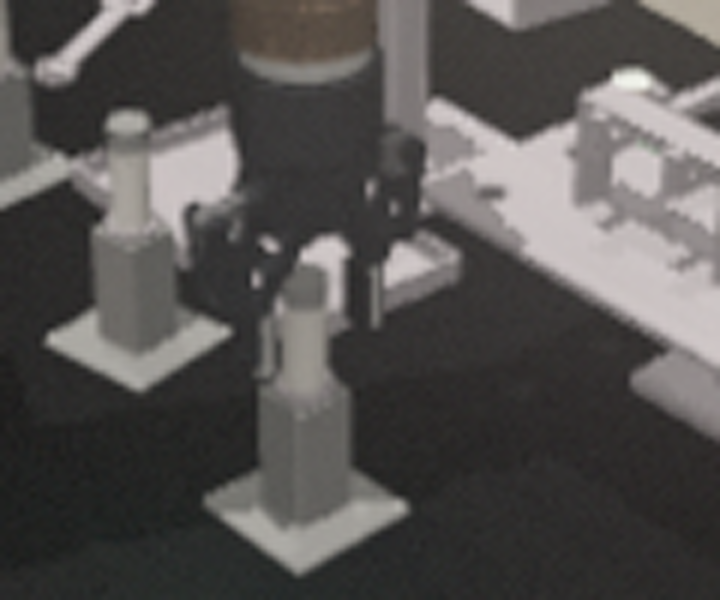

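```bash
python3 - <<'E'
from h import *
o,_=st()
E
```

```text
t 8.92 tcp [ 0.426  -0.1084  0.1026] tilt [ 0.011 -0.008 -1.   ] jaw az 5.24 f [ 0.3 -0.2 -0.2] w 0.06 j [-0.25  0.22 -0.38  0.96 -0.01  1.23]
```

Request:
step_arm:
  series:
    - {"x":0,"y":0,"z":0.4,"twist":0,"jaw":6}
    - {"x":0,"y":0,"z":0.4,"twist":0,"jaw":5}
    - {"x":0,"y":0,"z":0.4,"twist":0,"jaw":4}
    - {"x":0,"y":0,"z":0.4,"twist":0,"jaw":3}

```text
clock: 9.25
eef_pos: [0.4265, -0.1085, 0.1073]
tool_rot: [-0.035, 0.702, 0.029, 0.711]
ft_force: [-0.6, 0.4, -0.2]
grip_width: 0.0304
```

```bash
python3 - <<'E'
from h import *
o,_=st()
E
```

```text
t 9.25 tcp [ 0.4265 -0.1085  0.1073] tilt [ 0.012 -0.008 -1.   ] jaw az 5.24 f [-0.6  0.4 -0.2] w 0.0304 j [-0.25  0.21 -0.38  0.97 -0.01  1.23]
```

Request:
step_arm:
  series:
    - {"x":0,"y":0,"z":0,"twist":0,"jaw":2.6}
    - {"x":0,"y":0,"z":0,"twist":0,"jaw":2}
    - {"x":0,"y":0,"z":0,"twist":0,"jaw":1.5}
    - {"x":0,"y":0,"z":0,"twist":0,"jaw":1.5}
    - {"x":0,"y":0,"z":0,"twist":0,"jaw":1.5}
    - {"x":0,"y":0,"z":0,"twist":0,"jaw":1.5}

```text
clock: 9.75
eef_pos: [0.4251, -0.1086, 0.1074]
tool_rot: [-0.036, 0.703, 0.029, 0.71]
ft_force: [-4.2, -0.5, 6.4]
grip_width: 0.0228
```

```bash
python3 - <<'E'
from h import *
o,_=st()
p,d=snap("side"); crop(p,"s13c",200,320,160,260,6)
E
```

```text
t 9.75 tcp [ 0.4251 -0.1086  0.1074] tilt [ 0.01  -0.009 -1.   ] jaw az 5.22 f [-4.2 -0.5  6.4] w 0.0228 j [-0.25  0.21 -0.38  0.97 -0.01  1.23]
```

View pics/s13c.png

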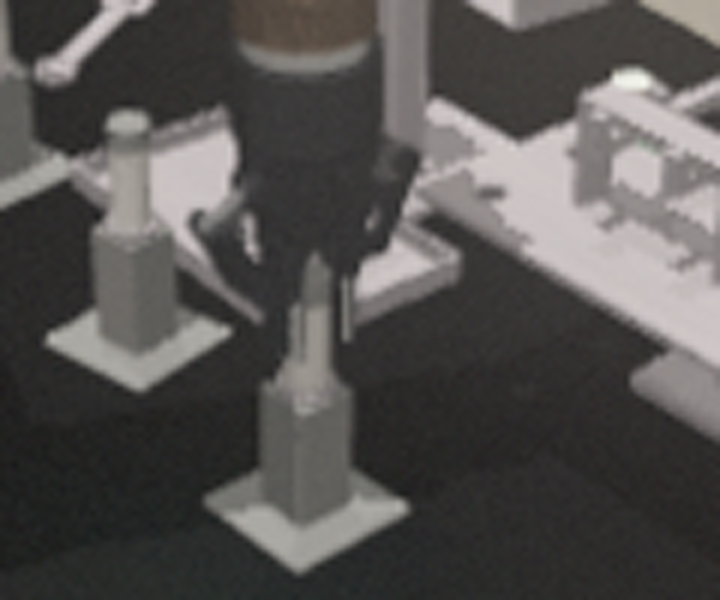

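Request:
step_arm:
  series:
    - {"x":0,"y":0,"z":0.1,"twist":0,"jaw":1.5}
    - {"x":0,"y":0,"z":0.2,"twist":0,"jaw":1.5}
    - {"x":0,"y":0,"z":0.3,"twist":0,"jaw":1.5}
    - {"x":0,"y":0,"z":0.3,"twist":0,"jaw":1.5}

```text
clock: 10.13
eef_pos: [0.4255, -0.1086, 0.1106]
tool_rot: [-0.036, 0.703, 0.029, 0.71]
ft_force: [-0.4, 0.1, -0.1]
grip_width: 0.0226
```

```bash
python3 - <<'E'
from h import *
o,_=st()
p,d=snap("side"); crop(p,"s14c",200,320,160,260,6)
E
```

```text
t 10.13 tcp [ 0.4255 -0.1086  0.1106] tilt [ 0.011 -0.009 -1.   ] jaw az 5.23 f [-0.4  0.1 -0.1] w 0.0226 j [-0.25  0.21 -0.37  0.98 -0.01  1.23]
```

View pics/s14c.png

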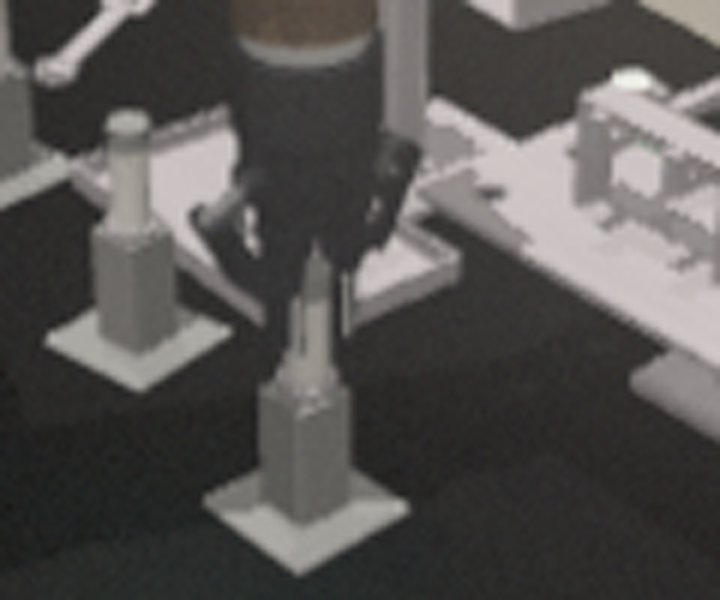

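Forces are near zero and the stand sits flat. I'm lifting.

Request:
step_arm:
  series:
    - {"x":0,"y":0,"z":0.5,"twist":0,"jaw":1.5}
    - {"x":0,"y":0,"z":1.2,"twist":0,"jaw":1.5}
    - {"x":0,"y":0,"z":2,"twist":0,"jaw":1.5}
    - {"x":0,"y":0,"z":2.8,"twist":0,"jaw":1.5}
    - {"x":0,"y":0,"z":3.6,"twist":0,"jaw":1.5}
    - {"x":0,"y":0,"z":4.4,"twist":0,"jaw":1.5}
    - {"x":0,"y":0,"z":5.2,"twist":0,"jaw":1.5}
    - {"x":0,"y":0,"z":6,"twist":0,"jaw":1.5}
    - {"x":0,"y":0,"z":6,"twist":0,"jaw":1.5}
    - {"x":0,"y":0,"z":6,"twist":0,"jaw":1.5}

```text
clock: 11.02
eef_pos: [0.4259, -0.1087, 0.1711]
tool_rot: [-0.036, 0.702, 0.029, 0.71]
ft_force: [0.2, 0.2, -0.8]
grip_width: 0.0227
```

```bash
python3 - <<'E'
from h import *
o,_=st()
p,d=snap("side"); crop(p,"s15c",200,320,160,260,6)
E
```

```text
t 11.02 tcp [ 0.4259 -0.1087  0.1711] tilt [ 0.012 -0.009 -1.   ] jaw az 5.23 f [ 0.2  0.2 -0.8] w 0.0227 j [-0.25  0.15 -0.27  1.14 -0.01  1.23]
```

View pics/s15c.png

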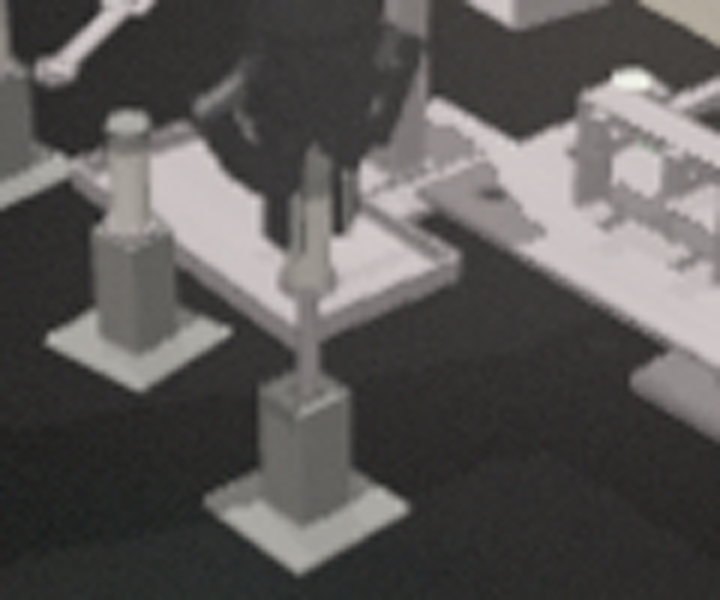

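Request:
step_arm:
  series:
    - {"x":0,"y":0,"z":1,"twist":0,"jaw":1.5}
    - {"x":0,"y":0,"z":2.2,"twist":0,"jaw":1.5}
    - {"x":0,"y":0,"z":3.6,"twist":0,"jaw":1.5}
    - {"x":0,"y":0,"z":5.2,"twist":0,"jaw":1.5}
    - {"x":0,"y":0,"z":7,"twist":0,"jaw":1.5}
    - {"x":0,"y":0,"z":9,"twist":0,"jaw":1.5}
    - {"x":0,"y":0,"z":11,"twist":0,"jaw":1.5}
    - {"x":0,"y":0,"z":12,"twist":0,"jaw":1.5}
    - {"x":0,"y":0,"z":12,"twist":0,"jaw":1.5}
    - {"x":0,"y":0,"z":12,"twist":0,"jaw":1.5}

```text
clock: 11.9
eef_pos: [0.4254, -0.1086, 0.2901]
tool_rot: [-0.036, 0.703, 0.029, 0.71]
ft_force: [-0.3, 0.5, -1.0]
grip_width: 0.0224
```

Request:
step_arm:
  series:
    - {"x":1.5,"y":-1.6,"z":0,"twist":0,"jaw":1.5}
    - {"x":3.5,"y":-3.7,"z":0,"twist":0,"jaw":1.5}
    - {"x":6,"y":-6.4,"z":0,"twist":0,"jaw":1.5}
    - {"x":8.5,"y":-9.1,"z":0,"twist":0,"jaw":1.5}
    - {"x":11,"y":-11.8,"z":0,"twist":0,"jaw":1.5}
    - {"x":13,"y":-14,"z":0,"twist":0,"jaw":1.5}
    - {"x":14.4,"y":-15.5,"z":0,"twist":0,"jaw":1.5}
    - {"x":15.1,"y":-16.2,"z":0,"twist":0,"jaw":1.5}
    - {"x":15.1,"y":-16.2,"z":0,"twist":0,"jaw":1.5}
    - {"x":15.1,"y":-16.2,"z":0,"twist":0,"jaw":1.5}

```text
clock: 12.73
eef_pos: [0.5758, -0.2705, 0.2874]
tool_rot: [-0.035, 0.704, 0.03, 0.709]
ft_force: [-0.3, 0.4, -1.0]
grip_width: 0.0225
```

```bash
python3 - <<'E'
from h import *
o,_=st()
p,d=snap("side"); crop(p,"s16c",280,380,150,230,7)
c=o["eef_pos"]-[0,0,.027]
uv=proj("side",[c,c-[0,0,.07],[.577,-.2706,.148]]); print((uv-[280,150])*7)
E
```

```text
t 12.73 tcp [ 0.5758 -0.2705  0.2874] tilt [ 0.006 -0.007 -1.   ] jaw az 5.2 f [-0.3  0.4 -1. ] w 0.0225 j [-0.44  0.51  0.55  1.6  -0.    1.04]
[[340.52525941 218.47843787]
 [323.36759921 368.28577456]
 [315.54199888 453.49496369]]
```

View pics/s16c.png

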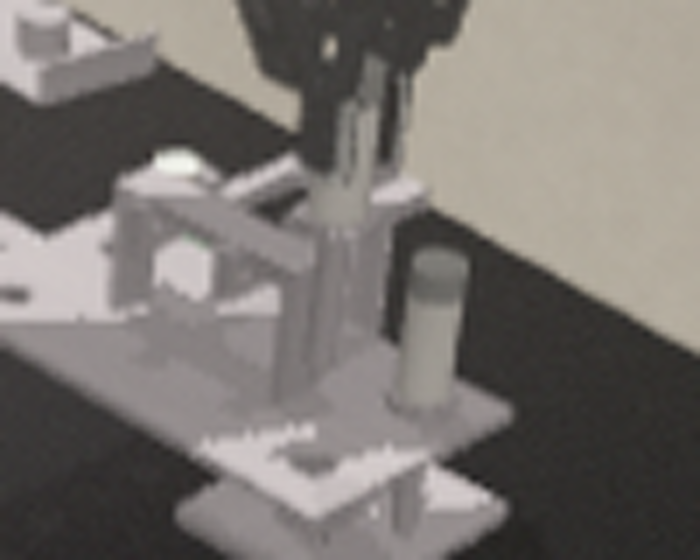

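Request:
step_arm:
  series:
    - {"x":0,"y":0.05,"z":-1,"twist":0,"jaw":1.5}
    - {"x":0,"y":0.05,"z":-2,"twist":0,"jaw":1.5}
    - {"x":0,"y":0.05,"z":-3,"twist":0,"jaw":1.5}
    - {"x":0,"y":0.05,"z":-4,"twist":0,"jaw":1.5}
    - {"x":0,"y":0.05,"z":-4.6,"twist":0,"jaw":1.5}
    - {"x":0,"y":0.05,"z":-5,"twist":0,"jaw":1.5}
    - {"x":0,"y":0.05,"z":-5,"twist":0,"jaw":1.5}
    - {"x":0,"y":0.05,"z":-5,"twist":0,"jaw":1.5}

```text
clock: 13.45
eef_pos: [0.5756, -0.2692, 0.2387]
tool_rot: [-0.035, 0.704, 0.03, 0.709]
ft_force: [-0.3, 0.2, -0.6]
grip_width: 0.0229
```

```bash
python3 - <<'E'
from h import *
o,_=st()
p,d=snap("side"); crop(p,"s17c",290,360,170,230,9)
E
```

```text
t 13.45 tcp [ 0.5756 -0.2692  0.2387] tilt [ 0.008 -0.007 -1.   ] jaw az 5.25 f [-0.3  0.2 -0.6] w 0.0229 j [-0.44  0.51  0.42  1.47 -0.    1.04]
```

View pics/s17c.png

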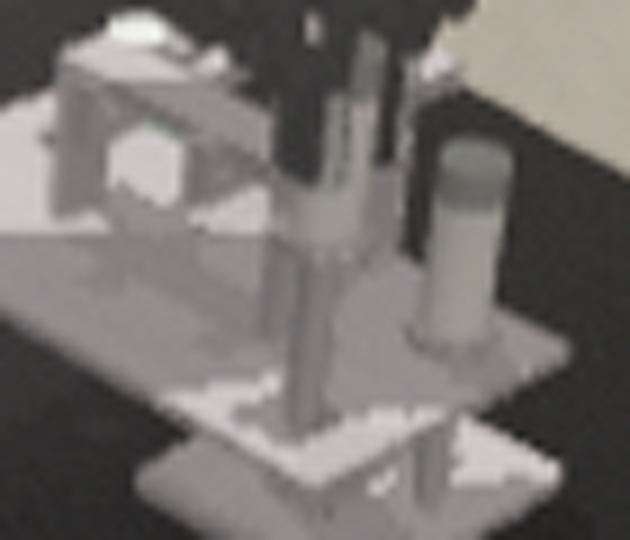

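Request:
step_arm:
  series:
    - {"x":0.05,"y":-0.05,"z":-0.8,"twist":0,"jaw":1.5}
    - {"x":0.05,"y":-0.05,"z":-1.8,"twist":0,"jaw":1.5}
    - {"x":0.05,"y":-0.05,"z":-2.8,"twist":0,"jaw":1.5}
    - {"x":0.05,"y":-0.05,"z":-3.8,"twist":0,"jaw":1.5}
    - {"x":0.05,"y":-0.05,"z":-4.8,"twist":0,"jaw":1.5}
    - {"x":0.05,"y":-0.05,"z":-5.7,"twist":0,"jaw":1.5}
    - {"x":0.05,"y":-0.05,"z":-6.2,"twist":0,"jaw":1.5}
    - {"x":0.05,"y":-0.05,"z":-6.2,"twist":0,"jaw":1.5}
    - {"x":0.05,"y":-0.05,"z":-6.2,"twist":0,"jaw":1.5}

```text
clock: 14.25
eef_pos: [0.5762, -0.27, 0.1767]
tool_rot: [-0.035, 0.704, 0.03, 0.709]
ft_force: [0.5, 1.3, -1.1]
grip_width: 0.0229
```

```bash
python3 - <<'E'
from h import *
o,_=st()
p,d=snap("side"); crop(p,"s18c",290,360,170,230,9)
E
```

```text
t 14.25 tcp [ 0.5762 -0.27    0.1767] tilt [ 0.008 -0.008 -1.   ] jaw az 5.24 f [ 0.5  1.3 -1.1] w 0.0229 j [-0.44  0.53  0.29  1.32 -0.    1.04]
```

View pics/s18c.png

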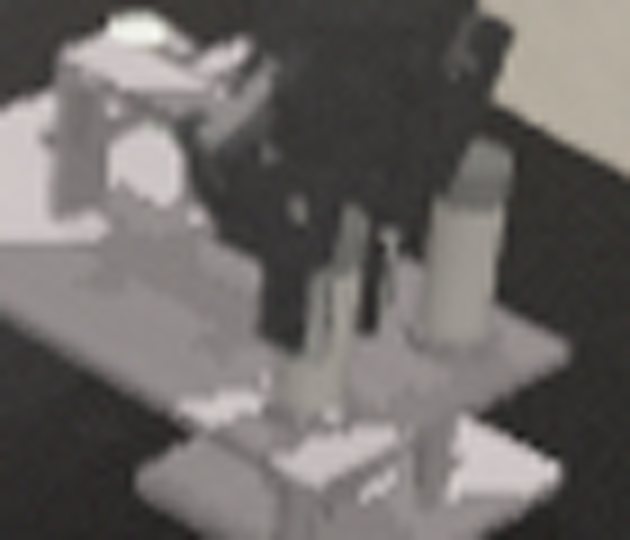

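Request:
step_arm:
  series:
    - {"x":0,"y":0,"z":-0.1,"twist":0,"jaw":1.5}
    - {"x":0,"y":0,"z":-0.1,"twist":0,"jaw":2.6}
    - {"x":0,"y":0,"z":-0.1,"twist":0,"jaw":3}
    - {"x":0,"y":0,"z":-0.1,"twist":0,"jaw":3.6}
    - {"x":0,"y":0,"z":-0.1,"twist":0,"jaw":4.3}
    - {"x":0,"y":0,"z":-0.1,"twist":0,"jaw":4.5}
    - {"x":0,"y":0,"z":1,"twist":0,"jaw":4.5}
    - {"x":0,"y":0,"z":3,"twist":0,"jaw":4.5}
    - {"x":0,"y":0,"z":5.5,"twist":0,"jaw":4.5}
    - {"x":0,"y":0,"z":8,"twist":0,"jaw":4.5}

```text
clock: 15.13
eef_pos: [0.576, -0.2699, 0.2576]
tool_rot: [-0.035, 0.704, 0.03, 0.709]
ft_force: [0.5, -0.4, 0.6]
grip_width: 0.0453
```

```bash
python3 - <<'E'
from h import *
o,_=st()
p,d=snap("side"); crop(p,"s19c",250,380,140,240,6)
p,d=snap("top","t19"); 
for x in heads(d): print(x)
E
```

```text
t 15.13 tcp [ 0.576  -0.2699  0.2576] tilt [ 0.007 -0.007 -1.   ] jaw az 5.24 f [ 0.5 -0.4  0.6] w 0.0453 j [-0.44  0.51  0.47  1.52 -0.    1.04]
([0.4533, 0.3141], 0.151)
([0.4303, 0.0824], 0.1508)
([0.6475, -0.2629], 0.219)
```

View pics/s19c.png

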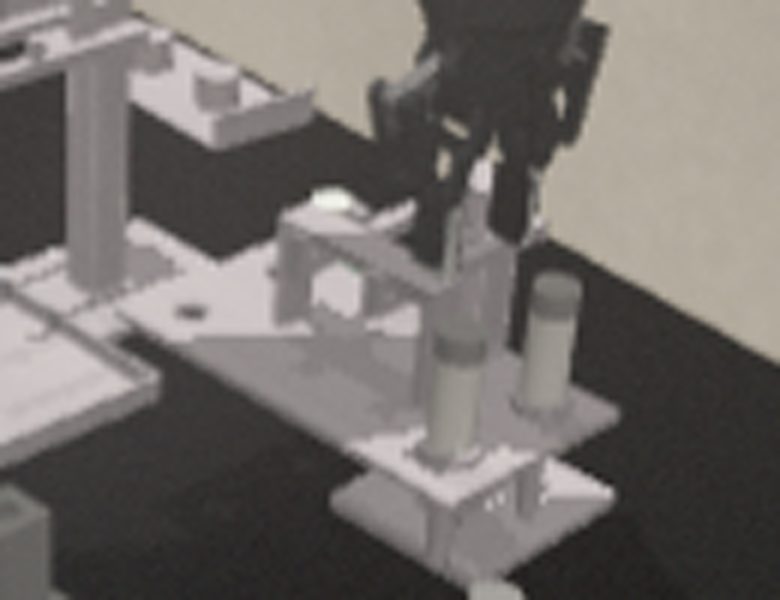

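View pics/t19.png

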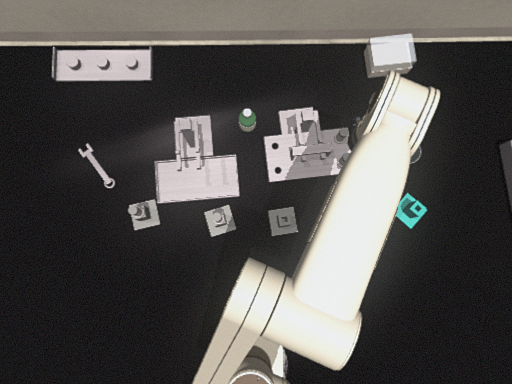

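Request:
step_arm:
  series:
    - {"x":-1,"y":1,"z":2,"twist":0,"jaw":4.5}
    - {"x":-2.5,"y":2.5,"z":2,"twist":0,"jaw":4.5}
    - {"x":-4.5,"y":5,"z":2,"twist":0,"jaw":4.5}
    - {"x":-6,"y":8.5,"z":2,"twist":0,"jaw":5}
    - {"x":-7.5,"y":12,"z":2,"twist":0,"jaw":6}
    - {"x":-9,"y":15.5,"z":2,"twist":0,"jaw":6}
    - {"x":-10,"y":19,"z":2,"twist":0,"jaw":6}
    - {"x":-11,"y":22,"z":2,"twist":0,"jaw":6}
    - {"x":-11.5,"y":24,"z":2,"twist":0,"jaw":6}
    - {"x":-12,"y":25,"z":2,"twist":0,"jaw":6}

```text
clock: 16.07
eef_pos: [0.4576, -0.0189, 0.2827]
tool_rot: [-0.038, 0.7, 0.029, 0.712]
ft_force: [-0.6, -1.1, 0.4]
grip_width: 0.0604
```

```bash
python3 - <<'E'
from h import *
o,_=st()
E
```

```text
t 16.07 tcp [ 0.4576 -0.0189  0.2827] tilt [ 0.017 -0.011 -1.   ] jaw az 5.41 f [-0.6 -1.1  0.4] w 0.0604 j [-0.03  0.13 -0.    1.42 -0.01  1.44]
```

```bash
python3 - <<'E'
from h import *
for k in range(5):
    snap("top"); st()
E
```

```text
t 16.12 tcp [ 0.4571 -0.0184  0.2828] tilt [ 0.017 -0.011 -1.   ] jaw az 5.44 f [-1.4  0.5 -0.5] w 0.0601 j [-0.03  0.12 -0.    1.42 -0.01  1.44]
t 16.17 tcp [ 0.4579 -0.02    0.2829] tilt [ 0.017 -0.012 -1.   ] jaw az 5.4 f [ 1.5 -0.1  1. ] w 0.0598 j [-0.04  0.13 -0.    1.42 -0.01  1.44]
t 16.22 tcp [ 0.4586 -0.021   0.2828] tilt [ 0.018 -0.013 -1.   ] jaw az 5.32 f [-0.2  0.6 -0.5] w 0.0601 j [-0.04  0.13 -0.    1.42 -0.01  1.44]
t 16.27 tcp [ 0.4589 -0.0216  0.2828] tilt [ 0.018 -0.013 -1.   ] jaw az 5.24 f [ 0.  -0.3  0.4] w 0.0597 j [-0.04  0.13 -0.    1.42 -0.01  1.44]
t 16.32 tcp [ 0.459  -0.022   0.2827] tilt [ 0.017 -0.013 -1.   ] jaw az 5.18 f [ 0.5 -0.   0.4] w 0.0601 j [-0.04  0.13 -0.    1.42 -0.01  1.44]
```

Request:
step_arm:
  series:
    - {"x":0,"y":0,"z":0,"twist":0,"jaw":6}
    - {"x":0,"y":0,"z":0,"twist":0,"jaw":6}

```text
clock: 16.48
eef_pos: [0.4594, -0.0232, 0.2824]
tool_rot: [-0.036, 0.701, 0.026, 0.712]
ft_force: [-0.4, 0.3, 0.0]
grip_width: 0.0601
```

```bash
python3 - <<'E'
from h import *
st()
E
```

```text
t 16.48 tcp [ 0.4594 -0.0232  0.2824] tilt [ 0.017 -0.013 -1.   ] jaw az 5.07 f [-0.4  0.3  0. ] w 0.0601 j [-0.04  0.13 -0.    1.42 -0.01  1.44]
```

Request:
step_arm:
  series:
    - {"x":0,"y":2,"z":0,"twist":0,"jaw":6}
    - {"x":0,"y":5.5,"z":0,"twist":0,"jaw":6}
    - {"x":0,"y":9.5,"z":0,"twist":0,"jaw":6}
    - {"x":0,"y":13.5,"z":0,"twist":0,"jaw":6}
    - {"x":-0.1,"y":17.5,"z":0,"twist":0,"jaw":6}
    - {"x":-0.2,"y":21.5,"z":0,"twist":0,"jaw":6}
    - {"x":-0.3,"y":25.5,"z":0,"twist":0,"jaw":6}
    - {"x":-0.5,"y":29.5,"z":0,"twist":0,"jaw":6}
    - {"x":-0.6,"y":32.3,"z":0,"twist":0,"jaw":6}
    - {"x":-0.6,"y":33.7,"z":0,"twist":0,"jaw":6}

```text
clock: 17.32
eef_pos: [0.4535, 0.3168, 0.2815]
tool_rot: [-0.037, 0.701, 0.027, 0.712]
ft_force: [0.9, 0.1, -0.0]
grip_width: 0.0598
```

```bash
python3 - <<'E'
from h import *
st()
for k in range(4):
    snap("side"); st()
E
```

```text
t 17.32 tcp [0.4535 0.3168 0.2815] tilt [ 0.016 -0.013 -1.   ] jaw az 5.21 f [ 0.9  0.1 -0. ] w 0.0598 j [ 0.62  0.33  0.26  1.49 -0.02  2.1 ]
t 17.37 tcp [0.4536 0.3177 0.2812] tilt [ 0.016 -0.012 -1.   ] jaw az 5.26 f [0.8 1.  1. ] w 0.0604 j [ 0.62  0.33  0.26  1.49 -0.02  2.1 ]
t 17.42 tcp [0.4537 0.3153 0.2814] tilt [ 0.016 -0.014 -1.   ] jaw az 5.2 f [ 0.9 -0.6  0.1] w 0.0603 j [ 0.62  0.33  0.25  1.49 -0.02  2.1 ]
t 17.47 tcp [0.4537 0.3138 0.2816] tilt [ 0.016 -0.014 -1.   ] jaw az 5.11 f [ 0.5 -0.9 -0.1] w 0.0599 j [ 0.62  0.33  0.25  1.49 -0.02  2.1 ]
t 17.52 tcp [0.4537 0.3128 0.282 ] tilt [ 0.016 -0.014 -1.   ] jaw az 5.03 f [ 0.4 -0.1  0.5] w 0.0602 j [ 0.62  0.33  0.25  1.49 -0.02  2.1 ]
```

Request:
step_arm:
  series:
    - {"x":0,"y":0,"z":-4,"twist":0,"jaw":6}
    - {"x":0,"y":0,"z":-7,"twist":0,"jaw":6}

```text
clock: 17.68
eef_pos: [0.4553, 0.3112, 0.2123]
tool_rot: [-0.035, 0.7, 0.025, 0.713]
ft_force: [-0.2, -0.6, -0.0]
grip_width: 0.0599
```

```bash
python3 - <<'E'
from h import *
st()
E
```

```text
t 17.68 tcp [0.4553 0.3112 0.2123] tilt [ 0.02  -0.013 -1.   ] jaw az 4.86 f [-0.2 -0.6 -0. ] w 0.0599 j [ 0.61  0.34  0.1   1.31 -0.02  2.1 ]
```

Request:
step_arm:
  series:
    - {"x":0,"y":0,"z":0,"twist":0,"jaw":6}
    - {"x":0,"y":0,"z":0,"twist":0,"jaw":6}
    - {"x":0,"y":0,"z":0,"twist":0,"jaw":6}

```text
clock: 17.93
eef_pos: [0.4565, 0.3104, 0.2144]
tool_rot: [-0.034, 0.699, 0.025, 0.714]
ft_force: [0.8, 0.1, -0.3]
grip_width: 0.0599
```

```bash
python3 - <<'E'
from h import *
st()
E
```

```text
t 17.93 tcp [0.4565 0.3104 0.2144] tilt [ 0.022 -0.011 -1.   ] jaw az 4.73 f [ 0.8  0.1 -0.3] w 0.0599 j [ 0.61  0.34  0.1   1.32 -0.02  2.1 ]
```

Request:
step_arm:
  series:
    - {"x":0,"y":0,"z":4,"twist":0,"jaw":6}
    - {"x":0,"y":0,"z":8,"twist":0,"jaw":6}

```text
clock: 18.1
eef_pos: [0.4555, 0.3087, 0.295]
tool_rot: [-0.034, 0.7, 0.023, 0.713]
ft_force: [1.5, 0.5, 0.8]
grip_width: 0.0602
```

Request:
step_arm:
  series:
    - {"x":0,"y":0,"z":0,"twist":0,"jaw":6}
    - {"x":0,"y":0,"z":0,"twist":0,"jaw":6}
    - {"x":0,"y":0,"z":0,"twist":0,"jaw":6}

```text
clock: 18.35
eef_pos: [0.4566, 0.309, 0.2978]
tool_rot: [-0.033, 0.698, 0.024, 0.715]
ft_force: [-0.3, -0.7, -0.8]
grip_width: 0.0599
```

```bash
python3 - <<'E'
from h import *
st()
E
```

```text
t 18.35 tcp [0.4566 0.309  0.2978] tilt [ 0.023 -0.011 -1.   ] jaw az 4.62 f [-0.3 -0.7 -0.8] w 0.0599 j [ 0.61  0.32  0.28  1.52 -0.02  2.1 ]
```

```bash
python3 - <<'E'
from h import *
for k in range(5):
    snap("side"); st()
E
```

```text
t 18.4 tcp [0.456  0.3087 0.2963] tilt [ 0.021 -0.013 -1.   ] jaw az 4.63 f [ 0.7 -0.5 -0.8] w 0.0605 j [ 0.61  0.32  0.28  1.52 -0.02  2.1 ]
t 18.45 tcp [0.4556 0.3085 0.2953] tilt [ 0.019 -0.014 -1.   ] jaw az 4.64 f [ 0.6 -0.6 -0.7] w 0.0602 j [ 0.61  0.32  0.28  1.52 -0.02  2.1 ]
t 18.5 tcp [0.4554 0.3084 0.2947] tilt [ 0.018 -0.014 -1.   ] jaw az 4.65 f [-0.3 -0.2 -0.3] w 0.0602 j [ 0.61  0.32  0.28  1.52 -0.02  2.1 ]
t 18.55 tcp [0.4553 0.3084 0.2944] tilt [ 0.018 -0.015 -1.   ] jaw az 4.65 f [0.6 0.1 0.3] w 0.0598 j [ 0.61  0.32  0.28  1.52 -0.02  2.1 ]
t 18.6 tcp [0.4552 0.3084 0.2942] tilt [ 0.017 -0.015 -1.   ] jaw az 4.66 f [ 0.3 -0.5 -0.4] w 0.06 j [ 0.61  0.32  0.28  1.52 -0.02  2.1 ]
```

Request:
step_arm:
  series:
    - {"x":0,"y":0,"z":0,"twist":0,"jaw":6}
    - {"x":0,"y":0,"z":0,"twist":0,"jaw":6}
    - {"x":0,"y":0,"z":0,"twist":0,"jaw":6}

```text
clock: 18.85
eef_pos: [0.455, 0.3084, 0.2937]
tool_rot: [-0.034, 0.701, 0.023, 0.712]
ft_force: [-0.5, 0.5, -0.1]
grip_width: 0.0599
```

```bash
python3 - <<'E'
from h import *
st()
for k in range(3): snap("side")
st()
E
```

```text
t 18.85 tcp [0.455  0.3084 0.2937] tilt [ 0.017 -0.016 -1.   ] jaw az 4.66 f [-0.5  0.5 -0.1] w 0.0599 j [ 0.61  0.32  0.28  1.52 -0.02  2.1 ]
t 19.0 tcp [0.4552 0.3084 0.2941] tilt [ 0.017 -0.015 -1.   ] jaw az 4.66 f [-0.3 -1.1  0.3] w 0.06 j [ 0.61  0.32  0.28  1.52 -0.02  2.1 ]
```

Settling takes about 0.3 s, and a call started mid-motion locks in a small tilt (now about 1.3°). From here on I'll start calls from rest. I'm going down on the left-hand probe.

Request:
step_arm:
  series:
    - {"x":-0.2,"y":0.5,"z":-2,"twist":0,"jaw":6}
    - {"x":-0.2,"y":0.55,"z":-5,"twist":0,"jaw":6}
    - {"x":-0.2,"y":0.55,"z":-8,"twist":0,"jaw":6}
    - {"x":-0.2,"y":0.55,"z":-11,"twist":0,"jaw":6}
    - {"x":-0.2,"y":0.55,"z":-13.5,"twist":0,"jaw":6}
    - {"x":-0.2,"y":0.55,"z":-15.5,"twist":0,"jaw":6}
    - {"x":-0.2,"y":0.55,"z":-17,"twist":0,"jaw":6}
    - {"x":-0.2,"y":0.55,"z":-18,"twist":0,"jaw":6}
    - {"x":-0.2,"y":0.55,"z":-18.5,"twist":0,"jaw":6}
    - {"x":-0.2,"y":0.55,"z":-18.5,"twist":0,"jaw":6}

```text
clock: 19.83
eef_pos: [0.4528, 0.3137, 0.1082]
tool_rot: [-0.035, 0.701, 0.023, 0.712]
ft_force: [-1.1, 0.5, -0.1]
grip_width: 0.0599
```

```bash
python3 - <<'E'
from h import *
st()
p,d=snap("side"); crop(p,"s20c",100,260,100,220,5)
st()
E
```

```text
t 19.83 tcp [0.4528 0.3137 0.1082] tilt [ 0.016 -0.016 -1.   ] jaw az 4.66 f [-1.1  0.5 -0.1] w 0.0599 j [ 0.62  0.42 -0.07  1.07 -0.02  2.11]
t 19.88 tcp [0.4533 0.314  0.1092] tilt [ 0.017 -0.015 -1.   ] jaw az 4.66 f [ 1.  -0.   0.4] w 0.0601 j [ 0.62  0.42 -0.07  1.07 -0.02  2.11]
```

View pics/s20c.png

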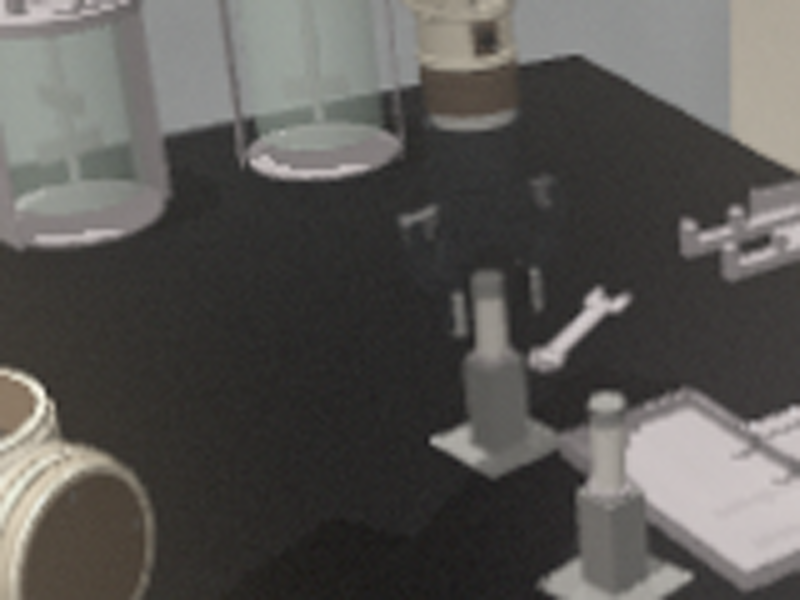

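Request:
step_arm:
  series:
    - {"x":0,"y":0,"z":0,"twist":0,"jaw":4}
    - {"x":0,"y":0,"z":0,"twist":0,"jaw":3}
    - {"x":0,"y":0,"z":0,"twist":0,"jaw":2.5}
    - {"x":0,"y":0,"z":0,"twist":0,"jaw":2}
    - {"x":0,"y":0,"z":0,"twist":0,"jaw":1.5}
    - {"x":0,"y":0,"z":0,"twist":0,"jaw":1.5}
    - {"x":0,"y":0,"z":0.1,"twist":0,"jaw":1.5}
    - {"x":0,"y":0,"z":0.2,"twist":0,"jaw":1.5}
    - {"x":0,"y":0,"z":0.3,"twist":0,"jaw":1.5}
    - {"x":0,"y":0,"z":0.3,"twist":0,"jaw":1.5}

```text
clock: 20.72
eef_pos: [0.4534, 0.314, 0.1122]
tool_rot: [-0.034, 0.701, 0.023, 0.712]
ft_force: [0.2, 0.1, -0.8]
grip_width: 0.0225
```

```bash
python3 - <<'E'
from h import *
st()
p,d=snap("side"); crop(p,"s21c",150,250,120,200,7)
st()
E
```

```text
t 20.72 tcp [0.4534 0.314  0.1122] tilt [ 0.017 -0.015 -1.   ] jaw az 4.66 f [ 0.2  0.1 -0.8] w 0.0225 j [ 0.62  0.42 -0.07  1.08 -0.02  2.11]
t 20.77 tcp [0.4534 0.314  0.1121] tilt [ 0.017 -0.015 -1.   ] jaw az 4.66 f [ 0.4  0.1 -0.6] w 0.0227 j [ 0.62  0.42 -0.07  1.08 -0.02  2.11]
```

View pics/s21c.png

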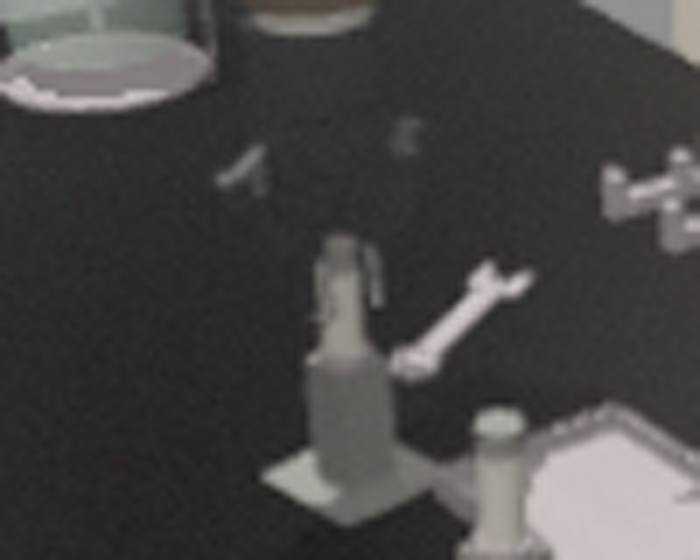

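Request:
step_arm:
  series:
    - {"x":0,"y":0,"z":0.6,"twist":0,"jaw":1.5}
    - {"x":0,"y":0,"z":1.4,"twist":0,"jaw":1.5}
    - {"x":0,"y":0,"z":2.3,"twist":0,"jaw":1.5}
    - {"x":0,"y":0,"z":3.2,"twist":0,"jaw":1.5}
    - {"x":0,"y":0,"z":4.1,"twist":0,"jaw":1.5}
    - {"x":0,"y":0,"z":5,"twist":0,"jaw":1.5}
    - {"x":0,"y":0,"z":5.9,"twist":0,"jaw":1.5}
    - {"x":0,"y":0,"z":6.8,"twist":0,"jaw":1.5}
    - {"x":0,"y":0,"z":7.2,"twist":0,"jaw":1.5}
    - {"x":0,"y":0,"z":7.2,"twist":0,"jaw":1.5}

```text
clock: 21.6
eef_pos: [0.4541, 0.3145, 0.1857]
tool_rot: [-0.034, 0.7, 0.024, 0.713]
ft_force: [0.3, 0.3, -0.3]
grip_width: 0.0226
```

```bash
python3 - <<'E'
from h import *
p,d=snap("side"); crop(p,"s22c",150,250,120,200,7)
for k in range(3): snap("side")
st()
E
```

```text
t 21.8 tcp [0.453  0.3137 0.1834] tilt [ 0.016 -0.016 -1.   ] jaw az 4.66 f [-0.1 -0.7 -0.6] w 0.0225 j [ 0.62  0.36  0.05  1.25 -0.02  2.11]
```

View pics/s22c.png

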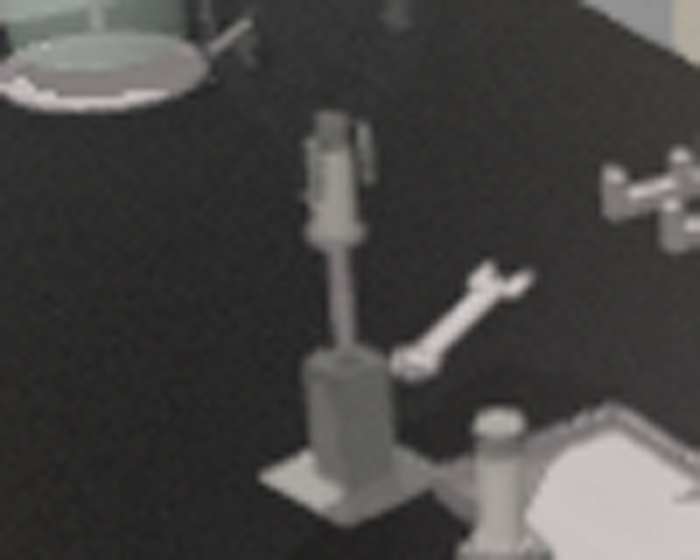

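Request:
step_arm:
  series:
    - {"x":0,"y":0,"z":1,"twist":0,"jaw":1.5}
    - {"x":0,"y":0,"z":2.5,"twist":0,"jaw":1.5}
    - {"x":0,"y":0,"z":4.5,"twist":0,"jaw":1.5}
    - {"x":0,"y":0,"z":6.5,"twist":0,"jaw":1.5}
    - {"x":0,"y":0,"z":8.5,"twist":0,"jaw":1.5}
    - {"x":0,"y":0,"z":10,"twist":0,"jaw":1.5}
    - {"x":0,"y":0,"z":11,"twist":0,"jaw":1.5}
    - {"x":0,"y":0,"z":11,"twist":0,"jaw":1.5}
    - {"x":0,"y":0,"z":11,"twist":0,"jaw":1.5}
    - {"x":0,"y":0,"z":11,"twist":0,"jaw":1.5}

```text
clock: 22.63
eef_pos: [0.4526, 0.3135, 0.2926]
tool_rot: [-0.035, 0.701, 0.022, 0.712]
ft_force: [0.6, 0.7, -0.6]
grip_width: 0.0225
```

Request:
step_arm:
  series:
    - {"x":0,"y":-2,"z":0,"twist":0,"jaw":1.5}
    - {"x":0.3,"y":-5,"z":0,"twist":0,"jaw":1.5}
    - {"x":0.7,"y":-8.5,"z":0,"twist":0,"jaw":1.5}
    - {"x":1.2,"y":-12.5,"z":0,"twist":0,"jaw":1.5}
    - {"x":2,"y":-16.5,"z":0,"twist":0,"jaw":1.5}
    - {"x":2.5,"y":-20.5,"z":0,"twist":0,"jaw":1.5}
    - {"x":3,"y":-24.5,"z":0,"twist":0,"jaw":1.5}
    - {"x":3.5,"y":-28,"z":0,"twist":0,"jaw":1.5}
    - {"x":4.2,"y":-31,"z":0,"twist":0,"jaw":1.5}
    - {"x":4.7,"y":-33,"z":0,"twist":0,"jaw":1.5}

```text
clock: 23.47
eef_pos: [0.499, -0.0195, 0.2914]
tool_rot: [-0.034, 0.702, 0.021, 0.711]
ft_force: [-0.2, 0.2, -1.2]
grip_width: 0.0227
```

```bash
python3 - <<'E'
from h import *
st()
for k in range(6): snap("side")
st()
E
```

```text
t 23.47 tcp [ 0.499  -0.0195  0.2914] tilt [ 0.013 -0.018 -1.   ] jaw az 4.5 f [-0.2  0.2 -1.2] w 0.0227 j [-0.03  0.21  0.12  1.47 -0.02  1.46]
t 23.77 tcp [ 0.4991 -0.0157  0.292 ] tilt [ 0.013 -0.017 -1.   ] jaw az 4.72 f [ 0.1 -0.5 -0.6] w 0.0227 j [-0.02  0.21  0.12  1.47 -0.02  1.47]
```

Request:
step_arm:
  series:
    - {"x":1.5,"y":-0.2,"z":0,"twist":0,"jaw":1.5}
    - {"x":4,"y":-0.6,"z":0,"twist":0,"jaw":1.5}
    - {"x":7,"y":-1.2,"z":0,"twist":0,"jaw":1.5}
    - {"x":9.8,"y":-2,"z":0,"twist":0,"jaw":1.5}
    - {"x":12,"y":-3.2,"z":0,"twist":0,"jaw":1.5}
    - {"x":12.8,"y":-4.6,"z":0,"twist":0,"jaw":1.5}
    - {"x":13,"y":-5.8,"z":0,"twist":0,"jaw":1.5}
    - {"x":13,"y":-6.4,"z":0,"twist":0,"jaw":1.5}
    - {"x":13,"y":-6.4,"z":0,"twist":0,"jaw":1.5}
    - {"x":13,"y":-6.4,"z":0,"twist":0,"jaw":1.5}

```text
clock: 24.6
eef_pos: [0.6284, -0.0792, 0.2924]
tool_rot: [-0.035, 0.702, 0.023, 0.711]
ft_force: [0.4, 0.5, -0.6]
grip_width: 0.0226
```

```bash
python3 - <<'E'
from h import *
st()
for k in range(5): snap("side")
o,_=st()
p,d=snap("side"); crop(p,"s23c",240,340,120,220,6)
R=Ro.from_quat(o["tool_rot"]).as_matrix()[:,0]
c=o["eef_pos"]+R*.029
uv=proj("side",[c,c+.07*R,[.6305,-.0811,.148]]); print((uv-[240,120])*6, c+.07*R)
E
```

```text
t 24.6 tcp [ 0.6284 -0.0792  0.2924] tilt [ 0.013 -0.016 -1.   ] jaw az 4.72 f [ 0.4  0.5 -0.6] w 0.0226 j [-0.12  0.5   0.54  1.6  -0.01  1.37]
t 24.85 tcp [ 0.6288 -0.079   0.2926] tilt [ 0.014 -0.017 -1.   ] jaw az 4.77 f [-0.  -0.1 -0.3] w 0.0226 j [-0.12  0.5   0.54  1.6  -0.01  1.37]
[[356.74313089 193.26464261]
 [351.75553714 309.96601315]
 [347.73046077 382.64598502]] [ 0.63022858 -0.08066182  0.19364707]
```

View pics/s23c.png

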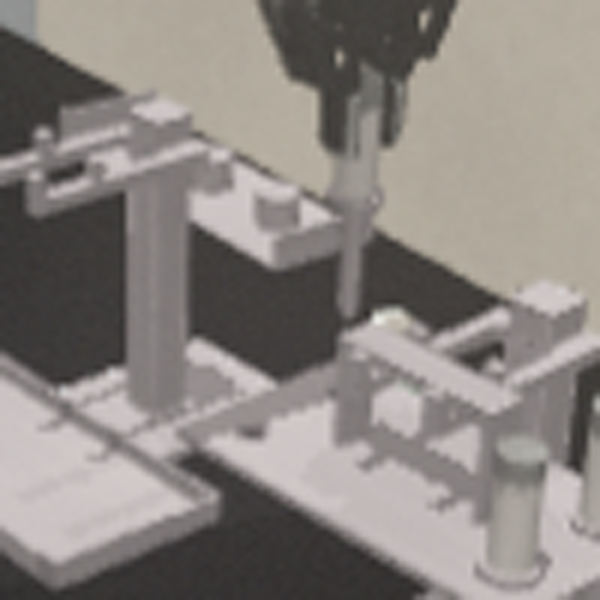

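```bash
python3 - <<'E'
from h import *
p,d=snap("top"); crop(p,"t24",240,380,100,220,5)
print((proj("top",[[.6305,-.0811,.148],[.5609,-.0872,.148]])-[240,100])*5, (proj("side",[[.5609,-.0872,.148]])-[240,120])*6)
E
```

```text
[[172.94433095 226.23623944]
 [186.62193701 347.40205366]] [[255.83799869 421.4504882 ]]
```

View pics/t24.png

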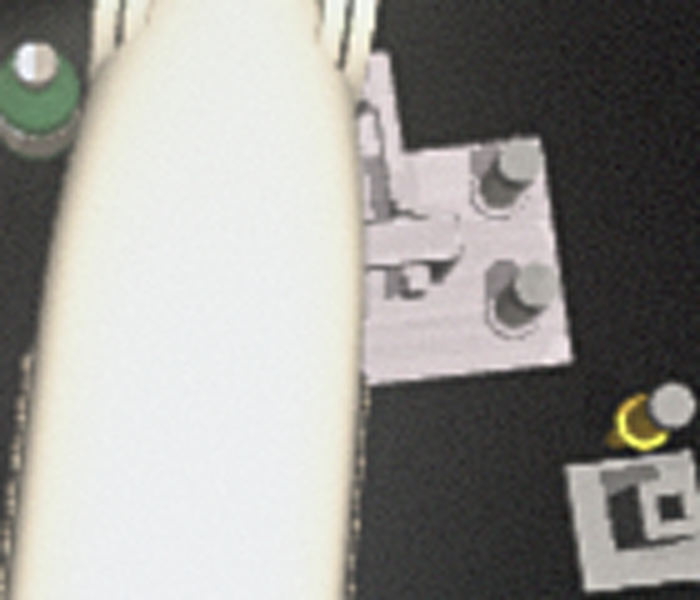

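Request:
step_arm:
  series:
    - {"x":0,"y":0,"z":-0.8,"twist":0,"jaw":1.5}
    - {"x":0,"y":0,"z":-2,"twist":0,"jaw":1.5}
    - {"x":0,"y":0,"z":-3,"twist":0,"jaw":1.5}
    - {"x":0,"y":0,"z":-3.8,"twist":0,"jaw":1.5}
    - {"x":0,"y":0,"z":-4.4,"twist":0,"jaw":1.5}
    - {"x":0,"y":0,"z":-4.8,"twist":0,"jaw":1.5}
    - {"x":0,"y":0,"z":-5.2,"twist":0,"jaw":1.5}
    - {"x":0,"y":0,"z":-5.2,"twist":0,"jaw":1.5}
    - {"x":0,"y":0,"z":-5.2,"twist":0,"jaw":1.5}

```text
clock: 25.7
eef_pos: [0.6291, -0.0793, 0.2405]
tool_rot: [-0.035, 0.702, 0.023, 0.711]
ft_force: [1.0, 0.7, -0.9]
grip_width: 0.0227
```

```bash
python3 - <<'E'
from h import *
st()
p,d=snap("side"); crop(p,"s25c",260,340,150,210,9)
for k in range(3): snap("side")
st()
E
```

```text
t 25.7 tcp [ 0.6291 -0.0793  0.2405] tilt [ 0.014 -0.017 -1.   ] jaw az 4.75 f [ 1.   0.7 -0.9] w 0.0227 j [-0.12  0.5   0.41  1.46 -0.01  1.37]
t 25.9 tcp [ 0.6293 -0.0793  0.241 ] tilt [ 0.015 -0.017 -1.   ] jaw az 4.75 f [-0.9 -0.6 -0.6] w 0.0227 j [-0.12  0.5   0.41  1.46 -0.01  1.37]
```

View pics/s25c.png

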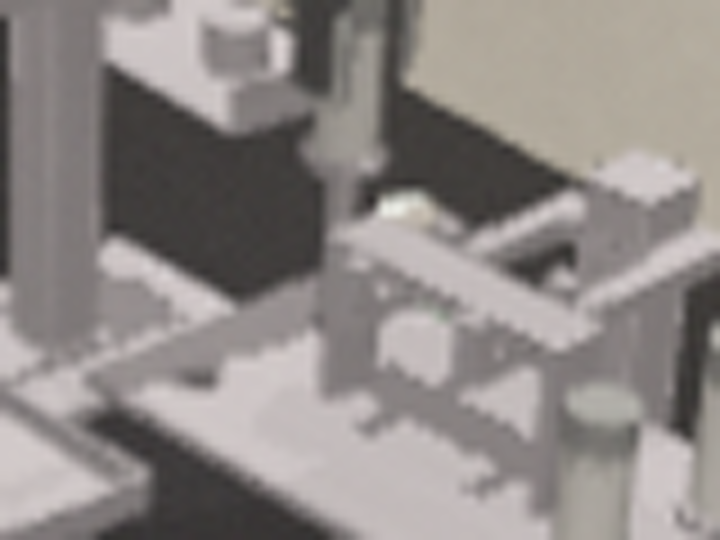

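Request:
step_arm:
  series:
    - {"x":0,"y":0,"z":-0.6,"twist":0,"jaw":1.5}
    - {"x":0,"y":0,"z":-1.6,"twist":0,"jaw":1.5}
    - {"x":0.05,"y":-0.05,"z":-2.6,"twist":0,"jaw":1.5}
    - {"x":0.05,"y":-0.05,"z":-3.6,"twist":0,"jaw":1.5}
    - {"x":0.1,"y":-0.1,"z":-4.6,"twist":0,"jaw":1.5}
    - {"x":0.1,"y":-0.1,"z":-5.4,"twist":0,"jaw":1.5}
    - {"x":0.1,"y":-0.1,"z":-6,"twist":0,"jaw":1.5}
    - {"x":0.1,"y":-0.1,"z":-6.3,"twist":0,"jaw":1.5}
    - {"x":0.1,"y":-0.1,"z":-6.3,"twist":0,"jaw":1.5}
    - {"x":0.1,"y":-0.1,"z":-6.3,"twist":0,"jaw":1.5}

```text
clock: 26.73
eef_pos: [0.6307, -0.0801, 0.1785]
tool_rot: [-0.035, 0.701, 0.023, 0.712]
ft_force: [-0.1, 0.9, -0.2]
grip_width: 0.0225
```

```bash
python3 - <<'E'
from h import *
st()
p,d=snap("side"); crop(p,"s26c",260,340,150,210,9)
for k in range(3): snap("side")
st()
E
```

```text
t 26.73 tcp [ 0.6307 -0.0801  0.1785] tilt [ 0.016 -0.016 -1.   ] jaw az 4.75 f [-0.1  0.9 -0.2] w 0.0225 j [-0.12  0.52  0.28  1.31 -0.01  1.37]
t 26.93 tcp [ 0.6305 -0.0802  0.1783] tilt [ 0.016 -0.017 -1.   ] jaw az 4.76 f [-0.   0.1 -0.7] w 0.0228 j [-0.12  0.52  0.28  1.31 -0.01  1.37]
```

View pics/s26c.png

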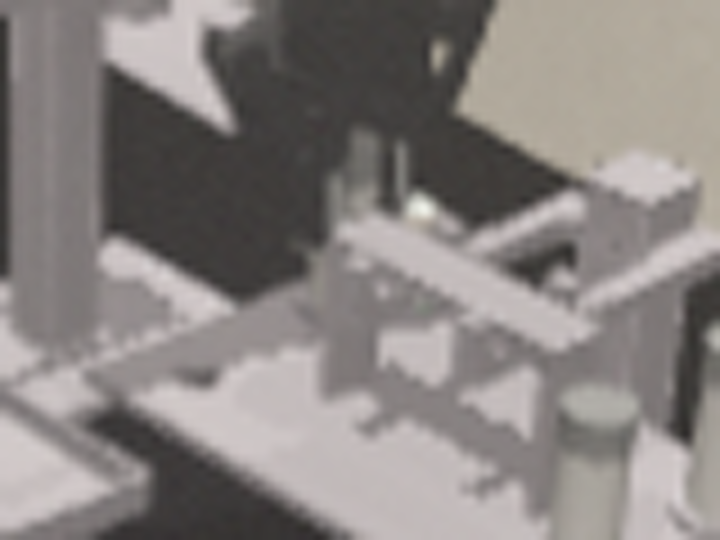

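Lowering the last 1 mm and releasing.

Request:
step_arm:
  series:
    - {"x":0,"y":0,"z":-0.1,"twist":0,"jaw":1.5}
    - {"x":0,"y":0,"z":-0.1,"twist":0,"jaw":2.6}
    - {"x":0,"y":0,"z":-0.1,"twist":0,"jaw":3}
    - {"x":0,"y":0,"z":-0.1,"twist":0,"jaw":3.6}
    - {"x":0,"y":0,"z":-0.1,"twist":0,"jaw":4.3}
    - {"x":0,"y":0,"z":-0.1,"twist":0,"jaw":4.5}
    - {"x":0,"y":0,"z":1,"twist":0,"jaw":4.5}
    - {"x":0,"y":0,"z":3,"twist":0,"jaw":4.5}
    - {"x":0,"y":0,"z":5.5,"twist":0,"jaw":4.5}
    - {"x":0,"y":0,"z":7.5,"twist":0,"jaw":4.5}

```text
clock: 27.77
eef_pos: [0.6305, -0.0802, 0.2545]
tool_rot: [-0.035, 0.701, 0.023, 0.712]
ft_force: [0.9, -0.6, 0.8]
grip_width: 0.045
```

```bash
python3 - <<'E'
from h import *
st()
for k in range(5): p,d=snap("side")
crop(p,"s27c",250,350,130,220,7)
p,d=snap("top"); print(heads(d)); st()
E
```

```text
t 27.77 tcp [ 0.6305 -0.0802  0.2545] tilt [ 0.016 -0.017 -1.   ] jaw az 4.76 f [ 0.9 -0.6  0.8] w 0.045 j [-0.12  0.5   0.45  1.5  -0.01  1.37]
[([0.4302, 0.0825], 0.151), ([0.646, -0.2643], 0.2185), ([0.5783, -0.2687], 0.2191)]
t 28.07 tcp [ 0.6298 -0.0801  0.2517] tilt [ 0.013 -0.016 -1.   ] jaw az 4.76 f [-0.9  0.  -0.1] w 0.0451 j [-0.12  0.5   0.44  1.49 -0.01  1.37]
```

View pics/s27c.png

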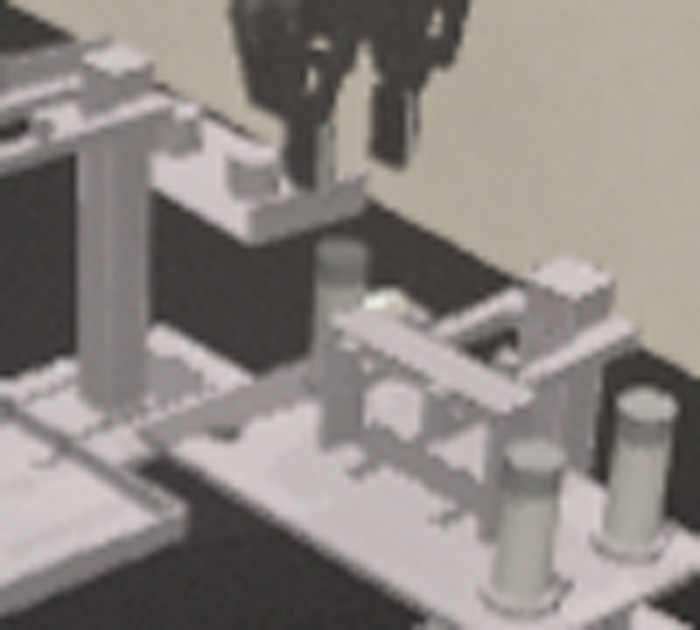

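Request:
step_arm:
  series:
    - {"x":-1.2,"y":1,"z":0.5,"twist":0,"jaw":4.5}
    - {"x":-3.5,"y":2.9,"z":0.5,"twist":0,"jaw":4.5}
    - {"x":-6.5,"y":5.3,"z":0.5,"twist":0,"jaw":4.5}
    - {"x":-9.5,"y":7.7,"z":0.5,"twist":0,"jaw":5}
    - {"x":-12.5,"y":10.1,"z":0,"twist":0,"jaw":6}
    - {"x":-15.5,"y":12.6,"z":0,"twist":0,"jaw":6}
    - {"x":-18,"y":14.7,"z":0,"twist":0,"jaw":6}
    - {"x":-19.5,"y":15.9,"z":0,"twist":0,"jaw":6}
    - {"x":-20,"y":16.3,"z":0,"twist":0,"jaw":6}
    - {"x":-20,"y":16.3,"z":0,"twist":0,"jaw":6}

```text
clock: 28.9
eef_pos: [0.4283, 0.0835, 0.2511]
tool_rot: [-0.036, 0.703, 0.024, 0.71]
ft_force: [1.7, -0.0, 0.3]
grip_width: 0.06
```

```bash
python3 - <<'E'
from h import *
st()
for k in range(5): p,d=snap("side")
crop(p,"s28c",150,350,130,280,4)
st()
E
```

```text
t 28.9 tcp [0.4283 0.0835 0.2511] tilt [ 0.012 -0.017 -1.   ] jaw az 4.89 f [ 1.7 -0.   0.3] w 0.06 j [ 0.21  0.1  -0.12  1.35 -0.02  1.69]
t 29.15 tcp [0.4307 0.0822 0.2513] tilt [ 0.013 -0.017 -1.   ] jaw az 4.68 f [-0.1  1.2  0.6] w 0.0597 j [ 0.2   0.1  -0.11  1.35 -0.02  1.69]
```

View pics/s28c.png

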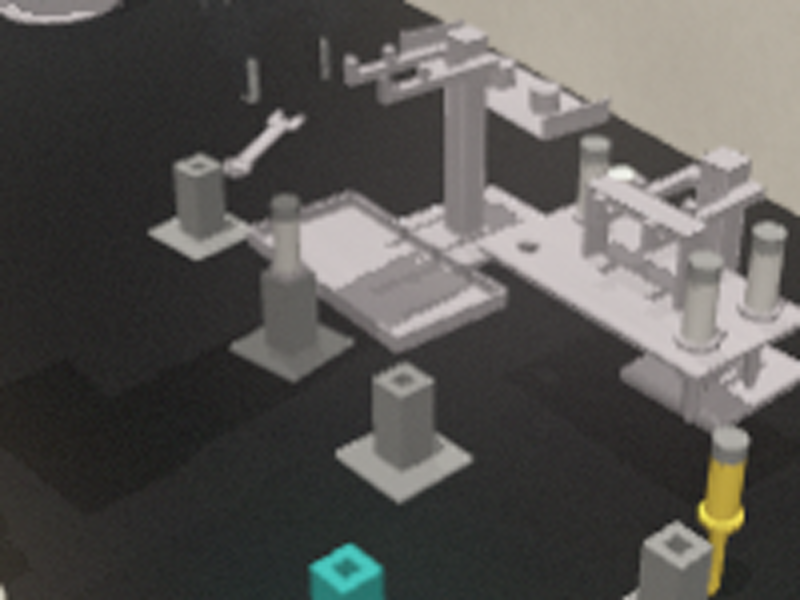

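Request:
step_arm:
  series:
    - {"x":-0.05,"y":0,"z":-2,"twist":0,"jaw":6}
    - {"x":-0.05,"y":0,"z":-5,"twist":0,"jaw":6}
    - {"x":-0.05,"y":0,"z":-8,"twist":0,"jaw":6}
    - {"x":-0.05,"y":0,"z":-10.5,"twist":0,"jaw":6}
    - {"x":-0.05,"y":0,"z":-12.5,"twist":0,"jaw":6}
    - {"x":-0.05,"y":0,"z":-13.7,"twist":0,"jaw":6}
    - {"x":-0.05,"y":0,"z":-14.2,"twist":0,"jaw":6}
    - {"x":-0.05,"y":0,"z":-14.2,"twist":0,"jaw":6}
    - {"x":-0.05,"y":0,"z":-14.2,"twist":0,"jaw":6}
    - {"x":-0.05,"y":0,"z":-14.2,"twist":0,"jaw":6}

```text
clock: 29.98
eef_pos: [0.4313, 0.0822, 0.1103]
tool_rot: [-0.035, 0.702, 0.023, 0.711]
ft_force: [-0.3, -0.4, 1.5]
grip_width: 0.06
```

```bash
python3 - <<'E'
from h import *
for k in range(3): p,d=snap("side")
crop(p,"s29c",180,280,150,240,7)
st()
E
```

```text
t 30.13 tcp [0.4311 0.0824 0.1103] tilt [ 0.015 -0.016 -1.   ] jaw az 4.67 f [-0.2  0.3  0.3] w 0.06 j [ 0.2   0.21 -0.37  0.98 -0.02  1.69]
```

View pics/s29c.png

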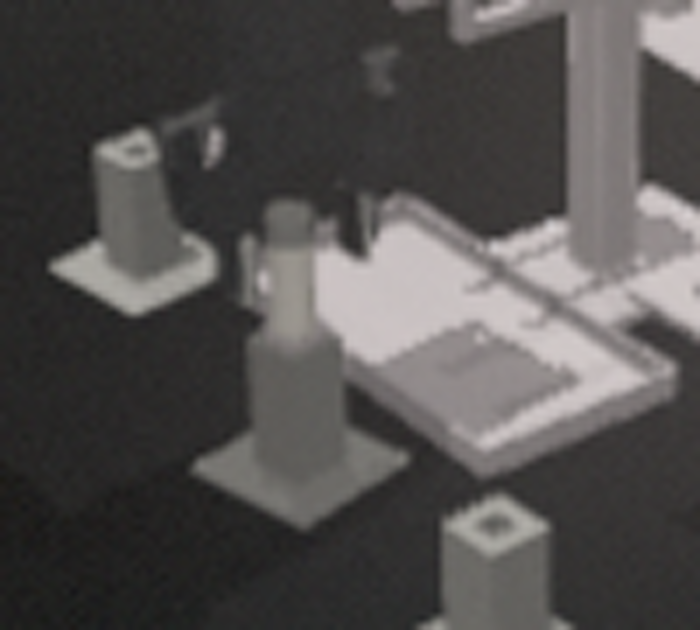

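Request:
step_arm:
  series:
    - {"x":-0.1,"y":0,"z":-0.1,"twist":0,"jaw":4}
    - {"x":-0.1,"y":0,"z":-0.1,"twist":0,"jaw":3}
    - {"x":-0.1,"y":0,"z":-0.1,"twist":0,"jaw":2.5}
    - {"x":-0.1,"y":0,"z":-0.1,"twist":0,"jaw":2}
    - {"x":-0.1,"y":0,"z":-0.1,"twist":0,"jaw":1.5}
    - {"x":-0.1,"y":0,"z":-0.1,"twist":0,"jaw":1.5}
    - {"x":-0.1,"y":0,"z":0,"twist":0,"jaw":1.5}
    - {"x":-0.1,"y":0,"z":0.1,"twist":0,"jaw":1.5}
    - {"x":-0.1,"y":0,"z":0.2,"twist":0,"jaw":1.5}
    - {"x":-0.1,"y":0,"z":0.2,"twist":0,"jaw":1.5}

```text
clock: 30.97
eef_pos: [0.43, 0.0823, 0.1123]
tool_rot: [-0.035, 0.702, 0.023, 0.711]
ft_force: [-0.8, -0.4, -0.5]
grip_width: 0.0229
```

```bash
python3 - <<'E'
from h import *
for k in range(2): p,d=snap("side")
crop(p,"s30c",180,280,150,240,7)
st()
E
```

```text
t 31.07 tcp [0.43   0.0823 0.1122] tilt [ 0.015 -0.016 -1.   ] jaw az 4.67 f [-0.4 -1.1 -0.7] w 0.0229 j [ 0.2   0.21 -0.37  0.98 -0.02  1.69]
```

View pics/s30c.png

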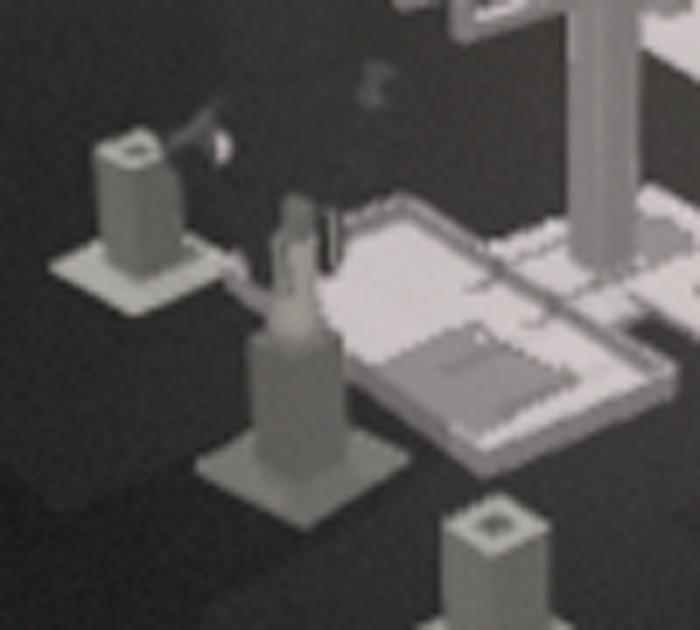

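Request:
step_arm:
  series:
    - {"x":0,"y":0,"z":0.6,"twist":0,"jaw":1.5}
    - {"x":0,"y":0,"z":1.4,"twist":0,"jaw":1.5}
    - {"x":0,"y":0,"z":2.3,"twist":0,"jaw":1.5}
    - {"x":0,"y":0,"z":3.2,"twist":0,"jaw":1.5}
    - {"x":0,"y":0,"z":4.1,"twist":0,"jaw":1.5}
    - {"x":0,"y":0,"z":5,"twist":0,"jaw":1.5}
    - {"x":0,"y":0,"z":5.9,"twist":0,"jaw":1.5}
    - {"x":0,"y":0,"z":6.8,"twist":0,"jaw":1.5}
    - {"x":0,"y":0,"z":7.2,"twist":0,"jaw":1.5}
    - {"x":0,"y":0,"z":7.2,"twist":0,"jaw":1.5}

```text
clock: 31.9
eef_pos: [0.431, 0.0825, 0.1856]
tool_rot: [-0.035, 0.701, 0.023, 0.712]
ft_force: [0.1, 0.3, -0.2]
grip_width: 0.0226
```

```bash
python3 - <<'E'
from h import *
for k in range(4): p,d=snap("side")
crop(p,"s31c",180,280,150,240,7)
st()
E
```

```text
t 32.1 tcp [0.4296 0.0823 0.1837] tilt [ 0.014 -0.016 -1.   ] jaw az 4.67 f [-0.1 -0.2 -0.7] w 0.0227 j [ 0.2   0.14 -0.25  1.17 -0.02  1.69]
```

View pics/s31c.png

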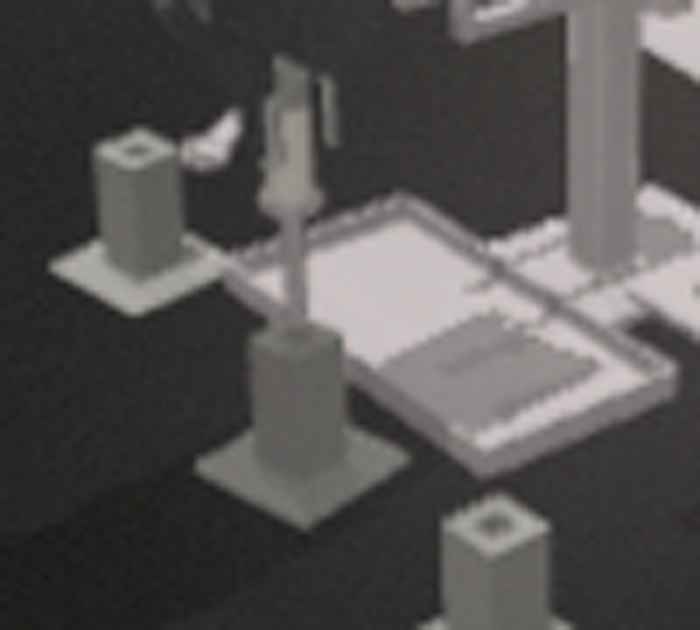

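Request:
step_arm:
  series:
    - {"x":0,"y":0,"z":1,"twist":0,"jaw":1.5}
    - {"x":0,"y":0,"z":2.5,"twist":0,"jaw":1.5}
    - {"x":0,"y":0,"z":4.5,"twist":0,"jaw":1.5}
    - {"x":0,"y":0,"z":6.5,"twist":0,"jaw":1.5}
    - {"x":0,"y":0,"z":8.5,"twist":0,"jaw":1.5}
    - {"x":0,"y":0,"z":10,"twist":0,"jaw":1.5}
    - {"x":0,"y":0,"z":11,"twist":0,"jaw":1.5}
    - {"x":0,"y":0,"z":11,"twist":0,"jaw":1.5}
    - {"x":0,"y":0,"z":11,"twist":0,"jaw":1.5}
    - {"x":0,"y":0,"z":11,"twist":0,"jaw":1.5}

```text
clock: 32.93
eef_pos: [0.4291, 0.0821, 0.2925]
tool_rot: [-0.035, 0.703, 0.023, 0.71]
ft_force: [0.0, 0.0, -0.5]
grip_width: 0.0226
```

Request:
step_arm:
  series:
    - {"x":1.2,"y":-1.6,"z":0,"twist":0,"jaw":1.5}
    - {"x":3.2,"y":-4.1,"z":0,"twist":0,"jaw":1.5}
    - {"x":5.4,"y":-7,"z":0,"twist":0,"jaw":1.5}
    - {"x":7.6,"y":-9.8,"z":0,"twist":0,"jaw":1.5}
    - {"x":9.8,"y":-12.7,"z":0,"twist":0,"jaw":1.5}
    - {"x":11.5,"y":-14.9,"z":0,"twist":0,"jaw":1.5}
    - {"x":12.6,"y":-16.3,"z":0,"twist":0,"jaw":1.5}
    - {"x":13,"y":-16.8,"z":0,"twist":0,"jaw":1.5}
    - {"x":13,"y":-16.8,"z":0,"twist":0,"jaw":1.5}
    - {"x":13,"y":-16.8,"z":0,"twist":0,"jaw":1.5}

```text
clock: 33.77
eef_pos: [0.5583, -0.0854, 0.2913]
tool_rot: [-0.035, 0.704, 0.023, 0.709]
ft_force: [0.2, 1.3, -1.6]
grip_width: 0.0227
```

```bash
python3 - <<'E'
from h import *
for k in range(6): p,d=snap("side")
crop(p,"s32c",250,350,130,220,7)
o,_=st()
R=Ro.from_quat(o["tool_rot"]).as_matrix()[:,0]
c=o["eef_pos"]+R*.03
uv=proj("side",[c,c+.07*R,[.5609,-.0872,.148]]); print((uv-[250,130])*7, c+.07*R)
E
```

```text
t 34.07 tcp [ 0.5587 -0.085   0.293 ] tilt [ 0.012 -0.017 -1.   ] jaw az 4.75 f [ 0.1 -0.  -1.4] w 0.0227 j [-0.14  0.35  0.31  1.52 -0.02  1.35]
[[232.97627354 196.81248037]
 [229.95214941 336.45828029]
 [228.47766514 421.69223624]] [ 0.55994488 -0.08665692  0.19300198]
```

View pics/s32c.png

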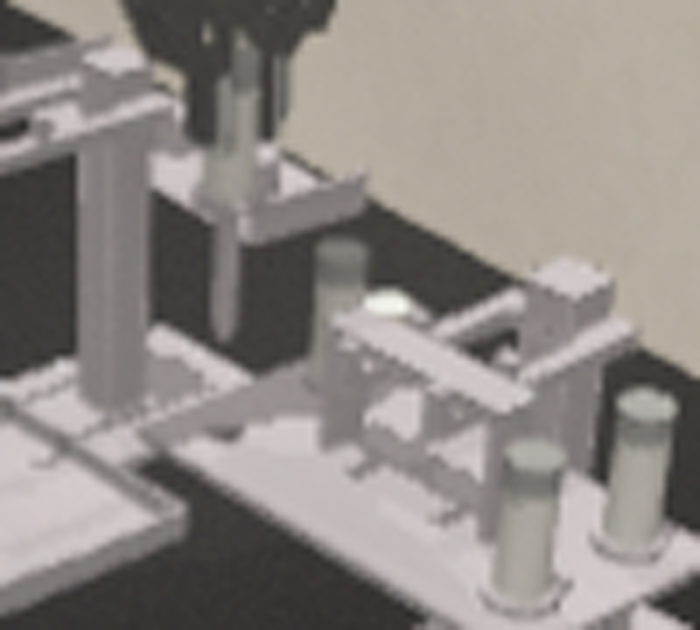

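Request:
step_arm:
  series:
    - {"x":0.1,"y":-0.05,"z":-0.8,"twist":0,"jaw":1.5}
    - {"x":0.1,"y":-0.05,"z":-2,"twist":0,"jaw":1.5}
    - {"x":0.1,"y":-0.05,"z":-3,"twist":0,"jaw":1.5}
    - {"x":0.1,"y":-0.05,"z":-3.8,"twist":0,"jaw":1.5}
    - {"x":0.1,"y":-0.05,"z":-4.4,"twist":0,"jaw":1.5}
    - {"x":0.1,"y":-0.05,"z":-4.8,"twist":0,"jaw":1.5}
    - {"x":0.1,"y":-0.05,"z":-5.2,"twist":0,"jaw":1.5}
    - {"x":0.1,"y":-0.05,"z":-5.2,"twist":0,"jaw":1.5}
    - {"x":0.1,"y":-0.05,"z":-5.2,"twist":0,"jaw":1.5}

```text
clock: 34.82
eef_pos: [0.5598, -0.0855, 0.241]
tool_rot: [-0.035, 0.702, 0.023, 0.711]
ft_force: [-0.1, 0.0, -1.4]
grip_width: 0.0227
```

```bash
python3 - <<'E'
from h import *
for k in range(4): p,d=snap("side")
crop(p,"s33c",250,330,150,210,9)
o,_=st()
E
```

```text
t 35.02 tcp [ 0.56   -0.0855  0.2415] tilt [ 0.013 -0.017 -1.   ] jaw az 4.74 f [-0.7 -0.1 -0.3] w 0.0226 j [-0.14  0.36  0.19  1.39 -0.01  1.34]
```

View pics/s33c.png

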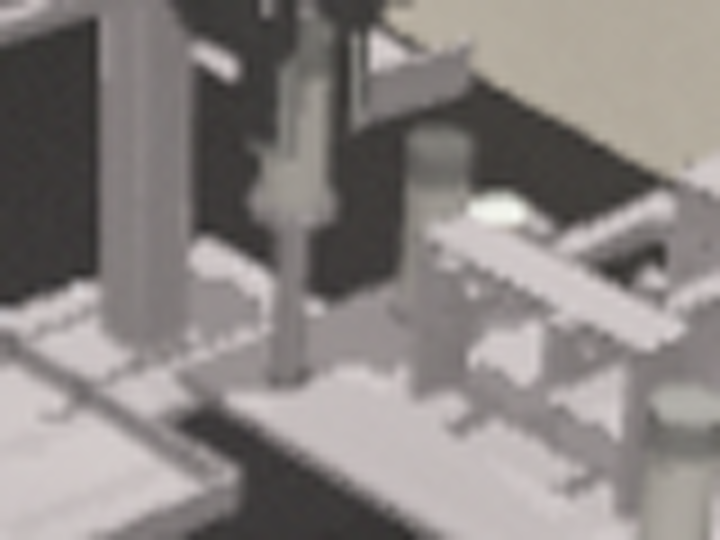

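Request:
step_arm:
  series:
    - {"x":0,"y":0,"z":-0.6,"twist":0,"jaw":1.5}
    - {"x":0,"y":0,"z":-1.6,"twist":0,"jaw":1.5}
    - {"x":0.05,"y":-0.05,"z":-2.6,"twist":0,"jaw":1.5}
    - {"x":0.05,"y":-0.05,"z":-3.6,"twist":0,"jaw":1.5}
    - {"x":0.1,"y":-0.1,"z":-4.6,"twist":0,"jaw":1.5}
    - {"x":0.1,"y":-0.1,"z":-5.4,"twist":0,"jaw":1.5}
    - {"x":0.1,"y":-0.1,"z":-6,"twist":0,"jaw":1.5}
    - {"x":0.1,"y":-0.1,"z":-6.3,"twist":0,"jaw":1.5}
    - {"x":0.1,"y":-0.1,"z":-6.3,"twist":0,"jaw":1.5}
    - {"x":0.1,"y":-0.1,"z":-6.3,"twist":0,"jaw":1.5}

```text
clock: 35.85
eef_pos: [0.5612, -0.0865, 0.1787]
tool_rot: [-0.035, 0.702, 0.023, 0.711]
ft_force: [1.1, 0.5, 0.6]
grip_width: 0.0231
```

```bash
python3 - <<'E'
from h import *
for k in range(3): p,d=snap("side")
crop(p,"s34c",250,330,150,210,9)
o,_=st()
E
```

```text
t 36.0 tcp [ 0.5614 -0.0865  0.179 ] tilt [ 0.014 -0.017 -1.   ] jaw az 4.74 f [-0.7  0.6 -0.4] w 0.0225 j [-0.15  0.39  0.07  1.24 -0.01  1.34]
```

View pics/s34c.png

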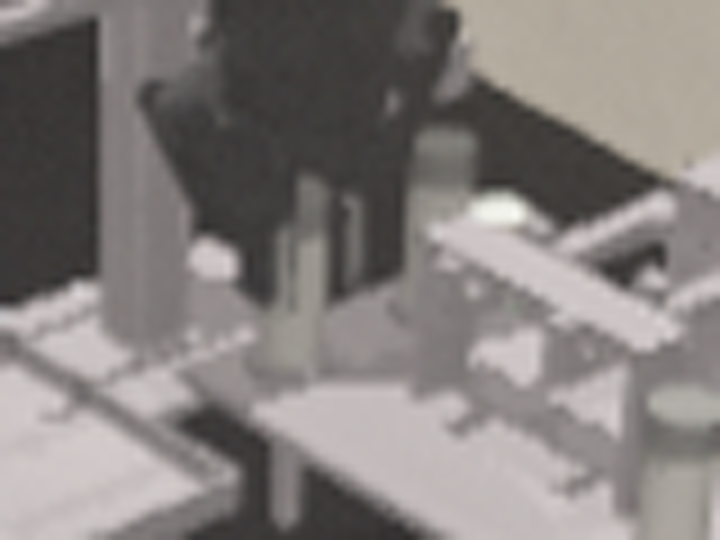

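Request:
step_arm:
  series:
    - {"x":0,"y":0,"z":-0.1,"twist":0,"jaw":1.5}
    - {"x":0,"y":0,"z":-0.15,"twist":0,"jaw":2.6}
    - {"x":0,"y":0,"z":-0.15,"twist":0,"jaw":3}
    - {"x":0,"y":0,"z":-0.15,"twist":0,"jaw":3.6}
    - {"x":0,"y":0,"z":-0.15,"twist":0,"jaw":4.3}
    - {"x":0,"y":0,"z":-0.1,"twist":0,"jaw":4.5}
    - {"x":0,"y":0,"z":1,"twist":0,"jaw":4.5}
    - {"x":0,"y":0,"z":3,"twist":0,"jaw":4.5}
    - {"x":0,"y":0,"z":5.5,"twist":0,"jaw":4.5}
    - {"x":0,"y":0,"z":8.5,"twist":0,"jaw":4.5}

```text
clock: 36.83
eef_pos: [0.5604, -0.0864, 0.2635]
tool_rot: [-0.035, 0.703, 0.023, 0.71]
ft_force: [0.9, -0.0, 0.0]
grip_width: 0.0453
```

```bash
python3 - <<'E'
from h import *
st()
for k in range(6): p,d=snap("side")
crop(p,"s35c",250,370,130,230,6)
o,_=st()
p,d=snap("top","t35"); print(heads(d))
E
```

```text
t 36.83 tcp [ 0.5604 -0.0864  0.2635] tilt [ 0.011 -0.017 -1.   ] jaw az 4.75 f [ 0.9 -0.   0. ] w 0.0453 j [-0.14  0.36  0.25  1.45 -0.01  1.34]
t 37.13 tcp [ 0.5608 -0.0864  0.263 ] tilt [ 0.013 -0.017 -1.   ] jaw az 4.74 f [ 0.7  0.5 -0.4] w 0.0446 j [-0.15  0.36  0.24  1.45 -0.01  1.34]
[([0.6449, -0.2634], 0.2191), ([0.5768, -0.2678], 0.2191)]
```

View pics/s35c.png

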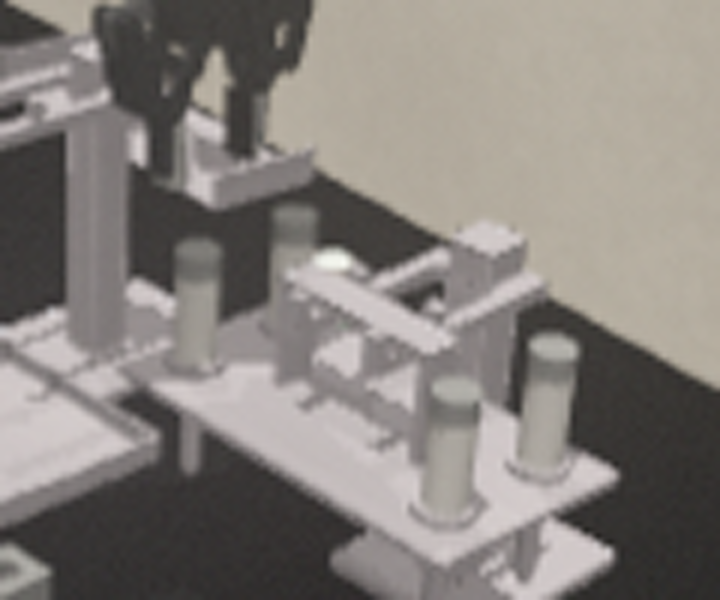

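View pics/t35.png

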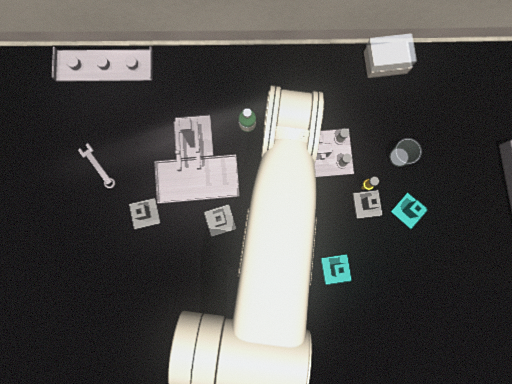

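All four probes are seated with their collars on the plate. Next is the bar: I'll move above it with open jaws and check alignment.

Request:
step_arm:
  series:
    - {"x":0.5,"y":-1,"z":0.5,"twist":0.1,"jaw":6}
    - {"x":1.3,"y":-2.7,"z":0.5,"twist":0.2,"jaw":6}
    - {"x":2.3,"y":-4.8,"z":0.5,"twist":0.3,"jaw":6.5}
    - {"x":3.3,"y":-6.9,"z":0.5,"twist":0.3,"jaw":6.5}
    - {"x":4,"y":-8.3,"z":0.5,"twist":0.3,"jaw":6.5}
    - {"x":4.3,"y":-8.9,"z":0.5,"twist":0.3,"jaw":6.5}
    - {"x":4.3,"y":-8.9,"z":0.5,"twist":0.3,"jaw":6.5}
    - {"x":4.3,"y":-8.9,"z":0.5,"twist":0.3,"jaw":6.5}

```text
clock: 37.85
eef_pos: [0.6031, -0.1751, 0.2665]
tool_rot: [-0.037, 0.703, 0.025, 0.71]
ft_force: [0.3, 0.4, -0.3]
grip_width: 0.0651
```

```bash
python3 - <<'E'
from h import *
for k in range(5): p,d=snap("side")
crop(p,"s36c",250,370,130,230,6)
o,_=st()
p,d=snap("top"); print(heads(d)); crop(p,"t36",250,370,100,200,6)
E
```

```text
t 38.1 tcp [ 0.6034 -0.1745  0.268 ] tilt [ 0.012 -0.017 -1.   ] jaw az 5.11 f [-0.8  0.2 -0.3] w 0.0651 j [-0.28  0.49  0.45  1.52 -0.01  1.21]
[([0.6334, -0.081], 0.219), ([0.6001, -0.1339], 0.2163), ([0.5645, -0.0849], 0.2185)]
```

View pics/s36c.png

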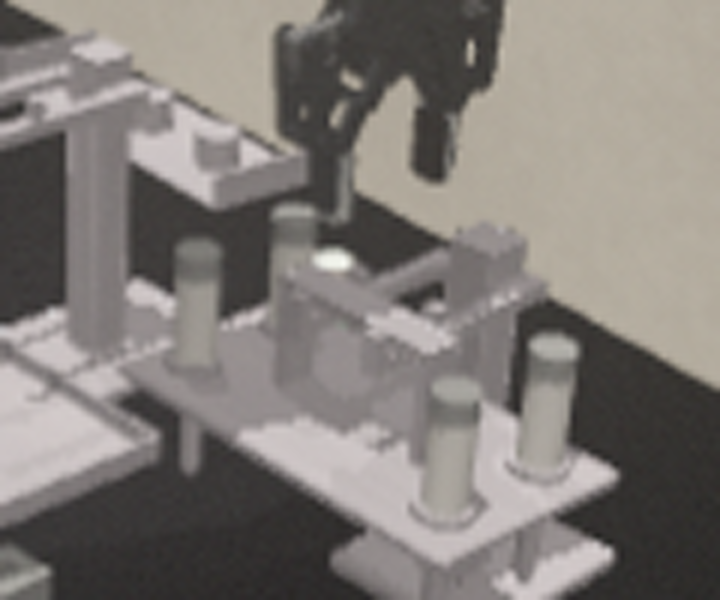

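View pics/t36.png

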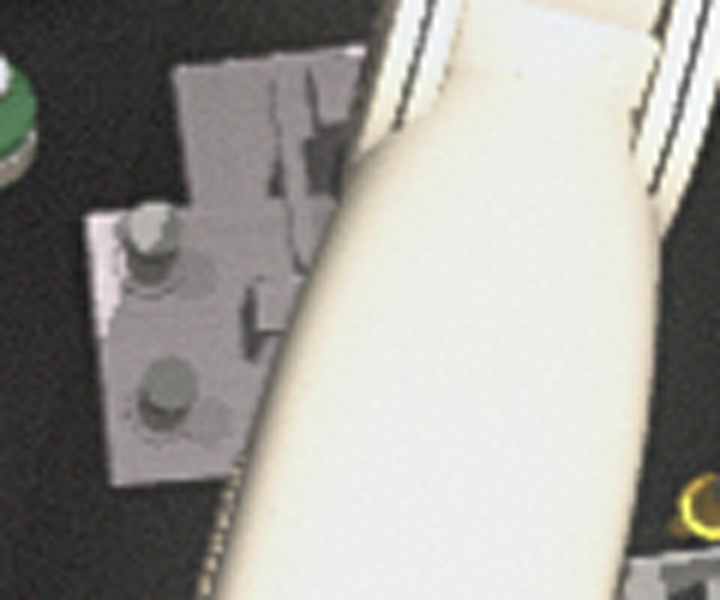

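Bar centre is still at (0.604,-0.175), so I'm going down to it.

Request:
step_arm:
  series:
    - {"x":0,"y":0,"z":-1,"twist":0,"jaw":6.5}
    - {"x":0,"y":-0.05,"z":-2.5,"twist":0,"jaw":6.5}
    - {"x":0,"y":-0.05,"z":-4,"twist":0,"jaw":6.5}
    - {"x":0,"y":-0.05,"z":-5.5,"twist":0,"jaw":6.5}
    - {"x":0,"y":-0.05,"z":-6.7,"twist":0,"jaw":6.5}
    - {"x":0,"y":-0.05,"z":-7.4,"twist":0,"jaw":6.5}
    - {"x":0,"y":-0.05,"z":-7.8,"twist":0,"jaw":6.5}
    - {"x":0,"y":-0.05,"z":-7.8,"twist":0,"jaw":6.5}
    - {"x":0,"y":-0.05,"z":-7.8,"twist":0,"jaw":6.5}
    - {"x":0,"y":-0.05,"z":-7.8,"twist":0,"jaw":6.5}

```text
clock: 38.98
eef_pos: [0.6041, -0.1752, 0.1912]
tool_rot: [-0.038, 0.702, 0.025, 0.711]
ft_force: [0.7, -0.3, -0.2]
grip_width: 0.0648
```

```bash
python3 - <<'E'
from h import *
for k in range(4): p,d=snap("side")
crop(p,"s37c",270,370,130,220,7)
o,_=st()
E
```

```text
t 39.18 tcp [ 0.6039 -0.1752  0.1908] tilt [ 0.013 -0.017 -1.   ] jaw az 5.11 f [-0.1  0.1 -0.1] w 0.0647 j [-0.28  0.5   0.28  1.33 -0.01  1.21]
```

View pics/s37c.png

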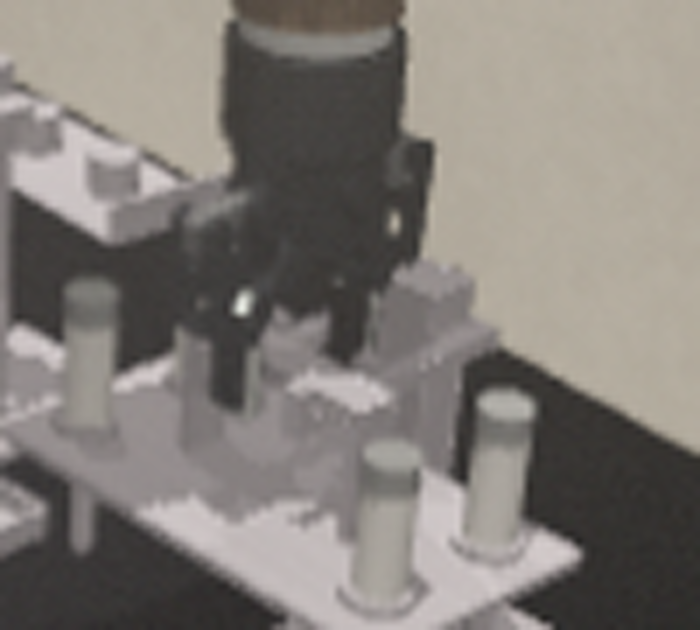

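Request:
step_arm:
  series:
    - {"x":0,"y":0,"z":0,"twist":0,"jaw":5}
    - {"x":0,"y":0,"z":0,"twist":0,"jaw":4}
    - {"x":0,"y":0,"z":0,"twist":0,"jaw":3.2}
    - {"x":0,"y":0,"z":0,"twist":0,"jaw":2.6}
    - {"x":0,"y":0,"z":0,"twist":0,"jaw":2}
    - {"x":0,"y":0,"z":0,"twist":0,"jaw":1.5}
    - {"x":0,"y":0,"z":0,"twist":0,"jaw":1}
    - {"x":0,"y":0,"z":0,"twist":0,"jaw":1}
    - {"x":0,"y":0,"z":0,"twist":0,"jaw":1}
    - {"x":0,"y":0,"z":0,"twist":0,"jaw":1}

```text
clock: 40.02
eef_pos: [0.6024, -0.1755, 0.1911]
tool_rot: [-0.038, 0.703, 0.025, 0.71]
ft_force: [-5.0, -0.6, 3.7]
grip_width: 0.023
```

```bash
python3 - <<'E'
from h import *
for k in range(1): p,d=snap("side")
o,_=st()
E
```

```text
t 40.07 tcp [ 0.6025 -0.1755  0.1911] tilt [ 0.011 -0.017 -1.   ] jaw az 5.08 f [-5.6 -0.9  3.4] w 0.0232 j [-0.28  0.5   0.28  1.34 -0.01  1.21]
```

Request:
step_arm:
  series:
    - {"x":0,"y":0,"z":0.2,"twist":0,"jaw":1}
    - {"x":0,"y":0,"z":0.5,"twist":0,"jaw":1}
    - {"x":0,"y":0,"z":0.9,"twist":0,"jaw":1}
    - {"x":0,"y":0,"z":1.4,"twist":0,"jaw":1}
    - {"x":0,"y":0,"z":1.9,"twist":0,"jaw":1}
    - {"x":0,"y":0,"z":2.4,"twist":0,"jaw":1}
    - {"x":0,"y":0,"z":2.8,"twist":0,"jaw":1}
    - {"x":0,"y":0,"z":3,"twist":0,"jaw":1}
    - {"x":0,"y":0,"z":3,"twist":0,"jaw":1}
    - {"x":0,"y":0,"z":3,"twist":0,"jaw":1}

```text
clock: 40.9
eef_pos: [0.6025, -0.1755, 0.2213]
tool_rot: [-0.038, 0.703, 0.025, 0.71]
ft_force: [-0.2, 0.1, -7.2]
grip_width: 0.0228
```

```bash
python3 - <<'E'
from h import *
for k in range(4): p,d=snap("side")
crop(p,"s38c",240,370,110,220,6)
o,_=st()
p,d=snap("top"); print(heads(d))
P=cloud("top",d); Z=P[...,2]
m=(Z>.165)&(Z<.19); q=P[m]; q=q[(q[:,0]>.5)&(q[:,0]<.72)&(abs(q[:,1]+.175)<.15)]
A=np.c_[q[:,:2]-q[:,:2].mean(0),np.ones(len(q))]; c,*_=np.linalg.lstsq(A,q[:,2],rcond=None); print(len(q),c)
E
```

```text
t 41.1 tcp [ 0.6022 -0.1754  0.2207] tilt [ 0.01  -0.017 -1.   ] jaw az 5.08 f [-0.8  0.3 -6. ] w 0.0227 j [-0.28  0.49  0.34  1.41 -0.01  1.21]
[]
1107 [-0.00341012  0.00594875  0.17858059]
```

View pics/s38c.png

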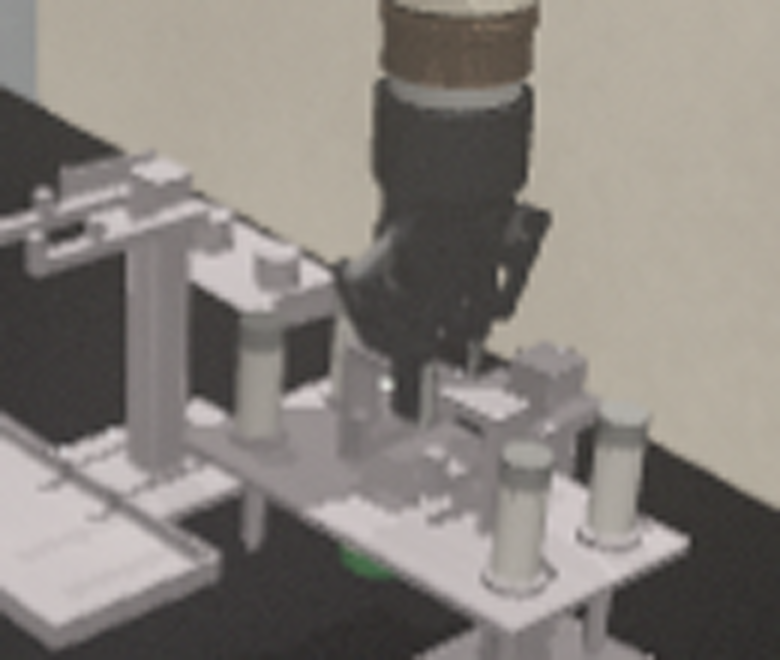

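The carrier is lifted 30 mm and level within 0.4°, and the measured weight of about 7 N is right. Before drawing it out I'll measure the drain cradle accurately from the first top picture, in which nothing hides it.

```bash
python3 - <<'E'
from h import *
z=np.load("top0.npz"); P=cloud("top",z["d"]); p=z["p"]
crop(p,"d0",165,225,110,185,8)
q=P[108:190,160:230].reshape(-1,3)
# prong direction: fit
pr=q[(q[:,2]>.2)&(q[:,2]<.21)]
for s in (1,-1):
    pass
a=np.radians(4.2); ux=np.array([np.cos(a),np.sin(a)]); uy=np.array([-ux[1],ux[0]])
c0=np.array([.5815,.154])
def loc(r): return np.c_[(r[:,:2]-c0)@ux,(r[:,:2]-c0)@uy,r[:,2]]*1000
for lo,hi in((.202,.208),(.2125,.222),(.2225,.228)):
    r=loc(q[(q[:,2]>lo)&(q[:,2]<hi)])
    for s in(1,-1):
        t=r[r[:,1]*s>0]
        if len(t): 
            f=np.polyfit(t[:,0],t[:,1],1); print(lo,s,len(t),"x",t[:,0].min().round(1),t[:,0].max().round(1),"y",t[:,1].min().round(1),t[:,1].max().round(1),"slope deg",np.degrees(f[0]).round(2))
    if lo>.21 and lo<.22: print(np.sort(r[:,0]).round(0).tolist())
T=loc(q[(q[:,2]>.014)&(q[:,2]<.022)])
E
```

```text
0.202 1 150 x -26.9 109.3 y 3.8 31.3 slope deg -1.57
0.202 -1 132 x -14.9 108.4 y -30.5 -1.8 slope deg 2.52
0.2125 1 34 x -26.6 107.1 y 1.4 30.5 slope deg -9.75
0.2125 -1 33 x -27.4 107.2 y -30.8 -0.6 slope deg 8.55
[-27.0, -27.0, -27.0, -27.0, -26.0, -26.0, -25.0, -24.0, -24.0, -23.0, -23.0, -23.0, -23.0, -23.0, -22.0, -21.0, -21.0, -20.0, -20.0, -20.0, -11.0, 17.0, 17.0, 17.0, 18.0, 18.0, 18.0, 19.0, 19.0, 19.0, 20.0, 20.0, 20.0, 21.0, 22.0, 22.0, 23.0, 23.0, 23.0, 23.0, 24.0, 25.0, 25.0, 76.0, 78.0, 78.0, 78.0, 79.0, 79.0, 79.0, 79.0, 80.0, 80.0, 80.0, 80.0, 81.0, 86.0, 89.0, 91.0, 91.0, 93.0, 94.0, 97.0, 106.0, 107.0, 107.0, 107.0]
0.2225 1 46 x 78.4 107.8 y 0.1 13.9 slope deg 3.28
0.2225 -1 59 x -26.7 108.6 y -28.2 -0.1 slope deg 9.71
```

View pics/d0.png

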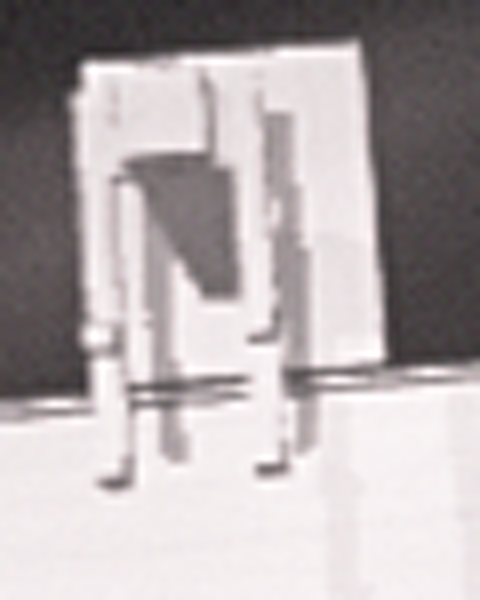

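Request:
step_arm:
  series:
    - {"x":-0.4,"y":0,"z":0,"twist":0,"jaw":1}
    - {"x":-1.2,"y":-0.1,"z":0,"twist":0,"jaw":1}
    - {"x":-2.4,"y":-0.2,"z":0,"twist":0,"jaw":1}
    - {"x":-3.9,"y":-0.35,"z":0,"twist":0,"jaw":1}
    - {"x":-5.4,"y":-0.5,"z":0,"twist":0,"jaw":1}
    - {"x":-6.9,"y":-0.6,"z":0,"twist":0,"jaw":1}
    - {"x":-8.1,"y":-0.7,"z":0,"twist":0,"jaw":1}
    - {"x":-9,"y":-0.8,"z":0,"twist":0,"jaw":1}
    - {"x":-9.4,"y":-0.8,"z":0,"twist":0,"jaw":1}
    - {"x":-9.5,"y":-0.8,"z":0,"twist":0,"jaw":1}

```text
clock: 41.98
eef_pos: [0.5064, -0.1835, 0.2212]
tool_rot: [-0.037, 0.703, 0.025, 0.71]
ft_force: [0.2, 0.5, -7.2]
grip_width: 0.0228
```

```bash
python3 - <<'E'
from h import *
st()
for k in range(5): p,d=snap("side")
crop(p,"s39c",220,380,110,240,5)
o,_=st()
E
```

```text
t 41.98 tcp [ 0.5064 -0.1835  0.2212] tilt [ 0.011 -0.017 -1.   ] jaw az 5.05 f [ 0.2  0.5 -7.2] w 0.0228 j [-0.34  0.31  0.07  1.32 -0.01  1.14]
t 42.23 tcp [ 0.5079 -0.1834  0.2207] tilt [ 0.011 -0.017 -1.   ] jaw az 5.1 f [ 0.4  0.6 -6.5] w 0.023 j [-0.34  0.31  0.07  1.32 -0.01  1.14]
```

View pics/s39c.png

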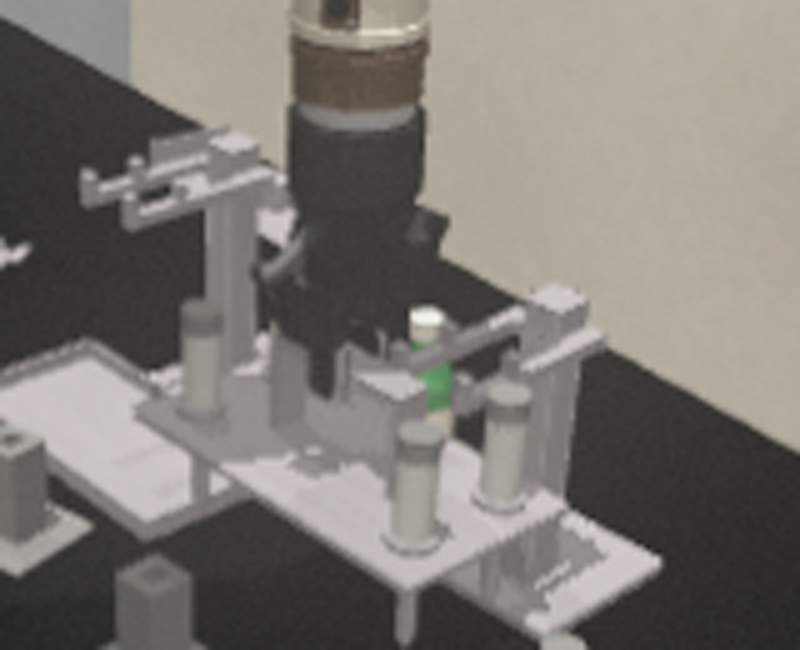

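Request:
step_arm:
  series:
    - {"x":-0.4,"y":0,"z":0,"twist":0,"jaw":1}
    - {"x":-1.2,"y":-0.1,"z":0,"twist":0,"jaw":1}
    - {"x":-2.2,"y":-0.2,"z":0,"twist":0,"jaw":1}
    - {"x":-3.2,"y":-0.3,"z":0.3,"twist":0,"jaw":1}
    - {"x":-4,"y":-0.3,"z":0.5,"twist":0,"jaw":1}
    - {"x":-4.4,"y":-0.3,"z":0.5,"twist":0,"jaw":1}
    - {"x":-4.4,"y":-0.3,"z":0.5,"twist":0,"jaw":1}
    - {"x":-4.4,"y":-0.3,"z":0.5,"twist":0,"jaw":1}
    - {"x":-4.4,"y":-0.3,"z":0.5,"twist":0,"jaw":1}

```text
clock: 42.98
eef_pos: [0.4643, -0.1865, 0.2259]
tool_rot: [-0.038, 0.702, 0.025, 0.71]
ft_force: [-0.7, 0.0, -6.3]
grip_width: 0.0228
```

```bash
python3 - <<'E'
from h import *
for k in range(4): p,d=snap("side")
cv2.imwrite("pics/s40.png",p[...,::-1])
o,_=st()
E
```

```text
t 43.18 tcp [ 0.4642 -0.1863  0.2256] tilt [ 0.011 -0.017 -1.   ] jaw az 5.12 f [-0.2 -0.2 -6.2] w 0.0225 j [-0.37  0.23 -0.02  1.3  -0.01  1.11]
```

View pics/s40.png

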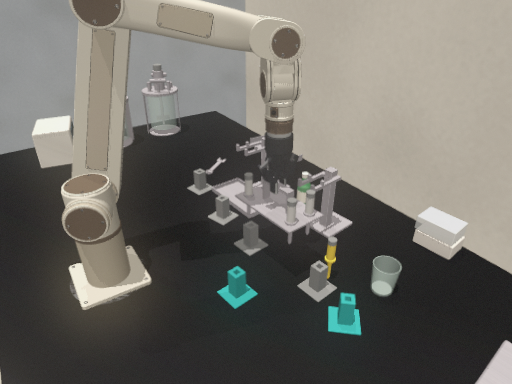

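Request:
step_arm:
  series:
    - {"x":0,"y":0.5,"z":0,"twist":0,"jaw":1}
    - {"x":-0.1,"y":1.5,"z":0,"twist":0,"jaw":1}
    - {"x":-0.2,"y":3,"z":0,"twist":0,"jaw":1}
    - {"x":-0.3,"y":5,"z":0,"twist":0,"jaw":1}
    - {"x":-0.4,"y":7.2,"z":0,"twist":0,"jaw":1}
    - {"x":-0.5,"y":9.4,"z":0,"twist":0,"jaw":1}
    - {"x":-0.6,"y":11.6,"z":0,"twist":0,"jaw":1}
    - {"x":-0.6,"y":13.4,"z":0,"twist":0,"jaw":1}
    - {"x":-0.7,"y":14.6,"z":0,"twist":0,"jaw":1}
    - {"x":-0.7,"y":15,"z":0,"twist":0,"jaw":1}

```text
clock: 44.02
eef_pos: [0.4566, -0.0336, 0.2256]
tool_rot: [-0.038, 0.703, 0.027, 0.71]
ft_force: [-1.0, 0.2, -7.0]
grip_width: 0.0231
```

```bash
python3 - <<'E'
from h import *
for k in range(6): p,d=snap("side")
o,_=st()
E
```

```text
t 44.32 tcp [ 0.4572 -0.0369  0.2255] tilt [ 0.011 -0.017 -1.   ] jaw az 5.06 f [ 0.2 -0.  -6.3] w 0.0227 j [-0.07  0.15 -0.12  1.29 -0.02  1.41]
```

Request:
step_arm:
  series:
    - {"x":0,"y":0.5,"z":0,"twist":0,"jaw":1}
    - {"x":-0.1,"y":1.6,"z":0,"twist":-0.2,"jaw":1}
    - {"x":-0.2,"y":3.4,"z":0,"twist":-0.4,"jaw":1}
    - {"x":-0.3,"y":5.8,"z":0,"twist":-0.6,"jaw":1}
    - {"x":-0.4,"y":8.4,"z":0,"twist":-0.9,"jaw":1}
    - {"x":-0.5,"y":11,"z":0,"twist":-0.9,"jaw":1}
    - {"x":-0.6,"y":13.6,"z":0,"twist":-0.9,"jaw":1}
    - {"x":-0.7,"y":15.8,"z":0,"twist":-0.9,"jaw":1}
    - {"x":-0.7,"y":17.4,"z":0,"twist":-0.9,"jaw":1}
    - {"x":-0.7,"y":18.1,"z":0,"twist":-0.9,"jaw":1}

```text
clock: 45.15
eef_pos: [0.4503, 0.146, 0.2254]
tool_rot: [-0.032, 0.703, 0.02, 0.71]
ft_force: [0.2, 0.4, -6.0]
grip_width: 0.0231
```

```bash
python3 - <<'E'
from h import *
for k in range(6): p,d=snap("side")
crop(p,"s41c",180,340,110,240,5)
o,_=st()
p,d=snap("top"); crop(p,"t41",120,280,100,230,5)
P=cloud("top",d); Z=P[...,2]
m=(Z>.177)&(Z<.192); q=P[m]; q=q[(q[:,0]>.35)&(q[:,0]<.6)&(abs(q[:,1]-.15)<.15)]
A=np.c_[q[:,:2]-q[:,:2].mean(0),np.ones(len(q))]; c,*_=np.linalg.lstsq(A,q[:,2],rcond=None); print(len(q),c)
E
```

```text
t 45.45 tcp [0.4503 0.1429 0.2255] tilt [ 0.01  -0.018 -1.   ] jaw az 4.06 f [-0.7 -0.8 -6. ] w 0.0229 j [ 0.32  0.19 -0.08  1.3  -0.02  1.82]
1577 [ 1.11535959e-05 -8.85053481e-03  1.83336013e-01]
```

View pics/s41c.png

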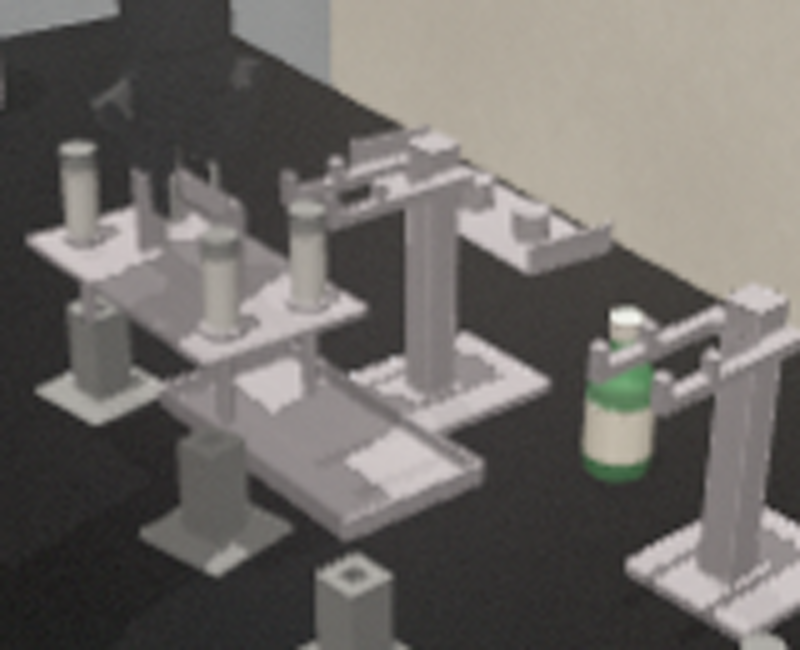

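View pics/t41.png

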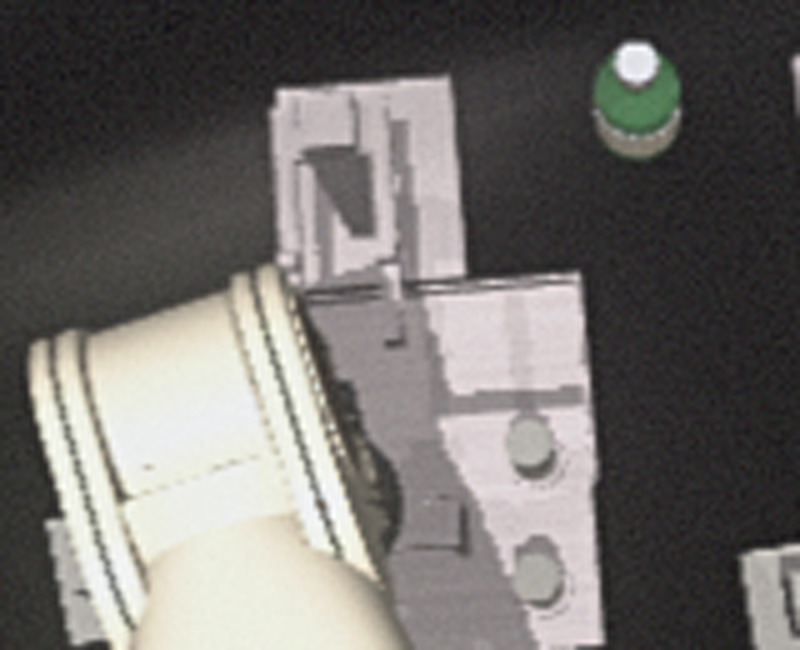

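Request:
step_arm:
  series:
    - {"x":0.4,"y":0.05,"z":0,"twist":0,"jaw":1}
    - {"x":1.2,"y":0.15,"z":0,"twist":0,"jaw":1}
    - {"x":2.4,"y":0.25,"z":0,"twist":0,"jaw":1}
    - {"x":3.8,"y":0.35,"z":0,"twist":0,"jaw":1}
    - {"x":5.2,"y":0.45,"z":0,"twist":0,"jaw":1}
    - {"x":6.4,"y":0.55,"z":0,"twist":0,"jaw":1}
    - {"x":7.2,"y":0.6,"z":0,"twist":0,"jaw":1}
    - {"x":7.5,"y":0.65,"z":0,"twist":0,"jaw":1}
    - {"x":7.5,"y":0.65,"z":0,"twist":0,"jaw":1}
    - {"x":7.5,"y":0.65,"z":0,"twist":0,"jaw":1}

```text
clock: 46.33
eef_pos: [0.5249, 0.1492, 0.2252]
tool_rot: [-0.032, 0.704, 0.018, 0.71]
ft_force: [-0.2, -0.1, -5.5]
grip_width: 0.0231
```

```bash
python3 - <<'E'
from h import *
for k in range(4): p,d=snap("side")
crop(p,"s42c",190,320,110,220,6)
o,_=st()
E
```

```text
t 46.53 tcp [0.5248 0.1494 0.2257] tilt [ 0.01  -0.018 -1.   ] jaw az 4.07 f [ 0.3  0.2 -6.5] w 0.023 j [ 0.29  0.33  0.11  1.35 -0.02  1.79]
```

View pics/s42c.png

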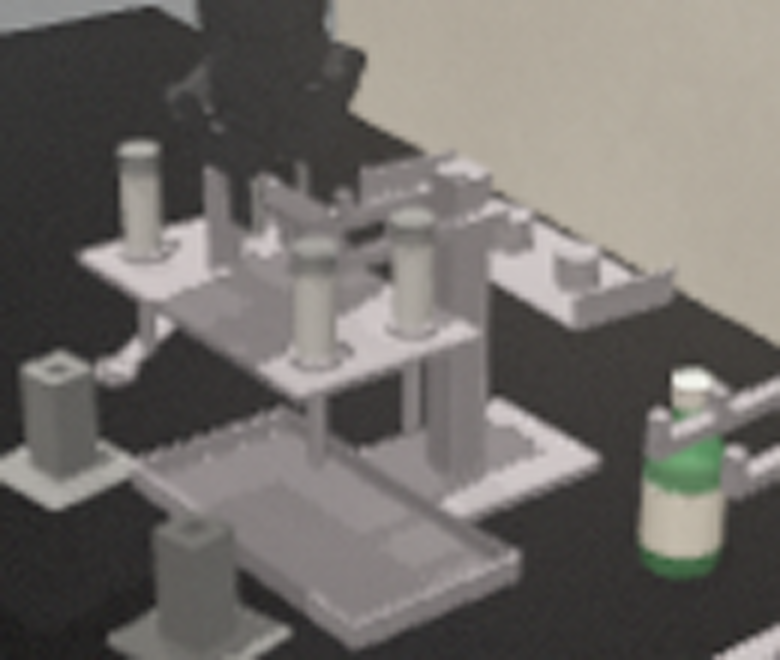

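Request:
step_arm:
  series:
    - {"x":0.3,"y":0,"z":0,"twist":0,"jaw":1}
    - {"x":1,"y":0.1,"z":0,"twist":0,"jaw":1}
    - {"x":2,"y":0.15,"z":0,"twist":0,"jaw":1}
    - {"x":3.2,"y":0.25,"z":0,"twist":0,"jaw":1}
    - {"x":4.3,"y":0.35,"z":0,"twist":0,"jaw":1}
    - {"x":5.1,"y":0.4,"z":0,"twist":0,"jaw":1}
    - {"x":5.5,"y":0.45,"z":0,"twist":0,"jaw":1}
    - {"x":5.5,"y":0.45,"z":0,"twist":0,"jaw":1}
    - {"x":5.5,"y":0.45,"z":0,"twist":0,"jaw":1}
    - {"x":5.5,"y":0.45,"z":0,"twist":0,"jaw":1}

```text
clock: 47.37
eef_pos: [0.5792, 0.1539, 0.2256]
tool_rot: [-0.032, 0.704, 0.019, 0.71]
ft_force: [-0.2, 0.2, -6.4]
grip_width: 0.023
```

```bash
python3 - <<'E'
from h import *
for k in range(4): p,d=snap("side")
crop(p,"s43c",190,320,110,220,6)
o,_=st()
p,d=snap("top"); crop(p,"t43",120,280,100,230,5)
E
```

```text
t 47.57 tcp [0.5794 0.1539 0.2259] tilt [ 0.01  -0.018 -1.   ] jaw az 4.08 f [ 1.2  0.2 -6.4] w 0.0225 j [ 0.27  0.44  0.28  1.4  -0.02  1.77]
```

View pics/s43c.png

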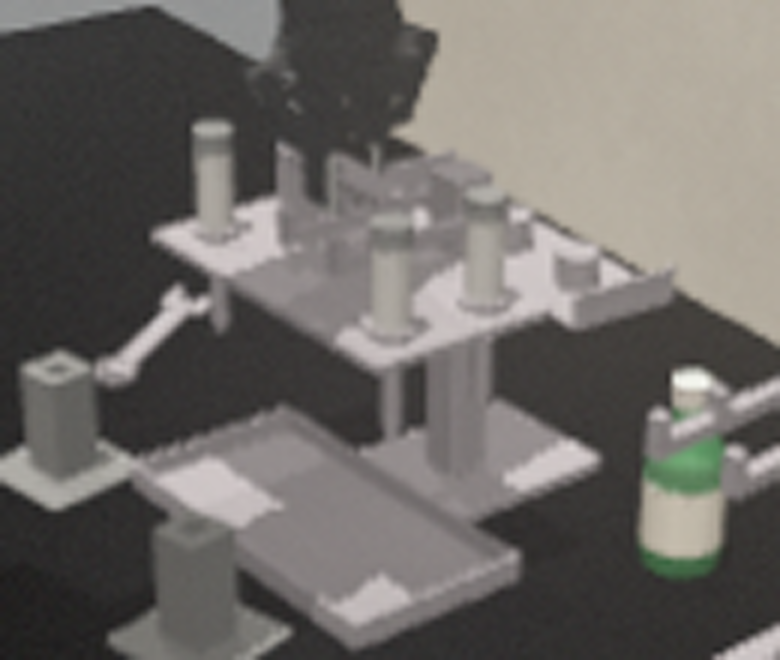

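View pics/t43.png

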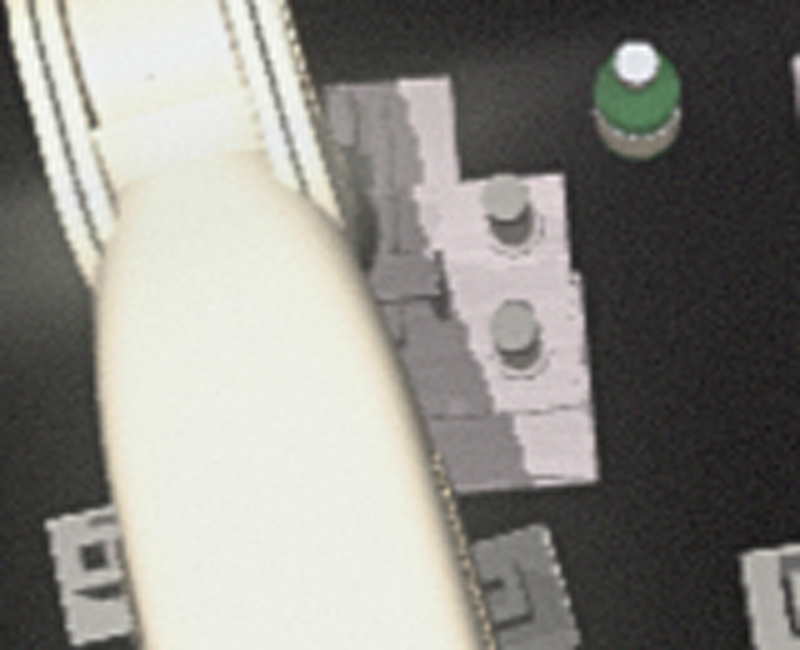

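Request:
step_arm:
  series:
    - {"x":0.1,"y":0,"z":-0.3,"twist":0,"jaw":1}
    - {"x":0.1,"y":0,"z":-0.8,"twist":0,"jaw":1}
    - {"x":0.1,"y":0,"z":-1.3,"twist":0,"jaw":1}
    - {"x":0.1,"y":0,"z":-1.8,"twist":0,"jaw":1}
    - {"x":0.1,"y":0,"z":-2.3,"twist":0,"jaw":1}
    - {"x":0.1,"y":0,"z":-2.7,"twist":0,"jaw":1}
    - {"x":0.1,"y":0,"z":-3,"twist":0,"jaw":1}
    - {"x":0.1,"y":0,"z":-3,"twist":0,"jaw":1}
    - {"x":0.1,"y":0,"z":-3,"twist":0,"jaw":1}

```text
clock: 48.37
eef_pos: [0.5804, 0.1539, 0.1957]
tool_rot: [-0.032, 0.703, 0.019, 0.71]
ft_force: [-0.5, 0.6, -6.4]
grip_width: 0.023
```

```bash
python3 - <<'E'
from h import *
for k in range(4): p,d=snap("side")
crop(p,"s44c",190,320,110,220,6)
o,_=st()
p,d=snap("top"); crop(p,"t44",180,260,120,200,8)
E
```

```text
t 48.57 tcp [0.5808 0.154  0.1964] tilt [ 0.011 -0.018 -1.   ] jaw az 4.08 f [ 0.1 -0.6 -6.3] w 0.0229 j [ 0.27  0.45  0.22  1.33 -0.02  1.77]
```

View pics/s44c.png

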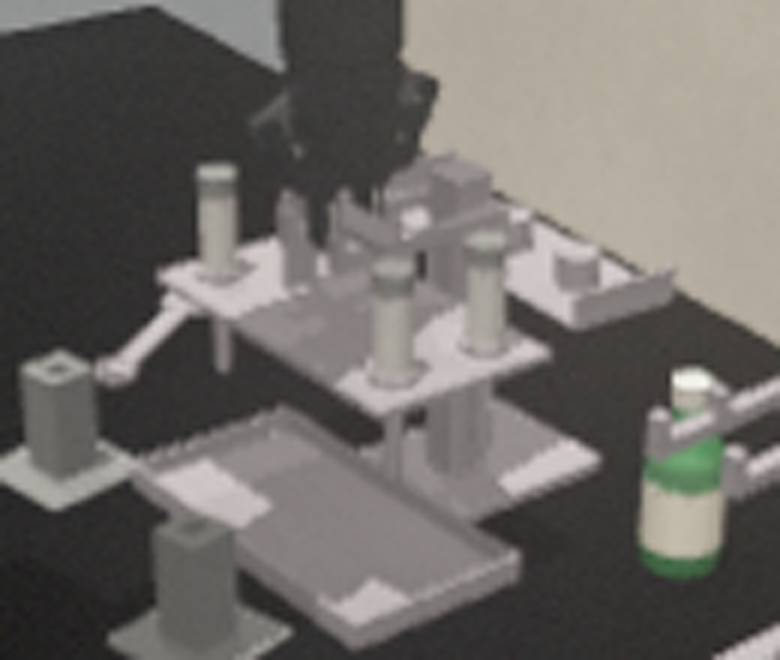

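View pics/t44.png

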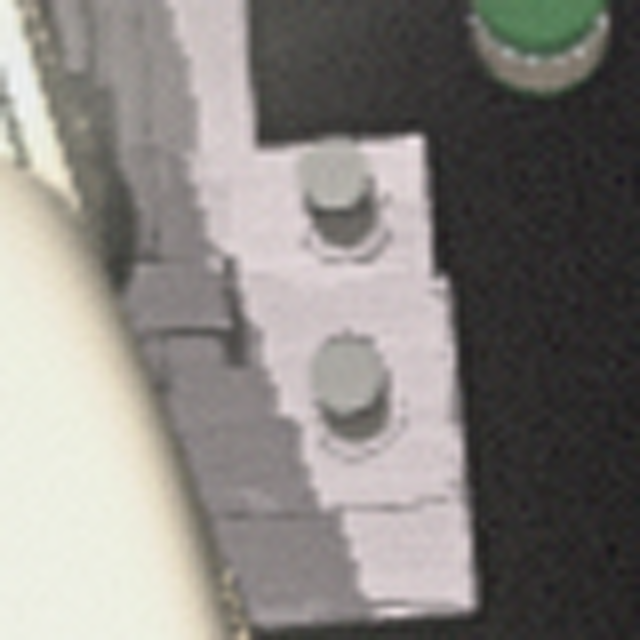

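Request:
step_arm:
  series:
    - {"x":0,"y":0,"z":-0.2,"twist":0,"jaw":1}
    - {"x":0,"y":0,"z":-0.4,"twist":0,"jaw":1}
    - {"x":0,"y":0,"z":-0.5,"twist":0,"jaw":1}
    - {"x":0,"y":0,"z":-0.6,"twist":0,"jaw":1}
    - {"x":0,"y":0,"z":-0.6,"twist":0,"jaw":1}
    - {"x":0,"y":0,"z":-0.6,"twist":0,"jaw":1}

```text
clock: 49.12
eef_pos: [0.5807, 0.154, 0.1912]
tool_rot: [-0.031, 0.703, 0.019, 0.711]
ft_force: [-2.6, -0.6, -0.1]
grip_width: 0.0231
```

```bash
python3 - <<'E'
from h import *
for k in range(3): p,d=snap("side")
o,_=st()
E
```

```text
t 49.27 tcp [0.5807 0.154  0.1911] tilt [ 0.012 -0.018 -1.   ] jaw az 4.07 f [-3.7 -2.1  2.4] w 0.0222 j [ 0.27  0.45  0.21  1.32 -0.02  1.77]
```

The bar rests on the prongs (vertical force went from -6.4 to +2.4 N). I'm releasing it slowly and withdrawing straight up.

Request:
step_arm:
  series:
    - {"x":0,"y":0,"z":0,"twist":0,"jaw":2.4}
    - {"x":0,"y":0,"z":0,"twist":0,"jaw":2.8}
    - {"x":0,"y":0,"z":0,"twist":0,"jaw":3.2}
    - {"x":0,"y":0,"z":0,"twist":0,"jaw":4}
    - {"x":0,"y":0,"z":0,"twist":0,"jaw":5}
    - {"x":0,"y":0,"z":0,"twist":0,"jaw":6}
    - {"x":0,"y":0,"z":0,"twist":0,"jaw":6}
    - {"x":0,"y":0,"z":0.5,"twist":0,"jaw":6}

```text
clock: 49.93
eef_pos: [0.5801, 0.1538, 0.1953]
tool_rot: [-0.032, 0.703, 0.019, 0.71]
ft_force: [-0.2, -0.8, -0.4]
grip_width: 0.0604
```

```bash
python3 - <<'E'
from h import *
for k in range(4): p,d=snap("side")
crop(p,"s45c",190,320,110,220,6)
o,_=st()
E
```

```text
t 50.13 tcp [0.581  0.1541 0.1966] tilt [ 0.013 -0.017 -1.   ] jaw az 4.08 f [0.4 0.1 1. ] w 0.0598 j [ 0.27  0.45  0.22  1.33 -0.02  1.77]
```

View pics/s45c.png

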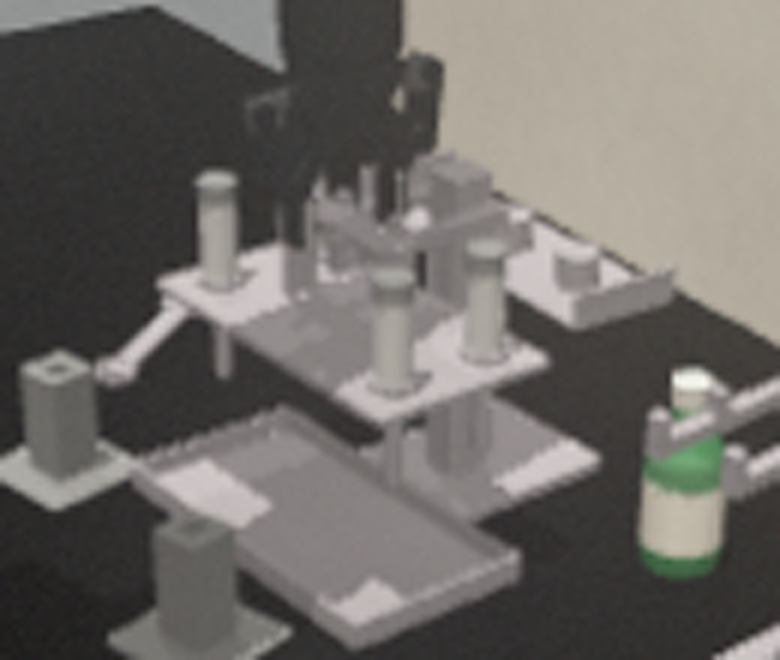

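The carrier hangs level on the prongs with the fingers open. I'm rising and then backing off to a clear spot.

Request:
step_arm:
  series:
    - {"x":0,"y":0,"z":0.5,"twist":0,"jaw":6}
    - {"x":0,"y":0,"z":1.5,"twist":0,"jaw":6}
    - {"x":0,"y":0,"z":3,"twist":0,"jaw":6}
    - {"x":0,"y":0,"z":5,"twist":0,"jaw":6}
    - {"x":0,"y":0,"z":7,"twist":0,"jaw":6}
    - {"x":0,"y":0,"z":9,"twist":0,"jaw":6}
    - {"x":0,"y":0,"z":10.5,"twist":0,"jaw":6}
    - {"x":0,"y":0,"z":11,"twist":0,"jaw":6}
    - {"x":0,"y":0,"z":11,"twist":0,"jaw":6}
    - {"x":0,"y":0,"z":11,"twist":0,"jaw":6}

```text
clock: 50.97
eef_pos: [0.581, 0.1541, 0.3065]
tool_rot: [-0.031, 0.702, 0.019, 0.711]
ft_force: [0.4, -0.1, -0.4]
grip_width: 0.0601
```

Request:
step_arm:
  series:
    - {"x":-2,"y":-1,"z":0,"twist":0,"jaw":6}
    - {"x":-5,"y":-3,"z":0,"twist":0,"jaw":6}
    - {"x":-8,"y":-6,"z":0,"twist":0,"jaw":6}
    - {"x":-11,"y":-9,"z":0,"twist":0,"jaw":6}
    - {"x":-14,"y":-12,"z":0,"twist":0,"jaw":6}
    - {"x":-17,"y":-15,"z":0,"twist":0,"jaw":6}
    - {"x":-20,"y":-18,"z":0,"twist":0,"jaw":6}
    - {"x":-22,"y":-21,"z":0,"twist":0,"jaw":6}
    - {"x":-23,"y":-23,"z":0,"twist":0,"jaw":6}
    - {"x":-23,"y":-24,"z":0,"twist":0,"jaw":6}

```text
clock: 51.8
eef_pos: [0.3477, -0.0875, 0.3056]
tool_rot: [-0.03, 0.703, 0.018, 0.71]
ft_force: [0.7, 0.7, -0.3]
grip_width: 0.0599
```

```bash
python3 - <<'E'
from h import *
for k in range(4): p,d=snap("side")
crop(p,"s46c",190,390,110,310,3)
o,_=st()
p,d=snap("top","t46"); print(heads(d)); crop(p,"t46c",120,260,95,235,5)
E
```

```text
t 52.0 tcp [ 0.3506 -0.0857  0.3057] tilt [ 0.011 -0.017 -1.   ] jaw az 4.03 f [0.9 0.3 0.3] w 0.06 j [-0.23 -0.07 -0.15  1.48 -0.01  1.27]
[([0.6254, 0.064], 0.2185), ([0.6158, 0.2482], 0.2186), ([0.5569, 0.061], 0.2194), ([0.5448, 0.2437], 0.2187)]
```

View pics/s46c.png

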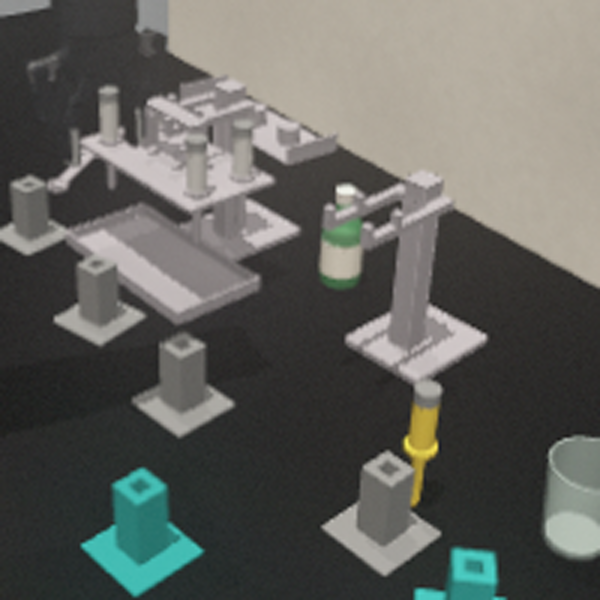

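View pics/t46.png

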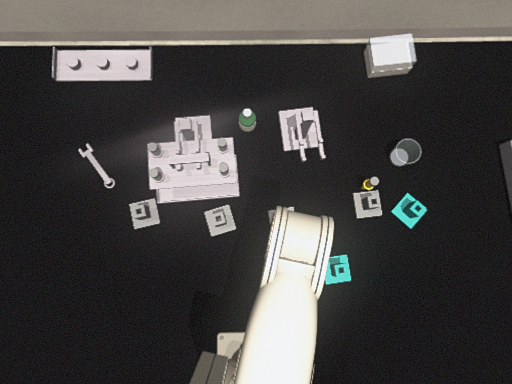

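```bash
python3 - <<'E'
from h import *
p,d=snap("top"); P=cloud("top",d); Z=P[...,2]; crop(p,"t47c",140,245,105,210,6)
q=P.reshape(-1,3); q=q[(q[:,0]>.48)&(q[:,0]<.68)&(abs(q[:,1]-.155)<.14)]
m=q[(q[:,2]>.143)&(q[:,2]<.153)]; A=np.c_[m[:,:2]-m[:,:2].mean(0),np.ones(len(m))]; c,*_=np.linalg.lstsq(A,m[:,2],rcond=None); print("plate slope,z",c.round(4)); r=cv2.minAreaRect(m[:,:2].astype(np.float32)); print(r)
b=q[(q[:,2]>.2125)&(q[:,2]<.218)&(abs(q[:,1]-.155)<.052)]
print("bar z",np.median(b[:,2]))
b=b[abs(b[:,1]-.154)<.018]; print("bar mid x range",np.percentile(b[:,0],[1,50,99]).round(4), len(b))
E
```

```text
plate slope,z [ 0.0016 -0.0014  0.1485]
((0.5928601026535034, 0.15340322256088257), (0.1498671919107437, 0.2399057298898697), 3.6425533294677734)
bar z 0.2153439264324914
bar mid x range [0.5702 0.5834 0.6646] 98
```

View pics/t47c.png

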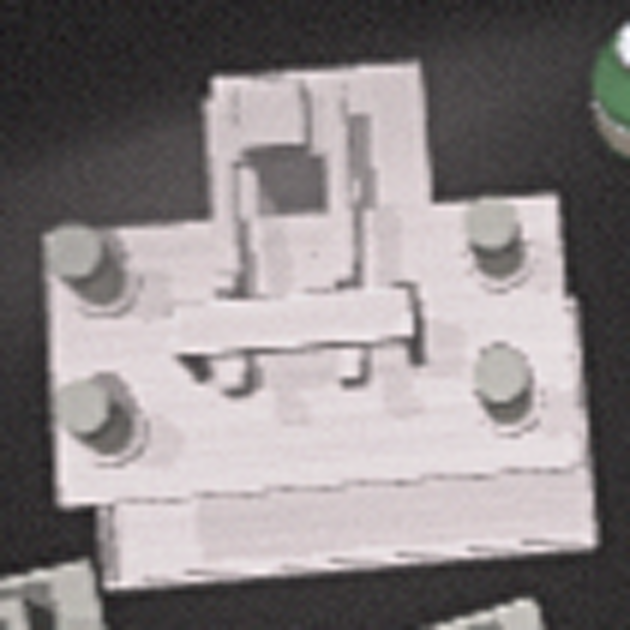

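The bar top is at 0.215 m and sits between the lips. The plate is level (slope under 0.2 %), all four heads are at seated height, the four stands are upright, and the bottle, beaker and spanner have not moved. Handing in.

```bash
python3 - <<'E'
from h import *
st(); print(bot.job_done())
E
```

```text
t 52.1 tcp [ 0.351  -0.0852  0.3059] tilt [ 0.011 -0.017 -1.   ] jaw az 4.14 f [ 0.  -0.6  0.8] w 0.0601 j [-0.23 -0.07 -0.15  1.48 -0.01  1.27]
the job is handed in; nothing more can be done
None
```

The job is done and handed in at about 52 s. All four probes were pulled straight up out of their stands and seated in the carrier on its first hook stand. I then lifted the carrier by its bar, carried it level without setting it down, and hung it on the second hook stand over the drip tray.

**Last checks:**
- **Carrier:** the bar top is at 0.215 m, between the lips, and the plate slopes less than 0.2 %.
- **Probes:** all four heads are at 0.2185–0.219 m, which is seated height.
- **Stands:** all four empty stands are upright in the side view; in the last top view the arm partly hid the third one.
- **Bystanders:** the bottle, beaker and spanner appear where they were.

**What did not go perfectly:**
- **Stand knocked:** the right-hand stand, already empty, was shifted a few centimetres while the robot was away from it, and it stayed upright.
- **Gripper tilt:** the tool picked up about 1.2° of tilt because I started some moves before the arm had settled. It had no visible effect.
- **Camera and probe offsets:** the side camera read about 1.5 px off the top camera. The probe heads average about 4 mm from the bar's centre, mostly play of the probes in their holes.

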